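Dispense homogeniser beads from a screw-top canister and mix them in

ROBOT

A 7-joint arm with a two-finger parallel gripper is mounted at the origin on the work surface. World frame = base frame: x ahead of the robot, y to its left, z up, the work surface at z = 0. Lengths are in m, angles in rad, forces in N, time in s.
With the tool pointing down it reaches from about 0.35 to 0.9 m from the base axis. Payload 8.1 kg.
Tool frame: the origin (TCP) lies midway between the tips of the shut fingers; the grasp point (between the pads) lies arm.hold_point_z behind it (arm.hold_point_z is the distance from the TCP to the grasp point, in m); z points along the fingers, x is the direction in which the jaws open and shut, and the axes are right-handed (so a half turn about z gives the same grasp; the last joint's range is limited). The gripper opens to 92 mm and grips with 3 to 60 N. Pads are 19 mm wide; open, the fingers measure 130 mm over their backs; the gripper's body (75 mm by 190 mm) begins 47 mm behind the grasp point.
Start: joints at [-1.407, 0.434, 0.025, 1.573, -0.012, 1.134, -0.075], TCP at [0.165, 0.603, 0.187] pointing down, gripper open.
Joint ranges: [-2.62, 2.62], [-0.44, 2.09], [-1.27, 1.32], [0.08, 2.57], [-1.32, 4.46], [0.12, 2], [-2.74, 2.74]. Speed limits (rad/s): [2.22, 2.22, 3.01, 3.01, 3.14, 3.14, 3.14].

INTERFACE

Orientations are given as a rotation vector (axis times angle).
In Python, from cell import arm gives the robot as it stands.
- The arm moves only by the shell command python3 -m pendant 'ROWS' [FORCE]. ROWS is JSON, a list of rows, each an object with "dp": the shift along the tool's x, y, z in m, a list of three; "rotation": the turn, a rotation vector about the tool's x, y, z in rad, a list of three; "fingers": the closure, from -1 (fully open) to 1 (shut). In form: [{"dp": [x, y, z], "rotation": [rx, ry, rz], "fingers": fingers}, ...]. A call has 1 to 20 rows; each row is the pose to reach, as a shift and turn from the pose measured when the call began, along the tool's axes at that moment; what a row does not reach only later rows make up. A row lasts 1/8 s, in which the tool goes at most 62.5 mm and 10.7 degrees, less where a joint would pass 70% of its speed; a pose out of reach is approached as far as the arm can. A call with a gripper value outside its range is refused whole. The fingers move at their own pace and stop on an object; FORCE is the grip in N (left out, the last holds). Time passes only in rows, so rows that repeat a pose let the fingers close. It gives the time, the measured TCP pose, the force and the opening at its end, in the units of the state.
- arm.observe(): the state, without advancing time (a new reading comes with each control period).
- arm.get_image(name): name is "scene" or "top" or "wrist"; returns the picture (384x512x3 uint8, blue, green, red); there is no depth.
- arm.camera_params(name): a dict with "camera_matrix" (3x3 intrinsics, pixels), "rvec" (rotation vector, rad) and "tvec" (3), from world to camera coordinates, as OpenCV has them. Camera axes: x right, y down, z forward; pixel columns grow to the right and rows downward; lengths in m; the calibration is good to about 2 mm. The wrist camera is an equidistant fisheye: a pixel r from the principal point sees the ray r / f radians off the axis. A picture is of the moment at which its call begins: read the wrist's pose just before it. camera_params takes no time and is no camera call; for the wrist camera it gives the pose at the moment of the call.
- arm.sign_off(): hands the job in, once; it reports no verdict.
The state is a dict: "clock": time; "joints": joint angles; "dq": joint speeds; "joint_efforts": joint torques, N m; "position": TCP position; "ee_rot": TCP orientation; "force": force on the tool from outside, world axes, zero at the start; "ft_torque": the same for the moment, N m; "width": opening from 0.0 (shut) to 1.0 (fully open).
Only numpy, scipy, OpenCV 4.12 (cv2) and the standard library are available. Lean on these libraries where they do the work, as an engineer would, in place of code of your own. Each camera call takes 0.05 s, during which the arm holds its last target.

TASK

Unscrew the blue cap from the canister and set it upright on the bench, slide the steel dish under the pouring side, then tip the canister with its red crank until every orange bead is in the dish. Turn the canister fully upright, screw the cap back down fully home, and bring the dish with all the orange and blue beads back onto the middle of the green mat. Then stir the beads together with the red-gripped rod, its foot low in the dish, at least two full rounds, hang the rod back in its tube stand, and leave the other labware alone.

Things in the scene. Friction and masses are not known exactly. Their poses are not given: they have to be found in the camera images.
- tipper: Fixed white tipping stand: base plate (x +-54, y -10 to +90 mm, 14 mm thick) and two 152 mm posts at x = +-43 mm, 20 mm wide in y, that carry the canister on an axle 140 mm up. Origin on the bench below the axle's middle; x along the axle (red crank at the -x end, nearer the robot), z up. Pours to the -y side: a dish centred 90 to 95 mm out that way catches the beads and clears the posts.
- canister (a joint): Tilt of the canister about the axle, rad: 0 upright (a stop), up to 2.2 (a stop; mouth 36 degrees below level, to the stand's -y side). Stiff: it stays where left and 4 N at the crank turns it. The beads have rolled out by about 2.0 and fall 55 to 110 mm from the axle, from 75 mm up. The stand keeps the canister from turning about its own length.
- canister_mouth (a point): Centre of the white canister's round mouth, 75 mm from the axle: bore 42 mm, neck 48 mm outside, thread ridges to 54 mm, inner floor 95 mm below the mouth. z points out along the canister, x along the axle.
- crank_grip (a point): Middle of the red crank handle's grasp, a round bar 14 mm thick, 56 mm long, parallel to the axle and 70 mm from it, turning with the canister; 88 mm from the stand's centre (-x). Upright: 61 mm to the stand's +y and 35 mm above the axle; tipping carries it over the top to 61 mm on the -y side at 2.1. It can be held from above throughout and turns between the fingers.
- cap: Blue screw cap 65 mm across, skirt 38 mm tall, top bar grip 50 mm long (cap x), 14 mm thick (cap y). Origin: centre of the skirt's lower edge, z up. Home: origin 34 mm below the canister mouth; at the start the bar lies along the stand's x. Right-hand thread, 16 mm per turn: anticlockwise from above loosens; after 1.5 turns (9.4 rad, 24 mm up) it is free; lift 25 mm more to clear the neck.
- cap_bar (a point): Grip point of the cap's white bar (38 to 70 mm above the cap's origin), 60 mm above that origin on the axis. Follow the rise as you turn (1 mm slack). To refit: level and centred, bar as when it came free (9.4 to 9.8 rad from home; half turns fit equally), lower to that height or till it rests, turn clockwise going down 16 mm per turn till the top meets the rim; within 0.3 rad of home it drops home.
- dish: Steel dish, 142 mm across the rim, 48 mm tall, walls 4 mm. Its floor is a shallow cone, 4.5 mm above the underside in the middle, 7.5 mm at 22, 10.5 mm at 42, 13 mm at 62 mm radius, so beads roll back to the middle: enter beside them and stir in rounds of about 20 mm radius, foot 2 to 4 mm off the floor. 0.56 to 0.84 kg. Origin: centre of the underside, z up, x to its tab. It slides on the bench.
- dish_tab (a point): Grip point of the dish's black tab: a block 26 mm long (dish x), 14 mm thick (dish y), from 26 to 60 mm above the bench; this point is 86 mm from the dish's centre and 45 mm above its underside. Pinch it from above across the thickness and slide the dish along.
- dish_mat: Thin (under 1 mm) green square mat 170 mm wide, flat on the bench: the dish's working place. Origin at its centre.
- cap_mat: Thin (under 1 mm) yellow square mat 100 mm wide, flat on the bench: a clear place to put the cap down while it is off. Origin at its centre.
- stand_mouth (a point): Centre of the top of the upright grey tube stand (fixed, 120 mm tall, tube 48 mm outside, hole 26 mm across) in which the stirring rod hangs.
- stirrer: Upright stirring rod: steel, 8 mm thick, with a round foot 16 mm across, 24 mm tall at its lower end, red flange 40 mm across at 110 to 115 mm, then a round red grip 18 mm thick up to 160 mm (hold it 140 mm above the lower end). Origin at the lower end, z up. It hangs by its flange on the tube stand's rim, origin 10 mm above the bench.
- stirrer_tip (a point): Point on the axis of the rod's foot, 8 mm above the rod's lower end.
- vial: Bystander: amber vial 30 mm across, 60 mm tall; origin centre of underside.
- jar: Bystander: glass jar 60 mm across, 90 mm tall; origin centre of underside.
- vial2: Bystander: green vial 30 mm across, 60 mm tall; origin centre of underside.
- bead0: Orange bead, ball 13 mm across, 10 g, in the canister at the start (3 to 6 of bead0 to bead5 are present). Origin at its centre.
- bead1: Orange bead, ball 13 mm across, 10 g, in the canister at the start (3 to 6 of bead0 to bead5 are present). Origin at its centre.
- bead2: Orange bead, ball 13 mm across, 10 g, in the canister at the start (3 to 6 of bead0 to bead5 are present). Origin at its centre.
- bead3: Orange bead, ball 13 mm across, 10 g, in the canister at the start (3 to 6 of bead0 to bead5 are present). Origin at its centre.
- bead4: Orange bead, ball 13 mm across, 10 g, in the canister at the start (3 to 6 of bead0 to bead5 are present). Origin at its centre.
- bead5: Orange bead, ball 13 mm across, 10 g, in the canister at the start (3 to 6 of bead0 to bead5 are present). Origin at its centre.
- blue0: Blue bead, ball 13 mm across, 10 g, in the dish from the start. Origin at its centre.
- blue1: Blue bead, ball 13 mm across, 10 g, in the dish from the start. Origin at its centre.
Not all that is in view belongs to the job. Of the things that look like the dish, take the one that is nearest to the robot's base at the start.

How it is judged:
On the way, in this order (a step that is already met when the one before it is completed fails the run):
1. the cap is unscrewed and set down on the bench away from the canister (height (world z) of cap below 0.02 m and angle between cap's own z axis and vertical below 0.3 rad and horizontal distance between cap and canister_mouth above 0.08 m), for 0.2 s.
2. every bead has been tipped out and lies in the dish (horizontal distance between each of bead0, bead1, bead2, bead3, bead4, bead5, blue0, blue1 and dish below 0.066 m and z of bead0 in the frame of dish between 0 and 0.046 m and z of bead1 in the frame of dish between 0 and 0.046 m and z of bead2 in the frame of dish between 0 and 0.046 m and z of bead3 in the frame of dish between 0 and 0.046 m and z of bead4 in the frame of dish between 0 and 0.046 m and z of bead5 in the frame of dish between 0 and 0.046 m and z of blue0 in the frame of dish between 0 and 0.046 m and z of blue1 in the frame of dish between 0 and 0.046 m), for 0.2 s.
3. canister upright again, cap screwed fully home, dish with all beads back on the green mat (all of step 2 and z of cap in the frame of canister_mouth between -0.037 and -0.032 m and distance between cap and canister_mouth below 0.038 m and value of joint canister below 0.1 rad and horizontal distance between dish and dish_mat below 0.06 m), for 0.2 s.
4. stirring: the rod's foot, low in the dish, moves beads on the grip-tab half of the dish (horizontal distance between stirrer_tip and dish below 0.06 m and z of stirrer_tip in the frame of dish below 0.035 m and linear speed of any of bead0, bead1, bead2, bead3, bead4, bead5, blue0, blue1 above 0.015 m/s and x of stirrer_tip in the frame of dish above 0.01 m).
5. stirring goes on in the half opposite the tab (horizontal distance between stirrer_tip and dish below 0.06 m and z of stirrer_tip in the frame of dish below 0.035 m and linear speed of any of bead0, bead1, bead2, bead3, bead4, bead5, blue0, blue1 above 0.015 m/s and x of stirrer_tip in the frame of dish below -0.01 m).
6. stirring comes round to the tab half again (all of step 4).
At the end, for the whole second after the job is handed in: Canister upright (0.1 rad), cap home within 2 mm of its seat; all orange and blue beads in the dish; dish level, centre within 60 mm of the green mat's; rod hung upright in its stand by the flange (origin 4 to 16 mm up, within 14 mm of its axis); cap, dish and rod at rest (all of step 3 and horizontal distance between stirrer and stand_mouth below 0.014 m and height (world z) of stirrer between 0.004 and 0.016 m and angle between stirrer's own z axis and vertical below 0.12 rad and angle between dish's own z axis and vertical below 0.08 rad and linear speed of each of stirrer, cap, dish below 0.03 m/s); the robot touches nothing.
It fails at once if the vial is disturbed (moved over 3 cm or toppled) (distance of vial from where it was at the start of the episode above 0.03 m or angle between vial's own z axis and vertical above 0.5 rad).
It fails at once if the vial2 is disturbed (moved over 3 cm or toppled) (distance of vial2 from where it was at the start of the episode above 0.03 m or angle between vial2's own z axis and vertical above 0.5 rad).
It fails at once if the jar is disturbed (moved over 3 cm or toppled) (distance of jar from where it was at the start of the episode above 0.03 m or angle between jar's own z axis and vertical above 0.5 rad).
Of bead0, bead1, bead2, bead3, bead4, bead5 only 3 to 6 are there at a start; the rules pass over those that are not, and their reading is None.
At some moment in a run one of dish may be knocked a few centimetres aside while the robot is not near it.
It also fails if it takes over 210 s, if anything falls off the work surface, if the arm or the gripper's body presses on something with over 40 N, if the wrist force passes 120 N, or if a joint passes its speed limit or range.

## Working session

There is one attempt and no reset: what is moved stays moved. The work goes in short steps, Python scripts to look and compute and a shell command to move; the robot and the scene stay as the last step left them, time stands still between calls to the robot, and variables do not carry over. Pictures are saved under pics/ and viewed, and the job is handed in when it is done.

```bash
ls; mkdir -p pics
python3 - <<'E'
from cell import arm
import cv2,numpy as np
s=arm.observe();print(s, arm.hold_point_z)
for n in("scene","top","wrist"):
    cv2.imwrite(f"pics/{n}0.png",arm.get_image(n)); print(n,arm.camera_params(n))
E
```

```text
pics
{'clock': 0.0, 'joints': array([-1.40661596,  0.43523084,  0.0249883 ,  1.57415339, -0.01161931,
        1.13401139, -0.07509579]), 'dq': array([-0.00209053, -0.00037253,  0.00081453, -0.00032624,  0.0004911 ,
        0.00102805, -0.00155222]), 'joint_efforts': array([-6.75218780e-04, -6.67831492e+01,  9.84431393e-01, -3.14470804e+01,
       -6.07314846e-02,  4.26776439e-02,  1.82213312e-04]), 'position': array([0.16467117, 0.60228009, 0.18661856]), 'ee_rot': array([ 2.49634762e+00,  1.90548163e+00, -1.92960034e-03]), 'force': array([ 0.26914509, -0.0058993 , -0.81718973]), 'ft_torque': array([0.0088525 , 0.01862694, 0.05564243]), 'width': 0.9977136389915976} 0.0188
scene {'camera_matrix': array([[465.73297514,   0.        , 263.84846486],
       [  0.        , 465.73297514, 181.02672321],
       [  0.        ,   0.        ,   1.        ]]), 'rvec': array([ 2.04937319,  0.9640941 , -0.46124245]), 'tvec': array([-0.28491642, -0.15969605,  1.93062949])}
top {'camera_matrix': array([[409.36797337,   0.        , 249.53319988],
       [  0.        , 409.36797337, 188.74834363],
       [  0.        ,   0.        ,   1.        ]]), 'rvec': array([ 2.16906321, -2.17199485,  0.08322555]), 'tvec': array([-0.08894902,  0.54910122,  1.38852242])}
wrist {'camera_matrix': array([[297.31863964,   0.        , 251.45799992],
       [  0.        , 297.31863964, 191.24746462],
       [  0.        ,   0.        ,   1.        ]]), 'rvec': array([-2.31984955, -1.77104969, -0.23805218]), 'tvec': array([-0.62583421, -0.03284563,  0.39011129])}
```

View pics/scene0.png

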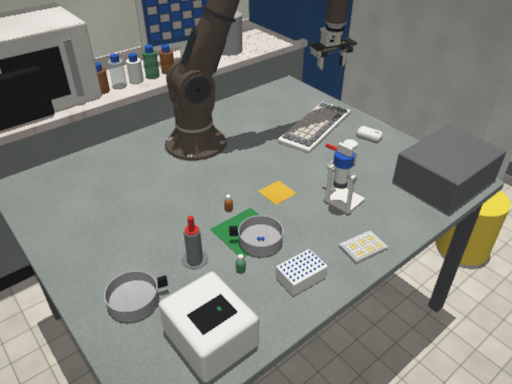

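View pics/top0.png

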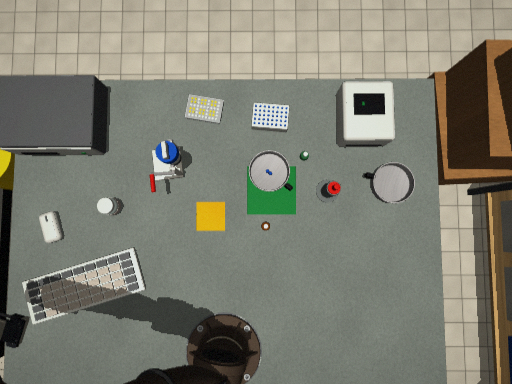

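View pics/wrist0.png

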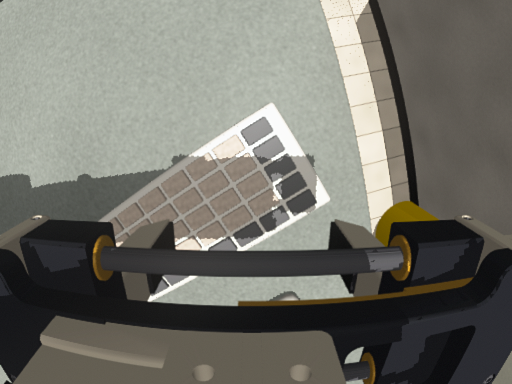

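```bash
cat > h.py <<'E'
from cell import arm
import cv2,numpy as np
from scipy.spatial.transform import Rotation as R
def cam(n):
    p=arm.camera_params(n);return p['camera_matrix'],cv2.Rodrigues(np.array(p['rvec']))[0],np.array(p['tvec']).reshape(3)
def ray(n,uv,c=None):
    K,Rm,t=c or cam(n); x=(uv[0]-K[0,2])/K[0,0]; y=(uv[1]-K[1,2])/K[1,1]
    if n=='wrist':
        r=np.hypot(x,y); d=np.array([np.sin(r)*x/max(r,1e-9),np.sin(r)*y/max(r,1e-9),np.cos(r)])
    else: d=np.array([x,y,1.])
    return -Rm.T@t, Rm.T@(d/np.linalg.norm(d))
def onz(n,uv,z,c=None):
    o,d=ray(n,uv,c); return o+d*(z-o[2])/d[2]
def two(n1,u1,n2,u2):
    o1,d1=ray(n1,u1);o2,d2=ray(n2,u2)
    A=np.c_[d1,-d2]; s=np.linalg.lstsq(A,o2-o1,rcond=None)[0]
    a=o1+s[0]*d1;b=o2+s[1]*d2; return (a+b)/2,np.linalg.norm(a-b)
def proj(n,P,c=None):
    K,Rm,t=c or cam(n); p=Rm@np.array(P)+t
    if n=='wrist':
        th=np.arctan2(np.hypot(p[0],p[1]),p[2]); h=np.hypot(p[0],p[1])
        return np.array([K[0,2]+K[0,0]*th*p[0]/h,K[1,2]+K[1,1]*th*p[1]/h])
    return np.array([K[0,2]+K[0,0]*p[0]/p[2],K[1,2]+K[1,1]*p[1]/p[2]])
def crop(im,name,box,s):
    x0,y0,x1,y1=box; cv2.imwrite(f'pics/{name}.png',cv2.resize(im[y0:y1,x0:x1],None,fx=s,fy=s,interpolation=cv2.INTER_CUBIC))
def snap(n,name): 
    c=cam(n); im=arm.get_image(n); cv2.imwrite(f'pics/{name}.png',im); return im,c
def blob(im,lo,hi,box=None,minA=20):
    h=cv2.cvtColor(im,cv2.COLOR_BGR2HSV); m=cv2.inRange(h,np.array(lo),np.array(hi))
    if box is not None: k=np.zeros_like(m);k[box[1]:box[3],box[0]:box[2]]=1;m*=k
    cs,_=cv2.findContours(m,cv2.RETR_EXTERNAL,cv2.CHAIN_APPROX_NONE)
    out=[]
    for q in cs:
        a=cv2.contourArea(q)
        if a>=minA: out.append((a,cv2.minAreaRect(q),q))
    return sorted(out,key=lambda o:-o[0])
# tool helper: shift in tool axes to reach world TCP P with yaw of jaw axis (x axis) heading a (rad, world), tool down
def plan(P,jaw=None):
    s=arm.observe(); T=R.from_rotvec(s['ee_rot']).as_matrix(); d=T.T@(np.array(P)-s['position'])
    r=np.zeros(3)
    if jaw is not None:
        best=None
        for k in(0,np.pi,-np.pi):
            a=jaw+k; x=np.array([np.cos(a),np.sin(a),0]);z=np.array([0,0,-1.]);y=np.cross(z,x)
            rv=R.from_matrix(T.T@np.c_[x,y,z]).as_rotvec()
            j7=s['joints'][6]+rv[2]
            if best is None or (np.linalg.norm(rv)<np.linalg.norm(best)): best=rv
        r=best
    print('dp',np.round(d,4),'rot',np.round(r,4),'j7',round(s['joints'][6],3))
    return d,r
def st():
    s=arm.observe(); T=R.from_rotvec(s['ee_rot']).as_matrix()
    print('t',round(s['clock'],2),'pos',np.round(s['position'],4),'F',np.round(s['force'],1),'w',round(s['width']*92,1),'jaw',round(np.degrees(np.arctan2(T[1,0],T[0,0])),1),'tilt',round(np.degrees(np.arccos(-T[2,2])),2),'q',np.round(s['joints'],2))
E
python3 - <<'E'
from h import *
t=cv2.imread('pics/top0.png');s=cv2.imread('pics/scene0.png')
crop(t,'c_t1',(130,120,250,240),5);crop(t,'c_t2',(230,130,430,240),4);crop(s,'c_s1',(290,120,400,230),5);crop(s,'c_s2',(90,180,310,330),3.5)
print(onz('top',(200,216),0))
def mat(lo,hi,minA=100):
    for a,r,q in blob(t,lo,hi,None,minA)[:2]: print(a,r,onz('top',r[0],0))
mat((50,150,60),(75,255,255));mat((18,150,120),(30,255,255));mat((100,150,80),(125,255,255),5);mat((0,180,100),(8,255,255),10)
E
```

```text
[0.45585976 0.08368111 0.        ]
1275.0 ((271.0, 189.99998474121094), (47.99999237060547, 45.99999237060547), -0.0) [ 0.54654272 -0.16465514  0.        ]
783.0 ((210.0, 216.0), (28.0, 28.0), 90.0) [0.45582176 0.04871248 0.        ]
181.5 ((5.0, 162.5), (10.0, 27.0), 0.0) [ 6.46363100e-01  7.79561126e-01 -2.22044605e-16]
194.5 ((166.0, 151.5), (21.0, 20.0), 90.0) [6.84223346e-01 2.06660649e-01 2.22044605e-16]
8.0 ((268.5000305175781, 172.00001525878906), (6.363961219787598, 2.1213202476501465), 45.0) [ 0.61013225 -0.15620933  0.        ]
102.0 ((333.5, 187.5), (11.0, 11.0), 90.0) [ 0.55492367 -0.38337067  0.        ]
50.5 ((152.0, 182.5), (17.0, 4.0), 90.0) [0.57383226 0.25420084 0.        ]
```

View pics/c_t1.png

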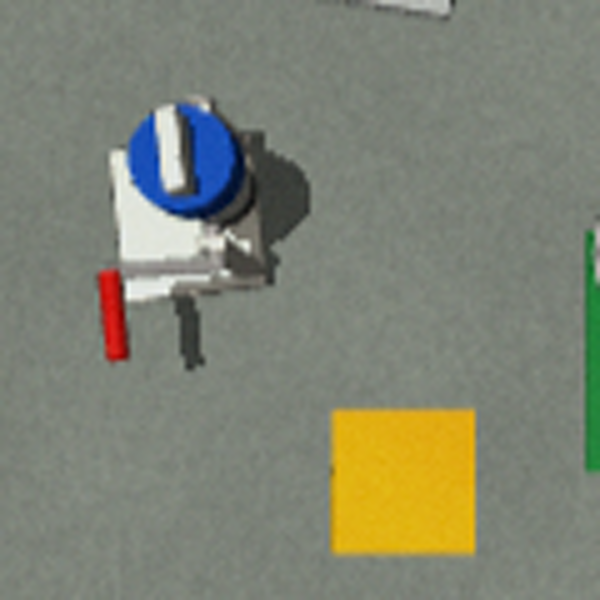

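View pics/c_t2.png

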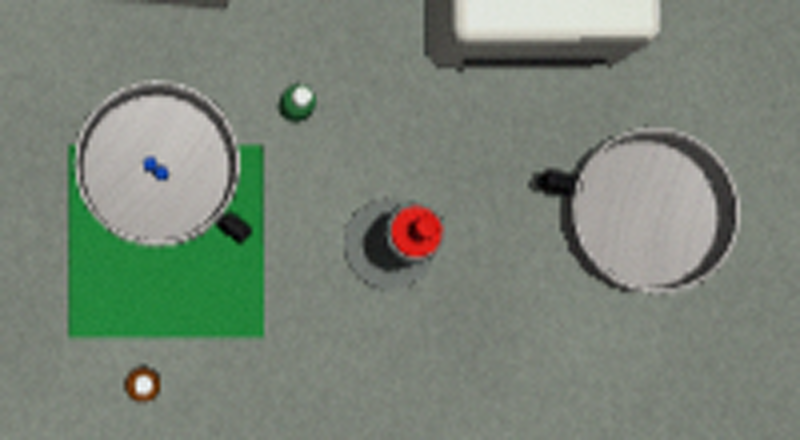

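View pics/c_s1.png

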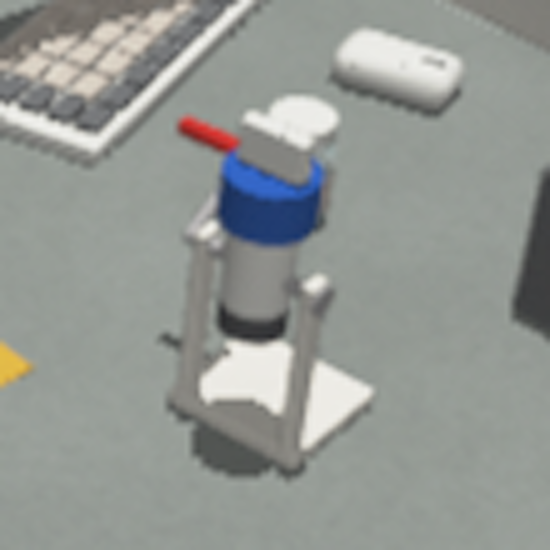

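View pics/c_s2.png

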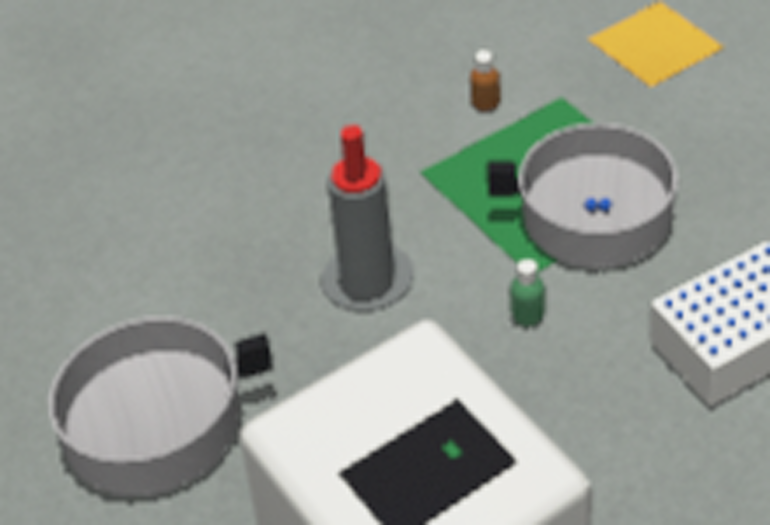

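Run:
```python
from h import *
t=cv2.imread('pics/top0.png');s=cv2.imread('pics/scene0.png')
print('camc',-cam('top')[1].T@cam('top')[2], -cam('scene')[1].T@cam('scene')[2])
# bar in top crop
o=np.array([130,120])
f=lambda u:np.array(u)/5+o
a=onz('top',f((168,106)),.251);b=onz('top',f((181,190)),.251);print('bar',a,b,(a+b)/2,np.degrees(np.arctan2(*(a-b)[[1,0]])))
c=cv2.minEnclosingCircle(blob(t,(100,150,80),(125,255,255),(150,130,190,180))[0][2]);print('cap disc',c,onz('top',c[0],.219))
r=blob(t,(0,180,100),(8,255,255),(140,160,165,200))[0][1]; print('crank',r)
a=onz('top',f((111,272)),.182);b=onz('top',f((118,360)),.182);print(a,b,(a+b)/2,np.degrees(np.arctan2(*(a-b)[[1,0]])))
# plate corners at z .014
for u in((112,152),(128,300),(268,282)):print('plate',onz('top',f(u),.014))
g=lambda u:np.array(u)/5+np.array([290,120])
# stand plate from scene
for u in((375,393),(292,462),(172,400)):print('plate s',onz('scene',g(u),.014 if u[0]>300 else .014))
# dish
h=lambda u:np.array(u)/4+np.array([230,130])
print('dish c',onz('top',h((157,163)),.048),'tab',onz('top',h((234,229)),.06),'beads',onz('top',h((150,163)),.011))
print('other dish',onz('top',h((650,210)),.048))
print('rod',onz('top',h((415,231)),.125),'top',onz('top',h((420,229)),.17))
print('vial2',onz('top',h((300,97)),.06),'vial',onz('top',h((143,384)),.06),'jar',onz('top',(110,206),.09))
```

```text
camc [ 0.42423437 -0.10625271  1.43043844] [ 1.42478555 -0.83718765  1.05029205]
bar [0.66917053 0.15933017 0.251     ] [0.61939639 0.15083714 0.251     ] [0.64428346 0.15508365 0.251     ] 9.683193107110842
cap disc ((165.80479431152344, 151.40411376953125), 10.748598098754883) [0.64471222 0.15934629 0.219     ]
crank ((152.0, 182.5), (17.0, 4.0), 90.0)
[0.57987909 0.20822974 0.182     ] [0.52548465 0.20282133 0.182     ] [0.55268187 0.20552554 0.182     ] 5.678231231682272
plate [0.68573232 0.25156239 0.014     ]
plate [0.58111369 0.23825018 0.014     ]
plate [0.59354213 0.14050472 0.014     ]
plate s [0.69582417 0.25080942 0.014     ]
plate s [0.7083102  0.15051596 0.014     ]
plate s [0.61122021 0.13473943 0.014     ]
dish c [ 0.60817269 -0.15710406  0.048     ] tab [ 0.55057343 -0.22099457  0.06      ] beads [ 0.61311036 -0.15235535  0.011     ]
other dish [ 0.56713293 -0.57340109  0.048     ]
rod [ 0.54269981 -0.35993608  0.125     ] top [ 0.54015748 -0.3550673   0.17      ]
vial2 [ 0.66250754 -0.2777533   0.06      ] vial [ 0.42103392 -0.14406209  0.06      ] jar [0.48701303 0.36846742 0.09      ]
```

Run:
```python
from h import *
st(); plan((.60,.15,.36),np.radians(97.5)); plan((.60,.15,.36),np.radians(-82.5))
s=arm.observe();print(R.from_rotvec(s['ee_rot']).as_matrix().round(3)); c=cam('wrist');print(-c[1].T@c[2]-s['position'],c[1][2])
```

```text
t 0.15 pos [0.1647 0.6025 0.1868] F [-0.   0.5  1.2] w 91.5 jaw 74.7 tilt 0.07 q [-1.41  0.44  0.03  1.57 -0.01  1.13 -0.08]
dp [-0.3219  0.5392 -0.1727] rot [-1.000e-04  1.200e-03 -3.978e-01] j7 -0.075
dp [-0.3219  0.5392 -0.1727] rot [-1.000e-04  1.200e-03 -3.978e-01] j7 -0.075
[[ 0.264  0.965 -0.   ]
 [ 0.965 -0.264 -0.001]
 [-0.001  0.    -1.   ]]
[-0.06878499  0.02037182  0.19760424] [ 0.25536388 -0.07047019 -0.96427343]
```

```bash
python3 -m pendant '[{"dp":[0,0,-0.17],"rotation":[0,0,0],"fingers":-1},{"dp":[-0.05,0.09,-0.17],"rotation":[0,0,-0.1],"fingers":-1},{"dp":[-0.32,0.54,-0.17],"rotation":[0,0,-0.4],"fingers":-1},{"dp":[-0.32,0.54,-0.17],"rotation":[0,0,-0.4],"fingers":-1},{"dp":[-0.32,0.54,-0.17],"rotation":[0,0,-0.4],"fingers":-1},{"dp":[-0.32,0.54,-0.17],"rotation":[0,0,-0.4],"fingers":-1},{"dp":[-0.32,0.54,-0.17],"rotation":[0,0,-0.4],"fingers":-1},{"dp":[-0.32,0.54,-0.17],"rotation":[0,0,-0.4],"fingers":-1},{"dp":[-0.32,0.54,-0.17],"rotation":[0,0,-0.4],"fingers":-1},{"dp":[-0.32,0.54,-0.17],"rotation":[0,0,-0.4],"fingers":-1},{"dp":[-0.32,0.54,-0.17],"rotation":[0,0,-0.4],"fingers":-1},{"dp":[-0.32,0.54,-0.17],"rotation":[0,0,-0.4],"fingers":-1},{"dp":[-0.32,0.54,-0.17],"rotation":[0,0,-0.4],"fingers":-1},{"dp":[-0.32,0.54,-0.17],"rotation":[0,0,-0.4],"fingers":-1}]'
python3 - <<'E'
from h import *
st(); snap('wrist','w1')
E
```

```text
clock: 1.9
position: [0.6006, 0.1527, 0.3569]
ee_rot: [-2.067, -2.365, 0.002]
force: [0.1, -0.1, 0.6]
width: 0.999
t 1.9 pos [0.6006 0.1527 0.3569] F [ 0.1 -0.1  0.6] w 91.9 jaw 97.7 tilt 0.08 q [-0.52  0.35  0.28  1.31 -0.09  1.5   1.45]
```

View pics/w1.png

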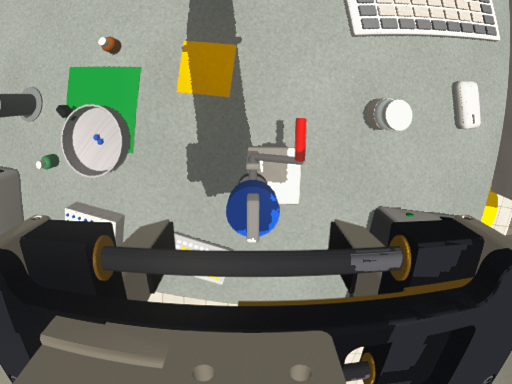

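Run:
```python
from h import *
im=cv2.imread('pics/w1.png'); crop(im,'w1c',(200,100,330,260),4)
crop(im,'w1d',(40,60,170,190),5)
```

```text
(no output)
```

View pics/w1c.png

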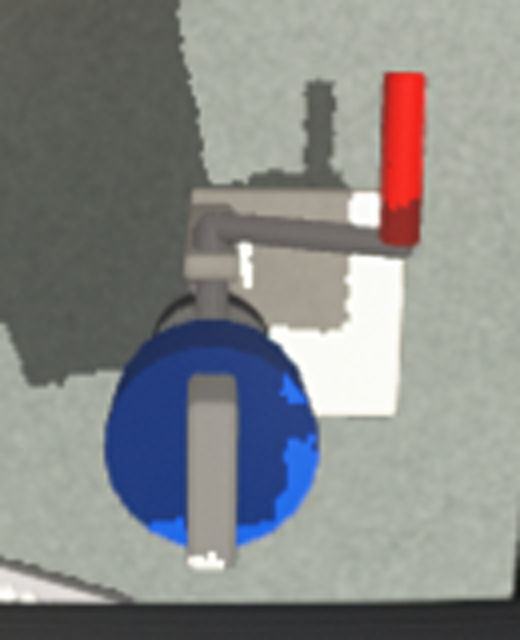

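View pics/w1d.png

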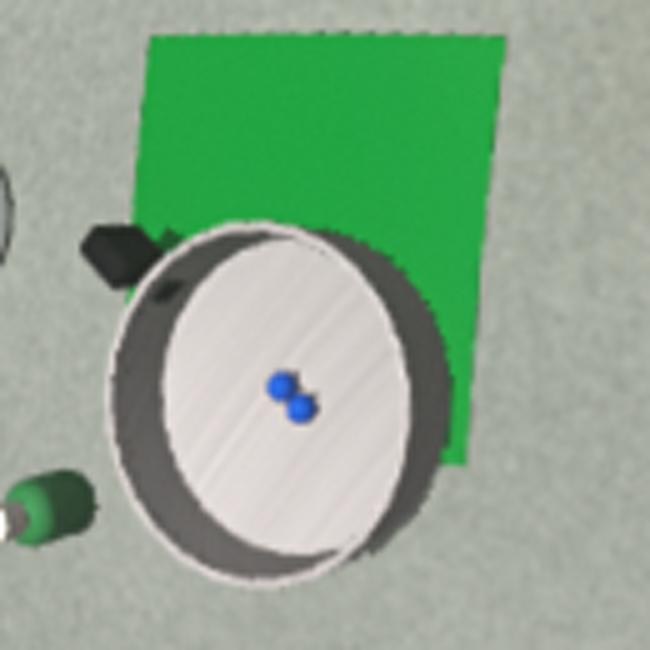

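Run:
```python
from h import *
f=lambda u:np.array(u)/4+np.array([200,100])-.25
c=cam('wrist')
for u in((189,404),(238,404),(238,562),(189,562)): print(onz('wrist',f(u),.251))
a=sum(onz('wrist',f(u),.251) for u in((189,404),(238,404)))/2;b=sum(onz('wrist',f(u),.251) for u in((189,562),(238,562)))/2
print((a+b)/2,np.linalg.norm(a-b),np.degrees(np.arctan2(*(b-a)[[1,0]])))
# disc circle top z=.219
im=cv2.imread('pics/w1.png'); q=blob(im,(100,120,60),(125,255,255),(215,170,300,245))[0][2].reshape(-1,2).astype(float)
P=np.array([onz('wrist',u,.219) for u in q]); 
# far/left/right edges only (disc edge where hidden skirt absent)
sel=P[P[:,0]>P[:,0].min()+.03][:,:2]
A=np.c_[2*sel,np.ones(len(sel))];x=np.linalg.lstsq(A,(sel**2).sum(1),rcond=None)[0];print('disc',x[:2],np.sqrt(x[2]+x[0]**2+x[1]**2))
g=lambda u:onz('wrist',f(u),.182)
print('crank',g((403,75)),g((402,225)))
for u in((402,415),): print('plate',onz('wrist',f(u),.014))
```

```text
[0.62332836 0.15286663 0.251     ]
[0.62156384 0.16584218 0.251     ]
[0.66745408 0.17248467 0.251     ]
[0.66929585 0.15888974 0.251     ]
[0.64541053 0.1625208  0.251     ] 0.046363400792010394 7.850601412995529
disc [0.65242832 0.16197548] 0.023859900367972496
crank [0.52908264 0.20681831 0.182     ] [0.57636983 0.21408459 0.182     ]
plate [0.68806638 0.26121933 0.014     ]
```

```bash
python3 -m pendant '[{"dp":[0,0.045,0.057],"rotation":[0,0,0.18],"fingers":-1},{"dp":[0,0.045,0.057],"rotation":[0,0,0.36],"fingers":-1},{"dp":[0,0.045,0.057],"rotation":[0,0,0.54],"fingers":-1},{"dp":[0,0.045,0.057],"rotation":[0,0,0.72],"fingers":-1},{"dp":[0,0.045,0.057],"rotation":[0,0,0.9],"fingers":-1},{"dp":[0,0.045,0.057],"rotation":[0,0,1.08],"fingers":-1},{"dp":[0,0.045,0.057],"rotation":[0,0,1.26],"fingers":-1},{"dp":[0,0.045,0.057],"rotation":[0,0,1.44],"fingers":-1},{"dp":[0,0.045,0.057],"rotation":[0,0,1.62],"fingers":-1},{"dp":[0,0.045,0.057],"rotation":[0,0,1.8],"fingers":-1},{"dp":[0,0.045,0.057],"rotation":[0,0,1.98],"fingers":-1},{"dp":[0,0.045,0.057],"rotation":[0,0,2.16],"fingers":-1},{"dp":[0,0.045,0.057],"rotation":[0,0,2.34],"fingers":-1},{"dp":[0,0.045,0.057],"rotation":[0,0,2.52],"fingers":-1},{"dp":[0,0.045,0.057],"rotation":[0,0,2.7],"fingers":-1},{"dp":[0,0.045,0.057],"rotation":[0,0,2.88],"fingers":-1},{"dp":[0,0.045,0.057],"rotation":[0,0,3.06],"fingers":-1},{"dp":[0,0.045,0.057],"rotation":[0,0,3.14],"fingers":-1},{"dp":[0,0.045,0.057],"rotation":[0,0,3.14],"fingers":-1}]'
python3 - <<'E'
from h import *
st(); im,c=snap('wrist','w2'); crop(im,'w2c',(190,130,320,290),4)
E
```

```text
clock: 4.32
position: [0.6442, 0.1608, 0.2997]
ee_rot: [2.37, -2.061, -0.002]
force: [0.2, 0.4, -0.1]
width: 0.998
t 4.33 pos [0.6442 0.1608 0.2997] F [ 0.2  0.4 -0.1] w 91.8 jaw -82.0 tilt 0.1 q [-0.89  0.58  1.01  1.33 -0.48  1.49 -1.34]
```

View pics/w2.png

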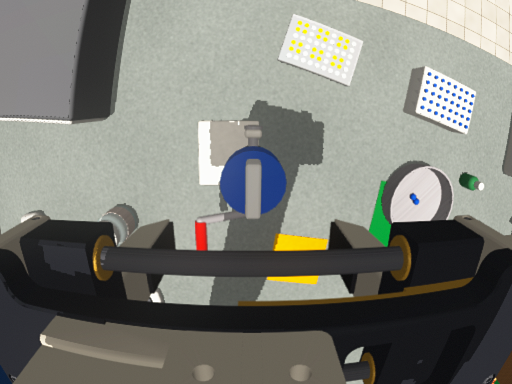

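View pics/w2c.png

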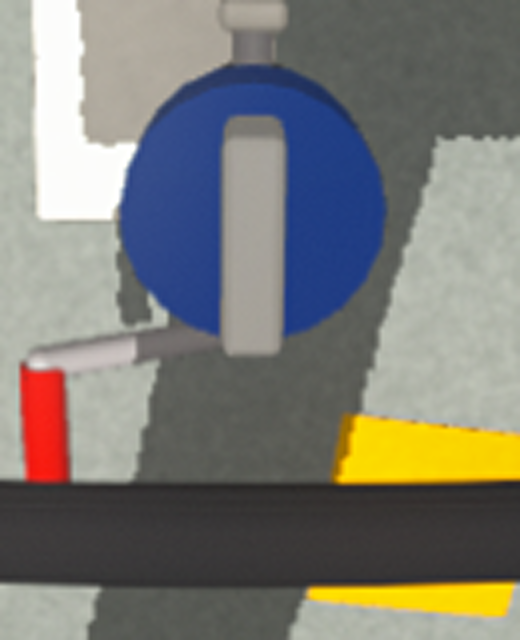

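Run:
```python
from h import *
f=lambda u:np.array(u)/4+np.array([190,130])-.25
cor=[(223,136),(285,136),(281,354),(224,354)]
P=[onz('wrist',f(u),.251) for u in cor]; a=(P[0]+P[1])/2;b=(P[2]+P[3])/2
print((a+b)/2,np.linalg.norm(a-b),np.linalg.norm(P[0]-P[1]),np.degrees(np.arctan2(*(a-b)[[1,0]])))
im=cv2.imread('pics/w2.png'); q=blob(im,(100,120,40),(125,255,255),(210,140,295,225))[0][2]
hu=cv2.convexHull(q).reshape(-1,2).astype(float);P=np.array([onz('wrist',u,.219) for u in hu])[:,:2]
sel=P[P[:,0]<.66]
A=np.c_[2*sel,np.ones(len(sel))];x=np.linalg.lstsq(A,(sel**2).sum(1),rcond=None)[0];print('disc',x[:2],np.sqrt(x[2]+x[0]**2+x[1]**2),len(sel))
print('crank far end',onz('wrist',f((44,365)),.182),onz('wrist',f((47,480)),.182))
plan((.646,.1585,.222),np.radians(-82.2))
```

```text
[0.64736666 0.16103236 0.251     ] 0.04869904790996336 0.013025523303541963 7.749667347496875
disc [0.64701818 0.16104955] 0.03189455299446807 20
crank far end [0.58568556 0.2124259  0.182     ] [0.54899389 0.20861354 0.182     ]
dp [ 0.0022 -0.0015  0.0778] rot [0.0015 0.0003 0.0043] j7 -1.342
```

```bash
python3 -m pendant '[{"dp":[0,-0.0023,0.04],"rotation":[0,0,0],"fingers":-1},{"dp":[0,-0.0023,0.078],"rotation":[0,0,0],"fingers":-1},{"dp":[0,-0.0023,0.078],"rotation":[0,0,0],"fingers":-1},{"dp":[0,-0.0023,0.078],"rotation":[0,0,0],"fingers":1},{"dp":[0,-0.0023,0.078],"rotation":[0,0,0],"fingers":1},{"dp":[0,-0.0023,0.078],"rotation":[0,0,0],"fingers":1},{"dp":[0,-0.0023,0.078],"rotation":[0,0,0],"fingers":1},{"dp":[0,-0.0023,0.078],"rotation":[0,0,0],"fingers":1}]' 30
python3 - <<'E'
from h import *
st(); snap('wrist','w3');snap('scene','s3')
E
```

```text
clock: 5.38
position: [0.6465, 0.1608, 0.222]
ee_rot: [2.371, -2.06, -0.002]
force: [0.4, -0.1, -0.5]
width: 0.506
t 5.38 pos [0.6465 0.1608 0.222 ] F [ 0.4 -0.1 -0.5] w 46.6 jaw -82.0 tilt 0.08 q [-0.88  0.63  0.98  1.46 -0.52  1.33 -1.3 ]
```

View pics/w3.png

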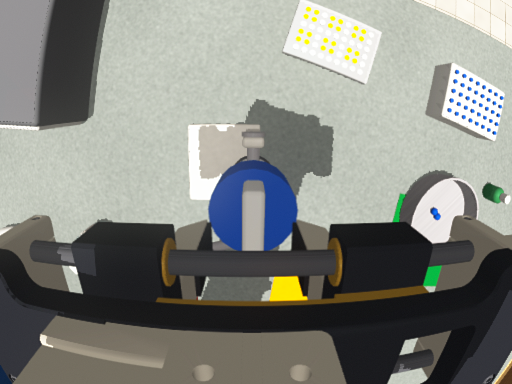

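```bash
python3 -m pendant '[{"dp":[0,0,0],"rotation":[0,0,0],"fingers":1},{"dp":[0,0,0],"rotation":[0,0,0],"fingers":1},{"dp":[0,0,0],"rotation":[0,0,0],"fingers":1},{"dp":[0,0,0],"rotation":[0,0,0],"fingers":1},{"dp":[0,0,0],"rotation":[0,0,0],"fingers":1},{"dp":[0,0,0],"rotation":[0,0,0],"fingers":1}]' 30; python3 -c "
from h import *
st()"
```

```text
clock: 6.22
position: [0.6465, 0.1607, 0.2218]
ee_rot: [2.371, -2.06, -0.002]
force: [0.2, 1.0, -0.8]
width: 0.002
t 6.22 pos [0.6465 0.1607 0.2218] F [ 0.2  1.  -0.8] w 0.2 jaw -82.0 tilt 0.09 q [-0.88  0.63  0.98  1.46 -0.52  1.33 -1.3 ]
```

Run:
```python
from h import *
snap('wrist','w4');im,_=snap('scene','s4');crop(im,'s4c',(270,60,420,230),4)
p=arm.observe()['position'];print(proj('wrist',p),proj('wrist',p+[0,0,.019]),proj('scene',p),proj('top',p))
im,_=snap('top','t4');crop(im,'t4c',(120,120,220,220),5)
```

```text
[253.60955059 214.28665791] [253.80020157 224.23213892] [343.95252377 152.15266733] [165.13274371 150.64796674]
```

View pics/w4.png

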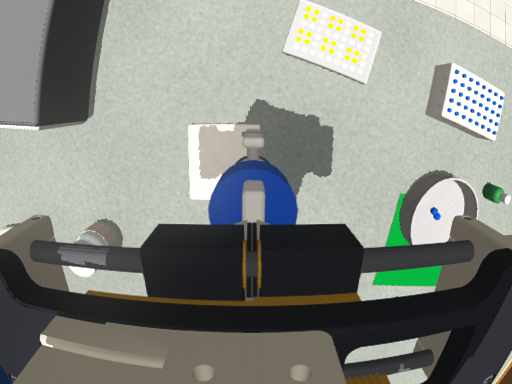

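View pics/s4c.png

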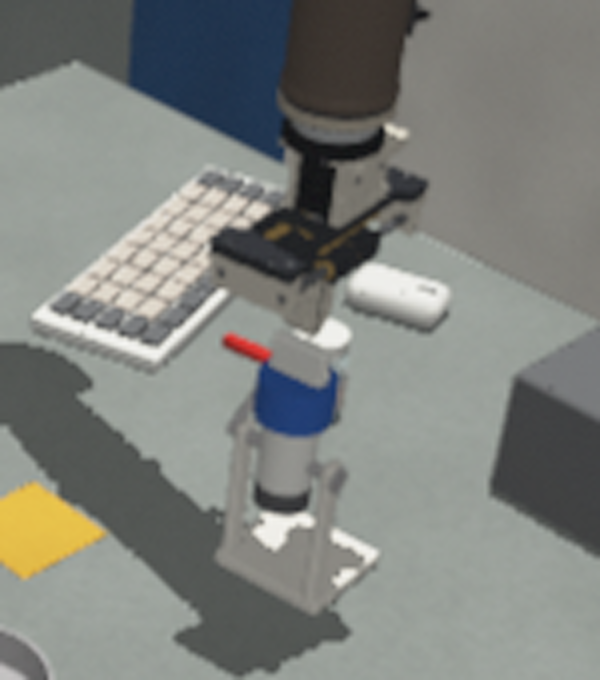

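Run:
```python
from h import *
im=cv2.imread('pics/s4.png');crop(im,'s4d',(320,110,375,175),10)
im=cv2.imread('pics/w4.png');crop(im,'w4d',(200,160,310,310),5)
```

```text
(no output)
```

View pics/s4d.png

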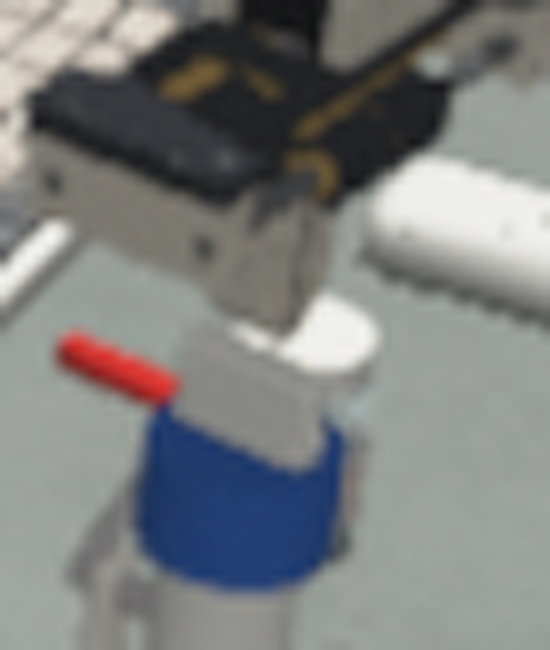

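View pics/w4d.png

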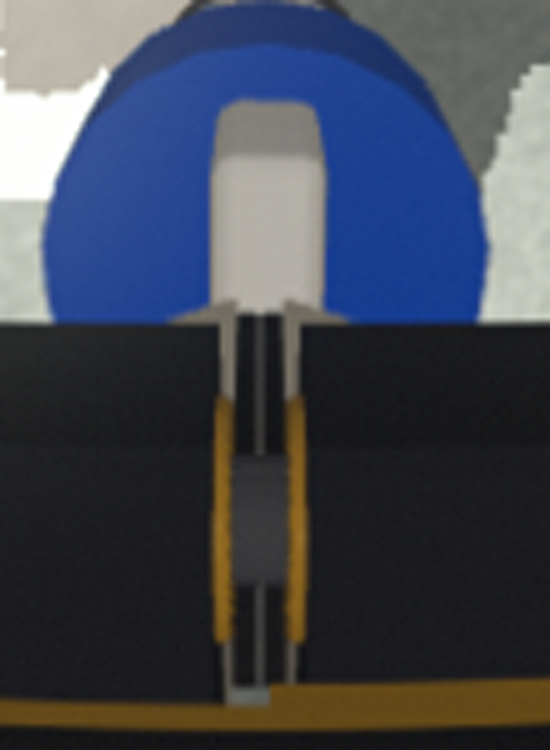

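View pics/t4c.png

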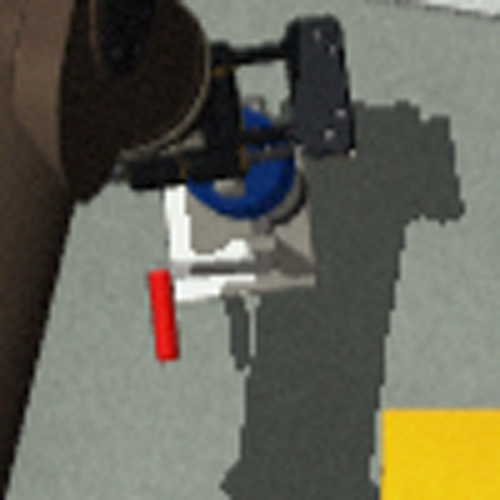

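Run:
```python
from h import *
print(two('scene',(349,143.7),'wrist',(252,222)))
for z in(.22,.25,.26,.27): print(z,onz('scene',(349,143.7),z),onz('wrist',(252,222),z))
# bar in scene: top edge ends
for u in((338.5,142.3),(352.5,149)): print(onz('scene',u,.251))
# lower bar edge ends at z .219
for u in((337.5,150),(350,157)): print(onz('scene',u,.219))
```

```text
(array([0.65680255, 0.16394513, 0.25902883]), np.float64(0.003920640212076761))
0.22 [0.62138273 0.21319015 0.22      ] [0.63983969 0.16097919 0.22      ]
0.25 [0.65041117 0.17523804 0.25      ] [0.65138397 0.16265986 0.25      ]
0.26 [0.66008732 0.16258734 0.26      ] [0.65523206 0.16322008 0.26      ]
0.27 [0.66976347 0.14993664 0.27      ] [0.65908016 0.1637803  0.27      ]
[0.62481754 0.15407846 0.251     ]
[0.67871952 0.15958873 0.251     ]
[0.62222156 0.15726537 0.219     ]
[0.67452951 0.15860977 0.219     ]
```

Run:
```python
from h import *
im=cv2.imread('pics/s3.png');crop(im,'s3d',(310,100,375,175),8)
im=cv2.imread('pics/w3.png');crop(im,'w3d',(170,160,340,310),4.5)
```

```text
(no output)
```

View pics/s3d.png

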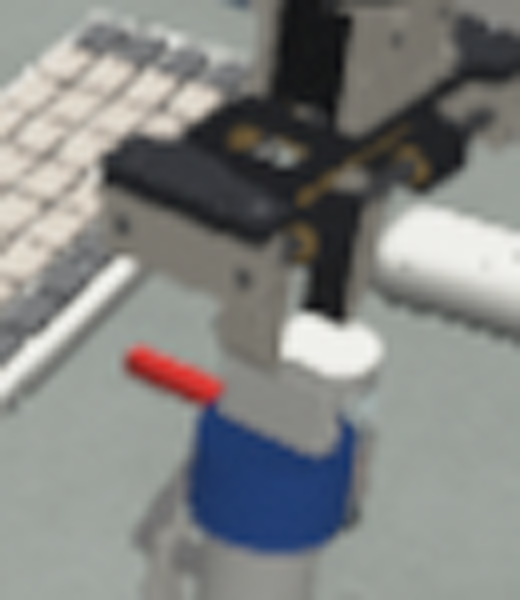

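View pics/w3d.png

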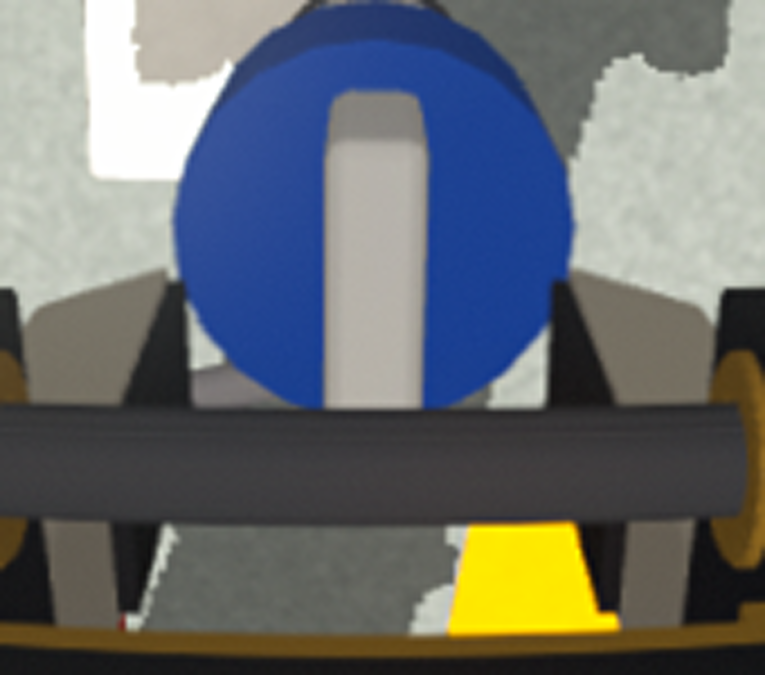

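Run:
```python
from h import *
im=cv2.imread('pics/w1.png')
q=blob(im,(15,120,120),(32,255,255),(160,30,250,110))[0][2]
print(cv2.approxPolyDP(q,6,True).reshape(-1,2))
g=blob(im,(50,120,60),(75,255,255),(50,50,160,170))[0][2]
print(cv2.approxPolyDP(g,4,True).reshape(-1,2))
t=cv2.imread('pics/top0.png')
q=blob(t,(18,150,120),(30,255,255))[0][2];print(cv2.approxPolyDP(q,4,True).reshape(-1,2))
print([onz('top',u,0)[:2].round(4) for u in cv2.approxPolyDP(q,4,True).reshape(-1,2)+.0])
# reconstruct wrist cam at w1: camera fixed in tool
s=arm.observe();T=R.from_rotvec(s['ee_rot']).as_matrix();K,Rm,tv=cam('wrist')
Rc=T.T@Rm.T; oc=T.T@(-Rm.T@tv-s['position']);print('cam in tool',oc)
T1=R.from_rotvec([-2.067,-2.365,.002]).as_matrix();p1=np.array([.6006,.1527,.3569])
Rm1=(T1@Rc).T;c1=(K,Rm1,-Rm1@(p1+T1@oc))
q=blob(im,(15,120,120),(32,255,255),(160,30,250,110))[0][2]
P=[onz('wrist',u,0,c1) for u in cv2.approxPolyDP(q,6,True).reshape(-1,2)+.0]
print(np.round(P,4)); print([np.linalg.norm(P[i]-P[i-1]) for i in range(4)])
```

```text
[[184  41]
 [177  91]
 [229  96]
 [236  45]]
[[ 70  67]
 [ 67 105]
 [ 73 109]
 [ 95 103]
 [115 109]
 [127 123]
 [132 152]
 [140  68]]
[[197 202]
 [196 229]
 [224 230]
 [224 202]]
[array([0.5048, 0.0947]), array([0.4107, 0.0972]), array([ 4.071e-01, -4.000e-04]), array([0.5047, 0.    ])]
cam in tool [-0.00149849 -0.07065659 -0.19760546]
[[ 0.4081 -0.0024  0.    ]
 [ 0.5058 -0.0025  0.    ]
 [ 0.5056  0.0965  0.    ]
 [ 0.4075  0.0962  0.    ]]
[np.float64(0.09864751468603425), np.float64(0.09775116249851801), np.float64(0.09900534027363336), np.float64(0.09808426391183306)]
```

Run:
```python
from h import *
for z in(.22,.24,.25,.26,.27,.28): print(z,onz('scene',(343.7,145.6),z))
```

```text
0.22 [0.61815936 0.19104522 0.22      ]
0.24 [0.6375893  0.16627724 0.24      ]
0.25 [0.64730427 0.15389325 0.25      ]
0.26 [0.65701924 0.14150926 0.26      ]
0.27 [0.66673421 0.12912527 0.27      ]
0.28 [0.67644918 0.11674128 0.28      ]
```

```bash
python3 -m pendant '[{"dp":[0,0,0],"rotation":[0,0,0],"fingers":-1},{"dp":[0,0,0],"rotation":[0,0,0],"fingers":-1},{"dp":[0,0,0],"rotation":[0,0,0],"fingers":-1},{"dp":[0,0,0],"rotation":[0,0,0],"fingers":-1},{"dp":[0,0,0],"rotation":[0,0,0],"fingers":-1},{"dp":[0,0,0.01],"rotation":[0,0,0],"fingers":-1},{"dp":[0,0,0.02],"rotation":[0,0,0],"fingers":-1},{"dp":[0,0,0.024],"rotation":[0,0,0],"fingers":-1},{"dp":[0,0,0.024],"rotation":[0,0,0],"fingers":-1}]' 30
python3 - <<'E'
from h import *
st();im,_=snap('wrist','w5');im,_=snap('scene','s5');crop(im,'s5d',(310,90,385,175),7)
E
```

```text
clock: 7.5
position: [0.6462, 0.1608, 0.1973]
ee_rot: [2.37, -2.059, -0.003]
force: [0.9, -0.7, -0.0]
width: 0.934
t 7.5 pos [0.6462 0.1608 0.1973] F [ 0.9 -0.7 -0. ] w 85.9 jaw -82.0 tilt 0.14 q [-0.88  0.64  0.97  1.5  -0.54  1.29 -1.29]
```

View pics/s5d.png

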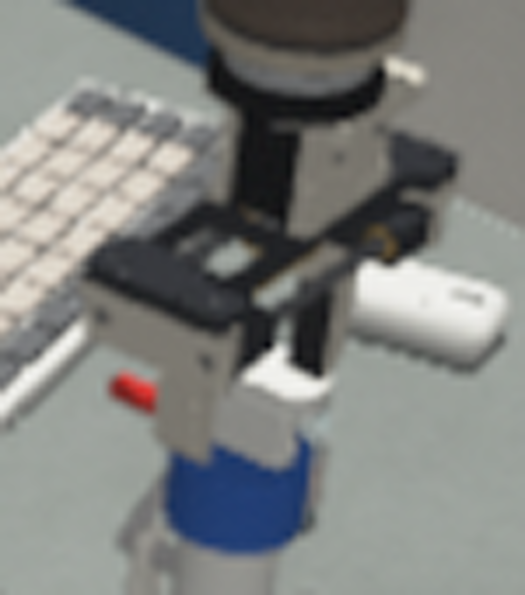

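View pics/w5.png

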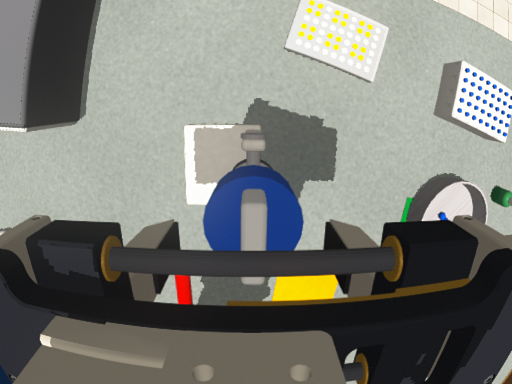

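```bash
python3 -c "
from h import *
for z in(.2,.22,.23,.24,.25): print(z,onz('scene',(338.6,156.4),z))
"; python3 -m pendant '[{"dp":[0,0,0],"rotation":[0,0,0],"fingers":1},{"dp":[0,0,0],"rotation":[0,0,0],"fingers":1},{"dp":[0,0,0],"rotation":[0,0,0],"fingers":1},{"dp":[0,0,0],"rotation":[0,0,0],"fingers":1},{"dp":[0,0,0],"rotation":[0,0,0],"fingers":1},{"dp":[0,0,0],"rotation":[0,0,0],"fingers":1},{"dp":[0,0,0],"rotation":[0,0,0],"fingers":1},{"dp":[0,0,0],"rotation":[0,0,0],"fingers":1},{"dp":[0,0,0],"rotation":[0,0,0],"fingers":1}]' 30; python3 -c "
from h import *
st()"
```

```text
0.2 [0.63177574 0.15516432 0.2       ]
0.22 [0.65042839 0.13182288 0.22      ]
0.23 [0.65975471 0.12015216 0.23      ]
0.24 [0.66908104 0.10848144 0.24      ]
0.25 [0.67840736 0.09681072 0.25      ]
clock: 8.72
position: [0.6466, 0.1607, 0.198]
ee_rot: [2.371, -2.06, -0.002]
force: [-0.3, 0.2, 0.4]
width: 0.146
t 8.72 pos [0.6466 0.1607 0.198 ] F [-0.3  0.2  0.4] w 13.4 jaw -82.0 tilt 0.08 q [-0.88  0.64  0.97  1.5  -0.54  1.29 -1.29]
```

```bash
python3 -m pendant '[{"dp":[0,0,-0.0004],"rotation":[0,0,-0.17],"fingers":1},{"dp":[0,0,-0.0009],"rotation":[0,0,-0.35],"fingers":1},{"dp":[0,0,-0.0013],"rotation":[0,0,-0.52],"fingers":1},{"dp":[0,0,-0.0018],"rotation":[0,0,-0.7],"fingers":1},{"dp":[0,0,-0.0022],"rotation":[0,0,-0.87],"fingers":1},{"dp":[0,0,-0.0027],"rotation":[0,0,-1.05],"fingers":1},{"dp":[0,0,-0.0031],"rotation":[0,0,-1.22],"fingers":1},{"dp":[0,0,-0.0036],"rotation":[0,0,-1.4],"fingers":1},{"dp":[0,0,-0.004],"rotation":[0,0,-1.57],"fingers":1}]' 40
python3 - <<'E'
from h import *
st();im,_=snap('wrist','w6');print(arm.observe()['ft_torque'])
E
```

```text
clock: 9.85
position: [0.6465, 0.1606, 0.2019]
ee_rot: [3.133, 0.228, -0.002]
force: [0.2, 0.1, -1.2]
width: 0.148
t 9.85 pos [0.6465 0.1606 0.2019] F [ 0.2  0.1 -1.2] w 13.6 jaw 8.3 tilt 0.09 q [-0.67  0.53  0.56  1.47 -0.29  1.22  0.07]
[-0.11632389  0.02121923  0.03840576]
```

View pics/w6.png

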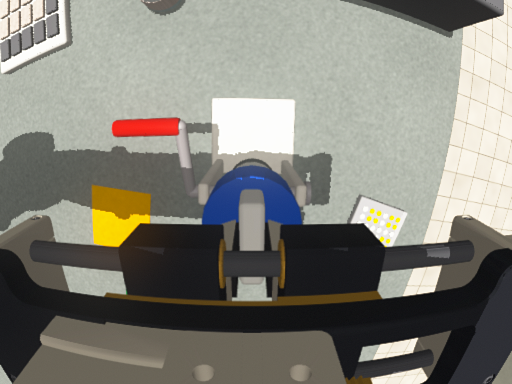

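```bash
python3 -m pendant '[{"dp":[0,0,-0.0004],"rotation":[0,0,-0.17],"fingers":1},{"dp":[0,0,-0.0009],"rotation":[0,0,-0.35],"fingers":1},{"dp":[0,0,-0.0013],"rotation":[0,0,-0.52],"fingers":1},{"dp":[0,0,-0.0018],"rotation":[0,0,-0.7],"fingers":1},{"dp":[0,0,-0.0022],"rotation":[0,0,-0.87],"fingers":1},{"dp":[0,0,-0.0027],"rotation":[0,0,-1.05],"fingers":1},{"dp":[0,0,-0.0031],"rotation":[0,0,-1.22],"fingers":1},{"dp":[0,0,-0.0036],"rotation":[0,0,-1.4],"fingers":1},{"dp":[0,0,-0.004],"rotation":[0,0,-1.57],"fingers":1},{"dp":[0,0,-0.004],"rotation":[0,0,-1.57],"fingers":-1},{"dp":[0,0,-0.004],"rotation":[0,0,-1.57],"fingers":-1},{"dp":[0,0,-0.004],"rotation":[0,0,-1.57],"fingers":-1},{"dp":[0,0,-0.004],"rotation":[0,0,-1.57],"fingers":-1},{"dp":[0,0,-0.004],"rotation":[0,0,-1.57],"fingers":-1},{"dp":[0,0,-0.004],"rotation":[0,0,-1.57],"fingers":-1},{"dp":[0,0,-0.004],"rotation":[0,0,-1.57],"fingers":-1}]' 40
python3 - <<'E'
from h import *
st()
E
```

```text
clock: 11.9
position: [0.6466, 0.1603, 0.2061]
ee_rot: [-2.046, -2.383, 0.002]
force: [-0.0, 0.6, 0.1]
width: 0.863
t 11.9 pos [0.6466 0.1603 0.2061] F [-0.   0.6  0.1] w 79.4 jaw 98.7 tilt 0.08 q [-0.43  0.49  0.17  1.44 -0.09  1.22  1.47]
```

```bash
python3 -m pendant '[{"dp":[0,0,0.006],"rotation":[0,0,0.18],"fingers":-1},{"dp":[0,0,0.006],"rotation":[0,0,0.36],"fingers":-1},{"dp":[0,0,0.006],"rotation":[0,0,0.54],"fingers":-1},{"dp":[0,0,0.006],"rotation":[0,0,0.72],"fingers":-1},{"dp":[0,0,0.006],"rotation":[0,0,0.9],"fingers":-1},{"dp":[0,0,0.006],"rotation":[0,0,1.08],"fingers":-1},{"dp":[0,0,0.006],"rotation":[0,0,1.26],"fingers":-1},{"dp":[0,0,0.006],"rotation":[0,0,1.44],"fingers":-1},{"dp":[0,0,0.006],"rotation":[0,0,1.62],"fingers":-1},{"dp":[0,0,0.006],"rotation":[0,0,1.8],"fingers":-1},{"dp":[0,0,0.006],"rotation":[0,0,1.98],"fingers":-1},{"dp":[0,0,0.006],"rotation":[0,0,2.16],"fingers":-1},{"dp":[0,0,0.006],"rotation":[0,0,2.34],"fingers":-1},{"dp":[0,0,0.006],"rotation":[0,0,2.52],"fingers":-1},{"dp":[0,0,0.006],"rotation":[0,0,2.7],"fingers":-1},{"dp":[0,0,0.006],"rotation":[0,0,2.88],"fingers":-1},{"dp":[0,0,0.006],"rotation":[0,0,3.06],"fingers":-1},{"dp":[0,0,0.006],"rotation":[0,0,3.14],"fingers":-1},{"dp":[0,0,0.006],"rotation":[0,0,3.14],"fingers":1}]' 40; python3 -m pendant '[{"dp":[0,0,0],"rotation":[0,0,0],"fingers":1},{"dp":[0,0,0],"rotation":[0,0,0],"fingers":1},{"dp":[0,0,0],"rotation":[0,0,0],"fingers":1},{"dp":[0,0,0],"rotation":[0,0,0],"fingers":1},{"dp":[0,0,0],"rotation":[0,0,0],"fingers":1},{"dp":[0,0,0],"rotation":[0,0,0],"fingers":1},{"dp":[0,0,0],"rotation":[0,0,0],"fingers":1},{"dp":[0,0,0],"rotation":[0,0,0],"fingers":1}]' 40;  python3 - <<'E'
from h import *
st()
E
```

```text
clock: 14.28
position: [0.6465, 0.1606, 0.1999]
ee_rot: [2.385, -2.043, -0.001]
force: [-0.6, 0.2, 0.4]
width: 0.933
clock: 15.28
position: [0.6466, 0.1604, 0.2]
ee_rot: [2.385, -2.043, -0.001]
force: [0.7, -1.3, -0.1]
width: 0.152
t 15.28 pos [0.6466 0.1604 0.2   ] F [ 0.7 -1.3 -0.1] w 14.0 jaw -81.2 tilt 0.09 q [-0.88  0.64  0.96  1.49 -0.53  1.29 -1.28]
```

Second half turn, release and then rewind.

```bash
python3 -m pendant '[{"dp":[0,0,-0.0004],"rotation":[0,0,-0.17],"fingers":1},{"dp":[0,0,-0.0009],"rotation":[0,0,-0.35],"fingers":1},{"dp":[0,0,-0.0013],"rotation":[0,0,-0.52],"fingers":1},{"dp":[0,0,-0.0018],"rotation":[0,0,-0.7],"fingers":1},{"dp":[0,0,-0.0022],"rotation":[0,0,-0.87],"fingers":1},{"dp":[0,0,-0.0027],"rotation":[0,0,-1.05],"fingers":1},{"dp":[0,0,-0.0031],"rotation":[0,0,-1.22],"fingers":1},{"dp":[0,0,-0.0036],"rotation":[0,0,-1.4],"fingers":1},{"dp":[0,0,-0.004],"rotation":[0,0,-1.57],"fingers":1},{"dp":[0,0,-0.0044],"rotation":[0,0,-1.75],"fingers":1},{"dp":[0,0,-0.0049],"rotation":[0,0,-1.92],"fingers":1},{"dp":[0,0,-0.0053],"rotation":[0,0,-2.09],"fingers":1},{"dp":[0,0,-0.0058],"rotation":[0,0,-2.27],"fingers":1},{"dp":[0,0,-0.0062],"rotation":[0,0,-2.44],"fingers":1},{"dp":[0,0,-0.0067],"rotation":[0,0,-2.62],"fingers":1},{"dp":[0,0,-0.0071],"rotation":[0,0,-2.79],"fingers":1},{"dp":[0,0,-0.0076],"rotation":[0,0,-2.97],"fingers":1},{"dp":[0,0,-0.008],"rotation":[0,0,-3.13],"fingers":1},{"dp":[0,0,-0.008],"rotation":[0,0,-3.13],"fingers":1}]' 40; python3 -m pendant '[{"dp":[0,0,0],"rotation":[0,0,0],"fingers":-1},{"dp":[0,0,0],"rotation":[0,0,0],"fingers":-1},{"dp":[0,0,0],"rotation":[0,0,0],"fingers":-1},{"dp":[0,0,0],"rotation":[0,0,0],"fingers":-1},{"dp":[0,0,0],"rotation":[0,0,0],"fingers":-1},{"dp":[0,0,0],"rotation":[0,0,0],"fingers":-1}]';  python3 - <<'E'
from h import *
st();im,_=snap('wrist','w7')
E
```

```text
clock: 17.65
position: [0.6467, 0.1601, 0.208]
ee_rot: [-2.059, -2.372, 0.002]
force: [0.1, -0.9, 1.1]
width: 0.153
clock: 18.4
position: [0.6467, 0.1601, 0.208]
ee_rot: [-2.059, -2.372, 0.002]
force: [-0.5, -0.4, -0.7]
width: 0.749
t 18.4 pos [0.6467 0.1601 0.208 ] F [-0.5 -0.4 -0.7] w 68.9 jaw 98.1 tilt 0.08 q [-0.43  0.49  0.17  1.44 -0.09  1.22  1.46]
```

View pics/w7.png

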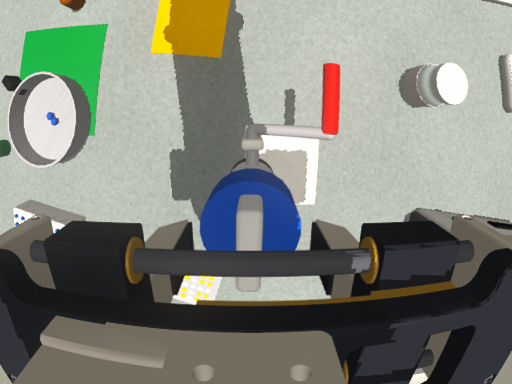

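```bash
python3 -m pendant '[{"dp":[0,0,0.004],"rotation":[0,0,0.18],"fingers":-1},{"dp":[0,0,0.004],"rotation":[0,0,0.36],"fingers":-1},{"dp":[0,0,0.004],"rotation":[0,0,0.54],"fingers":-1},{"dp":[0,0,0.004],"rotation":[0,0,0.72],"fingers":-1},{"dp":[0,0,0.004],"rotation":[0,0,0.9],"fingers":-1},{"dp":[0,0,0.004],"rotation":[0,0,1.08],"fingers":-1},{"dp":[0,0,0.004],"rotation":[0,0,1.26],"fingers":-1},{"dp":[0,0,0.004],"rotation":[0,0,1.44],"fingers":-1},{"dp":[0,0,0.004],"rotation":[0,0,1.62],"fingers":-1},{"dp":[0,0,0.004],"rotation":[0,0,1.8],"fingers":-1},{"dp":[0,0,0.004],"rotation":[0,0,1.98],"fingers":-1},{"dp":[0,0,0.004],"rotation":[0,0,2.16],"fingers":-1},{"dp":[0,0,0.004],"rotation":[0,0,2.34],"fingers":-1},{"dp":[0,0,0.004],"rotation":[0,0,2.52],"fingers":-1},{"dp":[0,0,0.004],"rotation":[0,0,2.7],"fingers":-1},{"dp":[0,0,0.004],"rotation":[0,0,2.88],"fingers":-1},{"dp":[0,0,0.004],"rotation":[0,0,3.06],"fingers":-1},{"dp":[0,0,0.004],"rotation":[0,0,3.13],"fingers":-1},{"dp":[0,0,0.004],"rotation":[0,0,3.13],"fingers":1}]' 40; python3 -m pendant '[{"dp":[0,0,0],"rotation":[0,0,0],"fingers":1},{"dp":[0,0,0],"rotation":[0,0,0],"fingers":1},{"dp":[0,0,0],"rotation":[0,0,0],"fingers":1},{"dp":[0,0,0],"rotation":[0,0,0],"fingers":1},{"dp":[0,0,0],"rotation":[0,0,0],"fingers":1},{"dp":[0,0,0],"rotation":[0,0,0],"fingers":1},{"dp":[0,0,0],"rotation":[0,0,0],"fingers":1},{"dp":[0,0,0],"rotation":[0,0,0],"fingers":1}]' 40;  python3 -m pendant '[{"dp":[0,0,-0.0004],"rotation":[0,0,-0.17],"fingers":1},{"dp":[0,0,-0.0009],"rotation":[0,0,-0.35],"fingers":1},{"dp":[0,0,-0.0013],"rotation":[0,0,-0.52],"fingers":1},{"dp":[0,0,-0.0018],"rotation":[0,0,-0.7],"fingers":1},{"dp":[0,0,-0.0022],"rotation":[0,0,-0.87],"fingers":1},{"dp":[0,0,-0.0027],"rotation":[0,0,-1.05],"fingers":1},{"dp":[0,0,-0.0031],"rotation":[0,0,-1.22],"fingers":1},{"dp":[0,0,-0.0036],"rotation":[0,0,-1.4],"fingers":1},{"dp":[0,0,-0.004],"rotation":[0,0,-1.57],"fingers":1},{"dp":[0,0,-0.0044],"rotation":[0,0,-1.75],"fingers":1},{"dp":[0,0,-0.0049],"rotation":[0,0,-1.92],"fingers":1},{"dp":[0,0,-0.0053],"rotation":[0,0,-2.09],"fingers":1},{"dp":[0,0,-0.0058],"rotation":[0,0,-2.27],"fingers":1},{"dp":[0,0,-0.0062],"rotation":[0,0,-2.44],"fingers":1},{"dp":[0,0,-0.0067],"rotation":[0,0,-2.62],"fingers":1},{"dp":[0,0,-0.0071],"rotation":[0,0,-2.79],"fingers":1},{"dp":[0,0,-0.0076],"rotation":[0,0,-2.97],"fingers":1},{"dp":[0,0,-0.008],"rotation":[0,0,-3.13],"fingers":1},{"dp":[0,0,-0.008],"rotation":[0,0,-3.13],"fingers":1}]' 40
python3 - <<'E'
from h import *
st()
E
```

```text
clock: 20.82
position: [0.6467, 0.1604, 0.2038]
ee_rot: [2.384, -2.043, -0.001]
force: [-0.7, -0.3, -0.8]
width: 0.934
clock: 21.82
position: [0.6466, 0.1603, 0.2038]
ee_rot: [2.384, -2.043, -0.001]
force: [-0.3, -0.4, -1.0]
width: 0.148
clock: 24.2
position: [0.6467, 0.16, 0.2118]
ee_rot: [-2.059, -2.371, 0.003]
force: [0.5, -0.0, -0.4]
width: 0.148
t 24.2 pos [0.6467 0.16   0.2118] F [ 0.5 -0.  -0.4] w 13.7 jaw 98.1 tilt 0.1 q [-0.43  0.49  0.17  1.43 -0.08  1.23  1.46]
```

```bash
python3 -m pendant '[{"dp":[0,0,-0.0004],"rotation":[0,0,-0.15],"fingers":1},{"dp":[0,0,-0.003],"rotation":[0,0,-0.15],"fingers":1},{"dp":[0,0,-0.006],"rotation":[0,0,-0.15],"fingers":1},{"dp":[0,0,-0.006],"rotation":[0,0,-0.15],"fingers":1}]' 40; python3 -c "
from h import *
st()"
```

```text
clock: 24.7
position: [0.6468, 0.1601, 0.2182]
ee_rot: [-1.879, -2.517, 0.002]
force: [-0.4, 0.3, -0.5]
width: 0.149
t 24.7 pos [0.6468 0.1601 0.2182] F [-0.4  0.3 -0.5] w 13.7 jaw 106.5 tilt 0.07 q [-0.41  0.48  0.13  1.42 -0.07  1.24  1.59]
```

```bash
python3 -m pendant '[{"dp":[0,0,-0.03],"rotation":[0,0,0],"fingers":1},{"dp":[0,0,-0.06],"rotation":[0,0,0],"fingers":1},{"dp":[0,0,-0.07],"rotation":[0,0,0],"fingers":1}]'
python3 - <<'E'
from h import *
st();im,_=snap('scene','s8');crop(im,'s8c',(240,60,400,220),4); plan((.4556,.0487,.25))
E
```

```text
clock: 25.08
position: [0.6477, 0.1604, 0.2901]
ee_rot: [1.88, 2.515, 0.002]
force: [0.6, -0.1, -0.4]
width: 0.149
t 25.07 pos [0.6477 0.1604 0.2901] F [ 0.6 -0.1 -0.4] w 13.7 jaw 106.4 tilt 0.11 q [-0.41  0.45  0.14  1.3  -0.06  1.39  1.59]
dp [-0.0527 -0.2159  0.0399] rot [0. 0. 0.] j7 1.587
```

View pics/s8c.png

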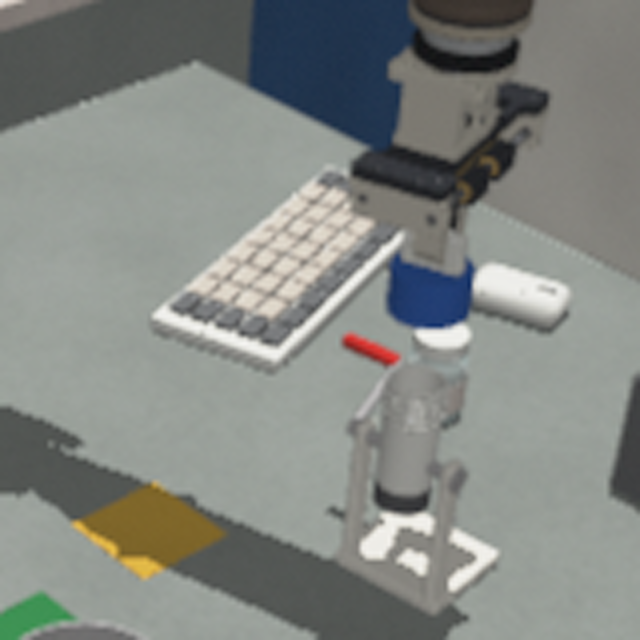

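```bash
python3 -m pendant '[{"dp":[-0.0527,-0.2159,0],"rotation":[0,0,0],"fingers":1},{"dp":[-0.0527,-0.2159,0],"rotation":[0,0,0],"fingers":1},{"dp":[-0.0527,-0.2159,0],"rotation":[0,0,0],"fingers":1},{"dp":[-0.0527,-0.2159,0],"rotation":[0,0,0],"fingers":1},{"dp":[-0.0527,-0.2159,0.06],"rotation":[0,0,0],"fingers":1},{"dp":[-0.0527,-0.2159,0.12],"rotation":[0,0,0],"fingers":1},{"dp":[-0.0527,-0.2159,0.18],"rotation":[0,0,0],"fingers":1},{"dp":[-0.0527,-0.2159,0.23],"rotation":[0,0,0],"fingers":1},{"dp":[-0.0527,-0.2159,0.265],"rotation":[0,0,0],"fingers":1},{"dp":[-0.0527,-0.2159,0.272],"rotation":[0,0,0],"fingers":1},{"dp":[-0.0527,-0.2159,0.277],"rotation":[0,0,0],"fingers":1},{"dp":[-0.0527,-0.2159,0.277],"rotation":[0,0,0],"fingers":1}]';python3 -c "
from h import *
st()"
```

```text
clock: 26.62
position: [0.4567, 0.049, 0.0137]
ee_rot: [1.88, 2.514, 0.004]
force: [0.1, 0.8, -0.1]
width: 0.149
t 26.62 pos [0.4567 0.049  0.0137] F [ 0.1  0.8 -0.1] w 13.7 jaw 106.4 tilt 0.19 q [-0.31  0.41  0.11  2.16 -0.08  0.57  1.72]
```

```bash
python3 -m pendant '[{"dp":[0,0,0.003],"rotation":[0,0,0],"fingers":1},{"dp":[0,0,0.005],"rotation":[0,0,0],"fingers":1},{"dp":[0,0,0.006],"rotation":[0,0,0],"fingers":1}]';python3 -c "
from h import *
st()"; python3 -m pendant '[{"dp":[0,0,0.001],"rotation":[0,0,0],"fingers":1},{"dp":[0,0,0.002],"rotation":[0,0,0],"fingers":1},{"dp":[0,0,0.002],"rotation":[0,0,0],"fingers":1}]';python3 -c "
from h import *
st();im,_=snap('scene','s9');crop(im,'s9c',(220,100,340,230),5)"
```

```text
clock: 27.0
position: [0.458, 0.0493, 0.0086]
ee_rot: [1.879, 2.513, 0.007]
force: [-0.2, 0.9, 15.7]
width: 0.148
t 27.0 pos [0.458  0.0493 0.0086] F [-0.2  0.9 15.7] w 13.7 jaw 106.4 tilt 0.33 q [-0.31  0.42  0.11  2.17 -0.09  0.55  1.72]
clock: 27.38
position: [0.459, 0.0497, 0.0081]
ee_rot: [1.879, 2.512, 0.01]
force: [-3.2, 0.8, 22.4]
width: 0.152
t 27.38 pos [0.459  0.0497 0.0081] F [-3.2  0.8 22.4] w 13.9 jaw 106.4 tilt 0.46 q [-0.31  0.42  0.11  2.17 -0.09  0.55  1.72]
```

View pics/s9c.png

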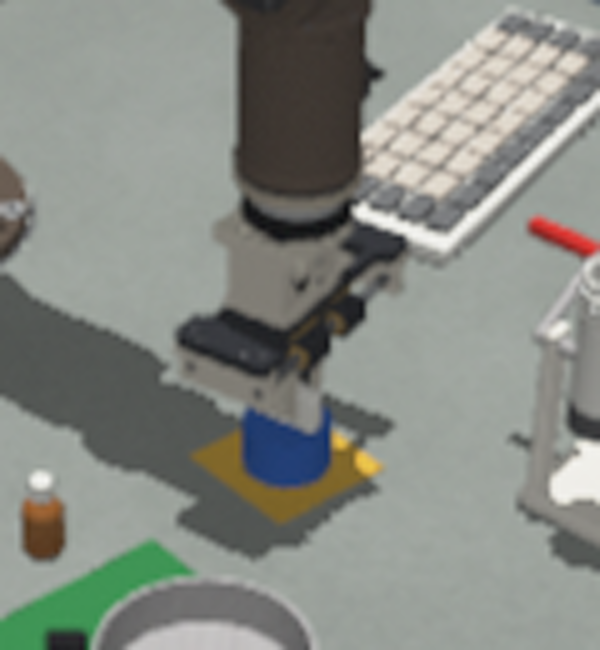

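```bash
python3 -m pendant '[{"dp":[0,0,-0.001],"rotation":[0,0,0],"fingers":-1},{"dp":[0,0,-0.001],"rotation":[0,0,0],"fingers":-1},{"dp":[0,0,-0.001],"rotation":[0,0,0],"fingers":-1},{"dp":[0,0,-0.001],"rotation":[0,0,0],"fingers":-1},{"dp":[0,0,-0.05],"rotation":[0,0,0],"fingers":-1},{"dp":[0,0,-0.11],"rotation":[0,0,0],"fingers":-1},{"dp":[0,0,-0.17],"rotation":[0,0,0],"fingers":-1},{"dp":[0,0,-0.22],"rotation":[0,0,0],"fingers":-1},{"dp":[0,0,-0.22],"rotation":[0,0,0],"fingers":-1}]';python3 - <<'E'
from h import *
st();snap('top','t10');snap('wrist','w10')
plan((.54,-.12,.20),np.radians(138));plan((.5506,-.221,.20),np.radians(-42))
E
```

```text
clock: 28.55
position: [0.4597, 0.0496, 0.2318]
ee_rot: [1.876, 2.508, 0.019]
force: [-1.0, -0.7, -1.3]
width: 0.993
t 28.55 pos [0.4597 0.0496 0.2318] F [-1.  -0.7 -1.3] w 91.4 jaw 106.4 tilt 0.87 q [-0.36  0.11  0.16  1.91 -0.02  1.11  1.66]
dp [-0.1857  0.0313  0.0283] rot [ 0.0082  0.0022 -0.5511] j7 1.66
dp [-0.2856  0.0129  0.0281] rot [ 0.0082  0.0022 -0.5511] j7 1.66
```

View pics/w10.png

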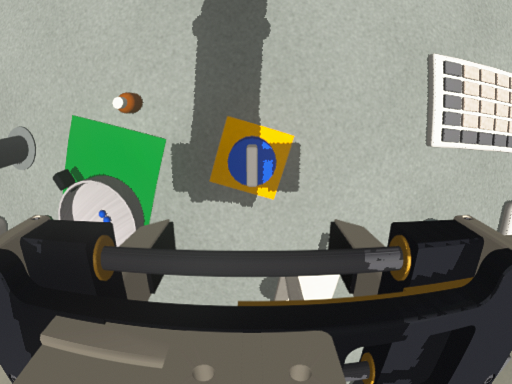

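View pics/t10.png

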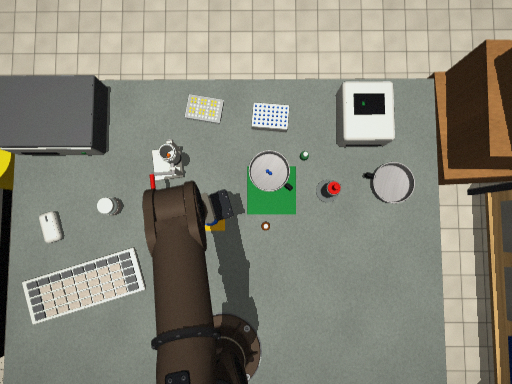

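```bash
python3 -m pendant '[{"dp":[-0.06,0.003,0.02],"rotation":[0,0,0.18],"fingers":-1},{"dp":[-0.12,0.006,0.02],"rotation":[0,0,0.36],"fingers":-1},{"dp":[-0.18,0.009,0.02],"rotation":[0,0,0.54],"fingers":-1},{"dp":[-0.24,0.011,0.02],"rotation":[0,0,0.72],"fingers":-1},{"dp":[-0.286,0.013,0.03],"rotation":[0,0,0.9],"fingers":-1},{"dp":[-0.286,0.013,0.03],"rotation":[0,0,1.08],"fingers":-1},{"dp":[-0.286,0.013,0.03],"rotation":[0,0,1.26],"fingers":-1},{"dp":[-0.286,0.013,0.03],"rotation":[0,0,1.44],"fingers":-1},{"dp":[-0.286,0.013,0.03],"rotation":[0,0,1.62],"fingers":-1},{"dp":[-0.286,0.013,0.03],"rotation":[0,0,1.8],"fingers":-1},{"dp":[-0.286,0.013,0.03],"rotation":[0,0,1.98],"fingers":-1},{"dp":[-0.286,0.013,0.03],"rotation":[0,0,2.16],"fingers":-1},{"dp":[-0.286,0.013,0.03],"rotation":[0,0,2.34],"fingers":-1},{"dp":[-0.286,0.013,0.03],"rotation":[0,0,2.52],"fingers":-1},{"dp":[-0.286,0.013,0.03],"rotation":[0,0,2.59],"fingers":-1},{"dp":[-0.286,0.013,0.03],"rotation":[0,0,2.59],"fingers":-1}]';python3 - <<'E'
from h import *
st();im,_=snap('wrist','w11');crop(im,'w11c',(150,90,350,250),4)
E
```

```text
clock: 30.65
position: [0.5499, -0.221, 0.1964]
ee_rot: [-2.93, 1.123, -0.006]
force: [-0.2, 0.7, 0.1]
width: 0.997
t 30.65 pos [ 0.5499 -0.221   0.1964] F [-0.2  0.7  0.1] w 91.7 jaw -42.0 tilt 0.31 q [-0.3   0.47  0.88  1.69 -0.39  1.16 -0.05]
```

View pics/w11.png

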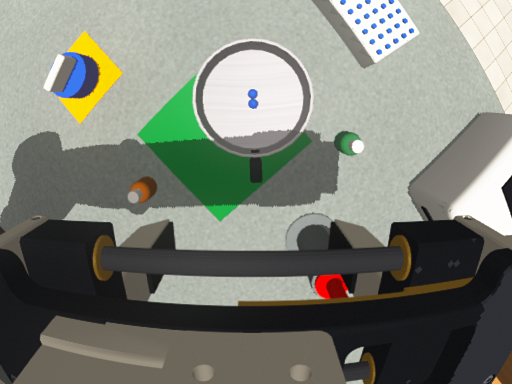

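View pics/w11c.png

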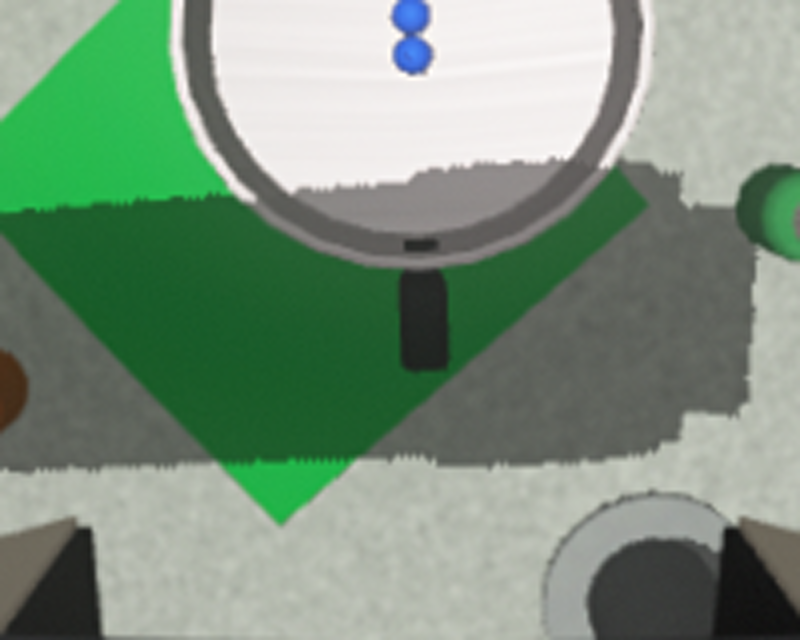

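Run:
```python
from h import *
f=lambda u:np.array(u)/4+np.array([150,90])-.25
a=onz('wrist',f((422,275)),.06);b=onz('wrist',f((425,362)),.06);print('tab',a,b,(a+b)/2)
# rim: outer at z .048 left,right points row 60 & bottom
for u in((170,30),(652,30),(418,270)):print(onz('wrist',f(u),.048))
print('rim top',onz('wrist',(252,40),.048),onz('wrist',(254,157.3),.048))
g=(a+b)/2; plan((g[0],g[1],.10))
```

```text
tab [ 0.56597101 -0.20869811  0.06      ] [ 0.54972287 -0.22821744  0.06      ] [ 0.55784694 -0.21845778  0.06      ]
[ 0.55923958 -0.10667732  0.048     ]
[ 0.66376585 -0.20022729  0.048     ]
[ 0.56501535 -0.20828373  0.048     ]
rim top [ 0.65577371 -0.10308341  0.048     ] [ 0.56475663 -0.20813186  0.048     ]
dp [ 0.0038 -0.0066  0.0968] rot [0. 0. 0.] j7 -0.045
```

```bash
python3 -m pendant '[{"dp":[0.003,-0.005,0.06],"rotation":[0,0,0],"fingers":-1},{"dp":[0.003,-0.005,0.12],"rotation":[0,0,0],"fingers":-1},{"dp":[0.003,-0.005,0.17],"rotation":[0,0,0],"fingers":-1},{"dp":[0.003,-0.005,0.185],"rotation":[0,0,0],"fingers":-1},{"dp":[0.003,-0.005,0.185],"rotation":[0,0,0],"fingers":-1}]';python3 - <<'E'
from h import *
st();im,_=snap('wrist','w12');im,_=snap('scene','s12');crop(im,'s12c',(160,140,330,290),4)
E
```

```text
clock: 31.32
position: [0.5563, -0.2192, 0.0117]
ee_rot: [-2.931, 1.121, -0.005]
force: [0.1, -0.3, 1.0]
width: 0.996
t 31.32 pos [ 0.5563 -0.2192  0.0117] F [ 0.1 -0.3  1. ] w 91.7 jaw -41.9 tilt 0.28 q [-0.18  0.68  0.71  1.86 -0.6   0.82  0.11]
```

View pics/w12.png

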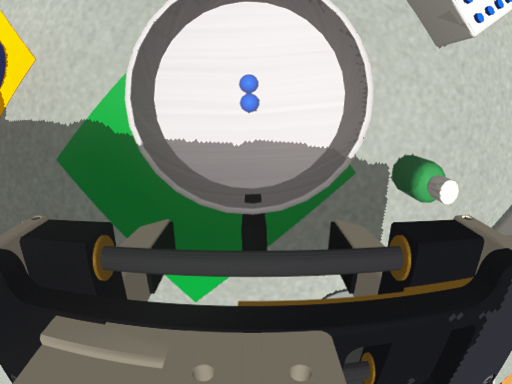

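View pics/s12c.png

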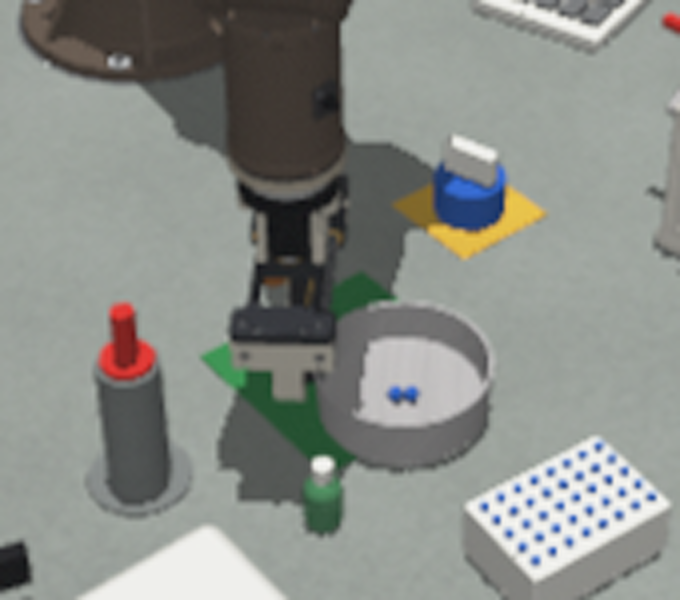

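```bash
python3 -m pendant '[{"dp":[0,0,0.008],"rotation":[0,0,0],"fingers":-1},{"dp":[0,0,0.014],"rotation":[0,0,0],"fingers":-1},{"dp":[0,0,0.014],"rotation":[0,0,0],"fingers":1},{"dp":[0,0,0.014],"rotation":[0,0,0],"fingers":1},{"dp":[0,0,0.014],"rotation":[0,0,0],"fingers":1},{"dp":[0,0,0.014],"rotation":[0,0,0],"fingers":1},{"dp":[0,0,0.014],"rotation":[0,0,0],"fingers":1},{"dp":[0,0,0.014],"rotation":[0,0,0],"fingers":1},{"dp":[0,0,0.014],"rotation":[0,0,0],"fingers":1},{"dp":[0,0,0.014],"rotation":[0,0,0],"fingers":1},{"dp":[0,0,0.014],"rotation":[0,0,0],"fingers":1},{"dp":[0,0,0.014],"rotation":[0,0,0],"fingers":1},{"dp":[0,0,0.014],"rotation":[0,0,0],"fingers":1}]' 40;python3 - <<'E'
from h import *
st()
s=arm.observe()['position']
# dish target: centre
C=np.array([.6467,.1603])+.093*np.array([.1357,-.9907]);print(C)
tab=s[:2]+(C-np.array([.6103,-.1556]));print(tab);plan((tab[0],tab[1],s[2]))
E
```

```text
clock: 33.05
position: [0.5576, -0.2195, -0.0005]
ee_rot: [-2.93, 1.121, -0.01]
force: [-2.1, 1.8, 3.4]
width: 0.152
t 33.05 pos [ 5.576e-01 -2.195e-01 -5.000e-04] F [-2.1  1.8  3.4] w 14.0 jaw -41.9 tilt 0.44 q [-0.17  0.7   0.69  1.87 -0.62  0.8   0.13]
[0.6593201 0.0681649]
[0.60664928 0.00428099]
dp [-0.1128 -0.1994  0.0008] rot [0. 0. 0.] j7 0.127
```

```bash
python3 -m pendant '[{"dp":[-0.005,-0.009,0],"rotation":[0,0,0],"fingers":1},{"dp":[-0.0148,-0.0261,0],"rotation":[0,0,0],"fingers":1},{"dp":[-0.027,-0.048,0],"rotation":[0,0,0],"fingers":1},{"dp":[-0.0395,-0.07,0],"rotation":[0,0,0],"fingers":1},{"dp":[-0.052,-0.092,0],"rotation":[0,0,0],"fingers":1},{"dp":[-0.064,-0.113,0],"rotation":[0,0,0],"fingers":1},{"dp":[-0.0765,-0.135,0],"rotation":[0,0,0],"fingers":1},{"dp":[-0.088,-0.156,0],"rotation":[0,0,0],"fingers":1},{"dp":[-0.098,-0.174,0],"rotation":[0,0,0],"fingers":1},{"dp":[-0.106,-0.187,0],"rotation":[0,0,0],"fingers":1},{"dp":[-0.111,-0.196,0],"rotation":[0,0,0],"fingers":1},{"dp":[-0.1128,-0.1994,0],"rotation":[0,0,0],"fingers":1},{"dp":[-0.1128,-0.1994,0],"rotation":[0,0,0],"fingers":1}]' 40;python3 - <<'E'
from h import *
st();im,_=snap('wrist','w13');im,_=snap('scene','s13');im,_=snap('top','t13');crop(im,'t13c',(130,120,290,240),5)
E
```

```text
clock: 34.67
position: [0.6069, 0.0047, 0.0003]
ee_rot: [-2.93, 1.12, -0.01]
force: [0.7, 0.9, -5.3]
width: 0.151
t 34.67 pos [6.069e-01 4.700e-03 3.000e-04] F [ 0.7  0.9 -5.3] w 13.9 jaw -41.8 tilt 0.46 q [-0.57  0.71  0.73  1.85 -0.64  0.82 -0.24]
```

View pics/w13.png

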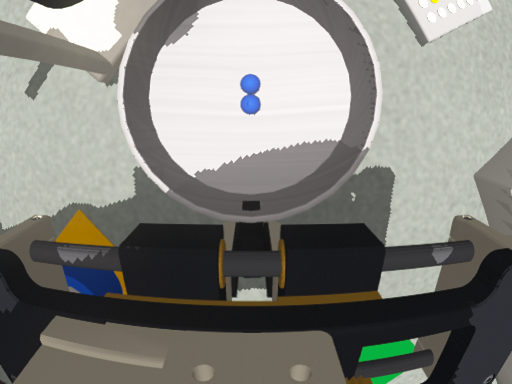

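View pics/t13c.png

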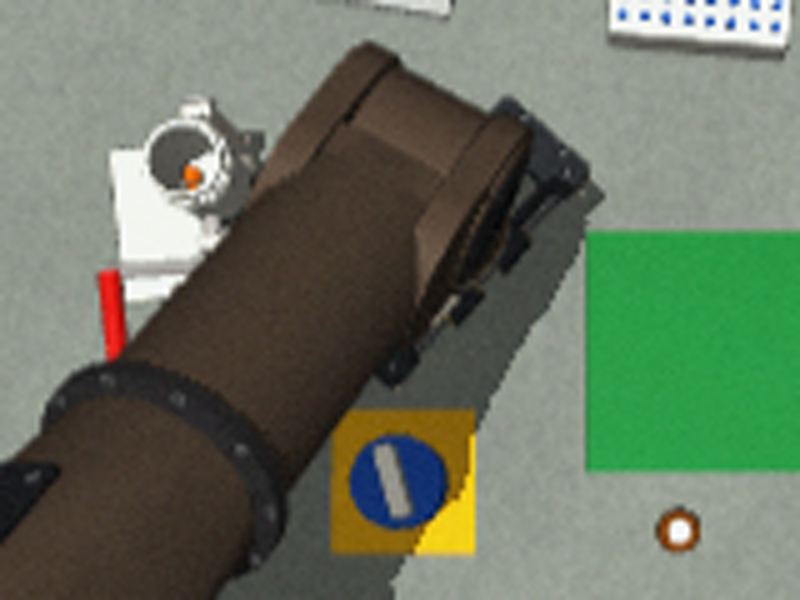

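View pics/s13.png

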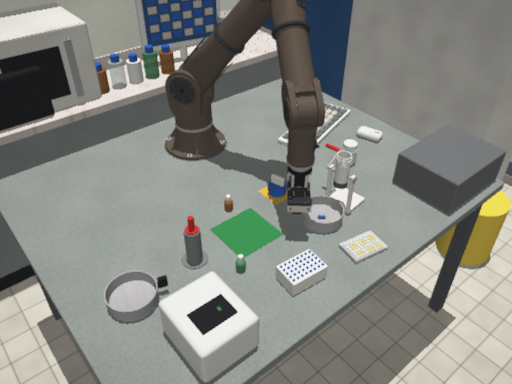

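```bash
python3 -m pendant '[{"dp":[0,0,0],"rotation":[0,0,0],"fingers":-1},{"dp":[0,0,0],"rotation":[0,0,0],"fingers":-1},{"dp":[0,0,0],"rotation":[0,0,0],"fingers":-1},{"dp":[0,0,0],"rotation":[0,0,0],"fingers":-1},{"dp":[0,0,-0.04],"rotation":[0,0,0],"fingers":-1},{"dp":[0,0,-0.1],"rotation":[0,0,0],"fingers":-1},{"dp":[0,0,-0.16],"rotation":[0,0,0],"fingers":-1},{"dp":[0,0,-0.22],"rotation":[0,0,0],"fingers":-1},{"dp":[0,0,-0.27],"rotation":[0,0,0.1],"fingers":-1},{"dp":[-0.05,-0.032,-0.27],"rotation":[0,0,0.25],"fingers":-1},{"dp":[-0.1,-0.065,-0.27],"rotation":[0,0,0.4],"fingers":-1},{"dp":[-0.15,-0.097,-0.26],"rotation":[0,0,0.55],"fingers":-1},{"dp":[-0.1775,-0.115,-0.24],"rotation":[0,0,0.7],"fingers":-1},{"dp":[-0.1775,-0.115,-0.23],"rotation":[0,0,0.7],"fingers":-1},{"dp":[-0.1775,-0.115,-0.23],"rotation":[0,0,0.7],"fingers":-1}]' 30;python3 - <<'E'
from h import *
st();im,_=snap('wrist','w14');im,_=snap('top','t14');crop(im,'t14c',(130,120,290,240),5)
E
```

```text
clock: 36.7
position: [0.5493, 0.207, 0.23]
ee_rot: [-2.368, 2.056, -0.006]
force: [0.7, -1.2, 1.0]
width: 1.001
t 36.7 pos [0.5493 0.207  0.23  ] F [ 0.7 -1.2  1. ] w 92.1 jaw -81.9 tilt 0.38 q [-1.19  0.52  1.15  1.67 -0.5   1.27 -1.37]
```

View pics/w14.png

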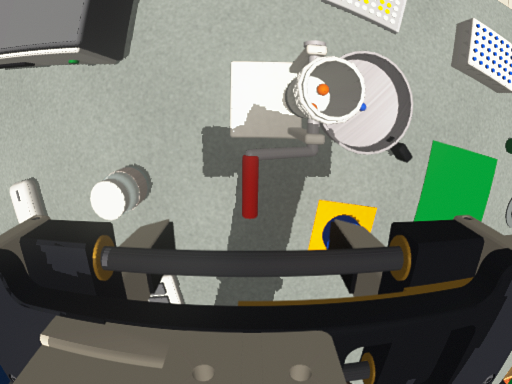

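View pics/t14c.png

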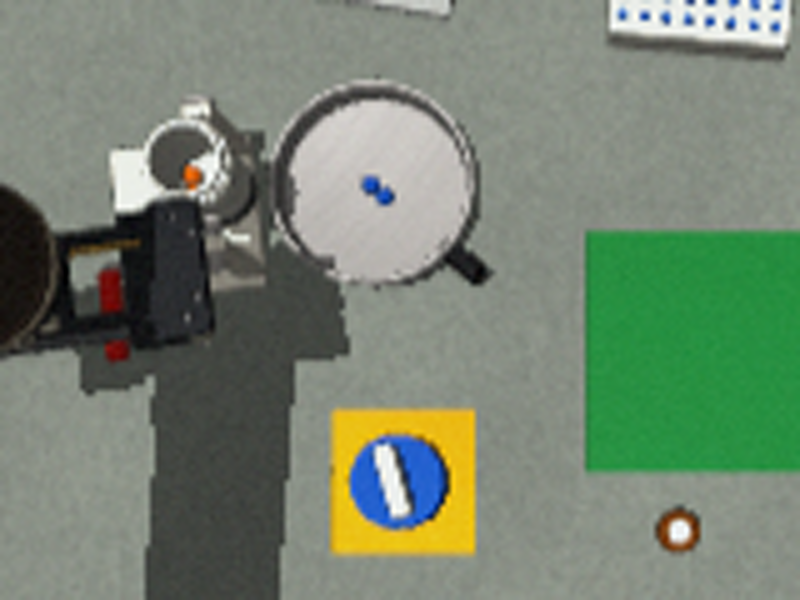

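Run:
```python
from h import *
im=cv2.imread('pics/w14.png')
r=blob(im,(0,150,60),(8,255,255),(230,140,270,230))[0][1];print(r)
b=cv2.boxPoints(r);print(b)
a=onz('wrist',(250.5,158.5),.182);e=onz('wrist',(250.5,217.5),.182);print(a,e,(a+e)/2,np.linalg.norm(a-e),np.degrees(np.arctan2(*(a-e)[[1,0]])))
h=lambda u:np.array(u)/5+np.array([130,120])-.25
for u in((272,180),(480,180),(377,79),(377,287)):print(onz('top',h(u),.048))
# mouth centre from wrist & top
print('mouth', onz('top',h((187,163)),.215), onz('wrist',(332,88),.215))
```

```text
((249.5, 186.49998474121094), (14.999998092651367, 62.99999237060547), -0.0)
[[242.      217.99998]
 [242.      154.99998]
 [257.      154.99998]
 [257.      217.99998]]
[0.58190286 0.21304611 0.182     ] [0.53000306 0.20584809 0.182     ] [0.55595296 0.2094471  0.182     ] 0.052396571451355956 7.8960239620726
[0.66059638 0.13365095 0.048     ]
[ 0.66019096 -0.00879005  0.048     ]
[0.73054384 0.0623169  0.048     ]
[0.58674408 0.06105694 0.048     ]
mouth [0.64254458 0.1561116  0.215     ] [0.64738957 0.16224745 0.215     ]
```

```bash
python3 -m pendant '[{"dp":[-0.0015,-0.004,0.05],"rotation":[0,0,0],"fingers":-1},{"dp":[-0.0015,-0.004,0.1],"rotation":[0,0,0],"fingers":-1},{"dp":[-0.0015,-0.004,0.106],"rotation":[0,0,0],"fingers":1},{"dp":[-0.0015,-0.004,0.106],"rotation":[0,0,0],"fingers":1},{"dp":[-0.0015,-0.004,0.106],"rotation":[0,0,0],"fingers":1},{"dp":[-0.0015,-0.004,0.106],"rotation":[0,0,0],"fingers":1},{"dp":[-0.0015,-0.004,0.106],"rotation":[0,0,0],"fingers":1},{"dp":[-0.0015,-0.004,0.106],"rotation":[0,0,0],"fingers":1},{"dp":[-0.0015,-0.004,0.106],"rotation":[0,0,0],"fingers":1},{"dp":[-0.0015,-0.004,0.106],"rotation":[0,0,0],"fingers":1},{"dp":[-0.0015,-0.004,0.106],"rotation":[0,0,0],"fingers":1},{"dp":[-0.0015,-0.004,0.106],"rotation":[0,0,0],"fingers":1},{"dp":[-0.0015,-0.004,0.106],"rotation":[0,0,0],"fingers":1}]' 15;python3 - <<'E'
from h import *
st();im,_=snap('wrist','w15')
for k in range(0,14):
    f=min(k*.16,2.1); a=np.radians(29.8)+f; print(round(f,2),round(60.7-70*np.cos(a),1),round(34.8-70*np.sin(a),1),end=' | ')
E
```

```text
clock: 38.42
position: [0.5547, 0.2094, 0.1252]
ee_rot: [-2.365, 2.056, -0.006]
force: [-0.7, 4.7, 2.3]
width: 0.144
t 38.42 pos [0.5547 0.2094 0.1252] F [-0.7  4.7  2.3] w 13.2 jaw -82.0 tilt 0.5 q [-1.12  0.62  1.05  1.79 -0.61  1.08 -1.28]
0.0 -0.0 0.0 | 0.16 6.3 -9.2 | 0.32 14.0 -17.3 | 0.48 22.9 -24.1 | 0.64 32.8 -29.4 | 0.8 43.3 -33.0 | 0.96 54.4 -34.9 | 1.12 65.5 -35.0 | 1.28 76.6 -33.4 | 1.44 87.3 -30.0 | 1.6 97.2 -24.9 | 1.76 106.3 -18.3 | 1.92 114.2 -10.4 | 2.08 120.7 -1.3 |
```

View pics/w15.png

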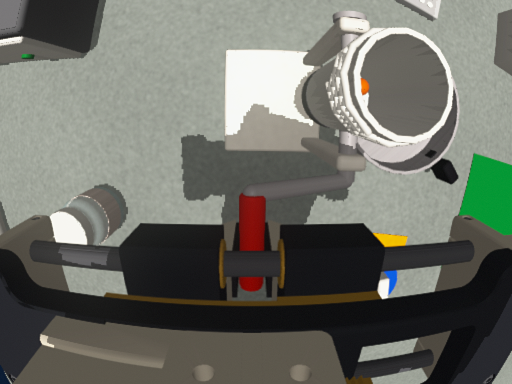

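```bash
python3 -m pendant '[{"dp":[0.0063,0,-0.0092],"rotation":[0,0,0],"fingers":1},{"dp":[0.014,0,-0.0173],"rotation":[0,0,0],"fingers":1},{"dp":[0.0229,0,-0.0241],"rotation":[0,0,0],"fingers":1},{"dp":[0.0328,0,-0.0294],"rotation":[0,0,0],"fingers":1},{"dp":[0.0433,0,-0.033],"rotation":[0,0,0],"fingers":1},{"dp":[0.0433,0,-0.033],"rotation":[0,0,0],"fingers":1}]' 15;python3 - <<'E'
from h import *
st();im,_=snap('wrist','w16')
s=arm.observe()['position'];p0=np.array([.5547,.2094,.1252]);e=np.array([-.1357,.9907,0])
y=.0607+(s-p0)@e;z=.0348+s[2]-p0[2];print('r',np.hypot(y,z),'ang',np.degrees(np.arctan2(z,y))-29.8)
E
```

```text
clock: 39.22
position: [0.5604, 0.1675, 0.1594]
ee_rot: [-2.363, 2.054, -0.003]
force: [-6.7, 6.5, 18.1]
width: 0.145
t 39.23 pos [0.5604 0.1675 0.1594] F [-6.7  6.5 18.1] w 13.4 jaw -82.0 tilt 0.6 q [-1.08  0.57  1.08  1.78 -0.57  1.13 -1.25]
r 0.07141356643725787 ang 45.29463831044822
```

View pics/w16.png

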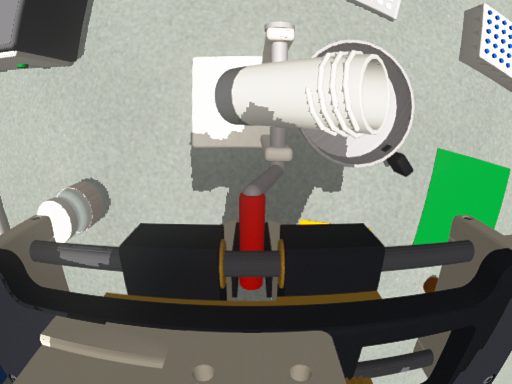

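```bash
python3 -m pendant '[{"dp":[0.006,0,-0.001],"rotation":[0,0,0],"fingers":1},{"dp":[0.0118,0,-0.0012],"rotation":[0,0,0],"fingers":1},{"dp":[0.0175,0,-0.0013],"rotation":[0,0,0],"fingers":1},{"dp":[0.023,0,-0.0013],"rotation":[0,0,0],"fingers":1},{"dp":[0.0285,0,-0.0006],"rotation":[0,0,0],"fingers":1},{"dp":[0.034,0,0.0003],"rotation":[0,0,0],"fingers":1},{"dp":[0.0395,0,0.0018],"rotation":[0,0,0],"fingers":1},{"dp":[0.0447,0,0.0037],"rotation":[0,0,0],"fingers":1},{"dp":[0.0497,0,0.006],"rotation":[0,0,0],"fingers":1},{"dp":[0.0546,0,0.0088],"rotation":[0,0,0],"fingers":1},{"dp":[0.0592,0,0.012],"rotation":[0,0,0],"fingers":1},{"dp":[0.0637,0,0.0154],"rotation":[0,0,0],"fingers":1},{"dp":[0.0637,0,0.0154],"rotation":[0,0,0],"fingers":1}]' 15;python3 - <<'E'
from h import *
st();im,_=snap('wrist','w17')
s=arm.observe()['position'];p0=np.array([.5547,.2094,.1252]);e=np.array([-.1357,.9907,0])
y=.0607+(s-p0)@e;z=.0348+s[2]-p0[2];print('r',np.hypot(y,z),'ang',np.radians(np.degrees(np.arctan2(z,y))-29.8))
E
```

```text
clock: 40.9
position: [0.5686, 0.1048, 0.1432]
ee_rot: [-2.364, 2.055, -0.0]
force: [-1.6, 4.1, -2.7]
width: 0.147
t 40.9 pos [0.5686 0.1048 0.1432] F [-1.6  4.1 -2.7] w 13.5 jaw -82.0 tilt 0.54 q [-0.96  0.57  1.06  1.81 -0.57  1.09 -1.13]
r 0.06923537025893366 ang 1.7544355649162053
```

View pics/w17.png

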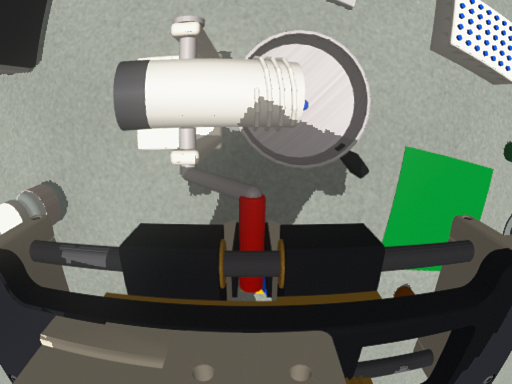

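```bash
python3 -m pendant '[{"dp":[0.005,0,0.0043],"rotation":[0,0,0],"fingers":1},{"dp":[0.0096,0,0.0095],"rotation":[0,0,0],"fingers":1},{"dp":[0.0137,0,0.0153],"rotation":[0,0,0],"fingers":1},{"dp":[0.0162,0,0.0194],"rotation":[0,0,0],"fingers":1},{"dp":[0.0171,0,0.0212],"rotation":[0,0,0],"fingers":1},{"dp":[0.0171,0,0.0212],"rotation":[0,0,0],"fingers":1},{"dp":[0.0171,0,0.0212],"rotation":[0,0,0],"fingers":1},{"dp":[0.0171,0,0.0212],"rotation":[0,0,0],"fingers":1},{"dp":[0.0171,0,0.0212],"rotation":[0,0,0],"fingers":1},{"dp":[0.0171,0,0.0212],"rotation":[0,0,0],"fingers":1}]' 15;python3 - <<'E'
from h import *
st();im,_=snap('wrist','w18');im,_=snap('scene','s18');crop(im,'s18c',(260,120,400,250),5)
s=arm.observe()['position'];p0=np.array([.5547,.2094,.1252]);e=np.array([-.1357,.9907,0])
y=.0607+(s-p0)@e;z=.0348+s[2]-p0[2];print('r',np.hypot(y,z),'ang',np.radians(np.degrees(np.arctan2(z,y))-29.8))
E
```

```text
clock: 42.2
position: [0.5707, 0.0884, 0.1218]
ee_rot: [-2.365, 2.054, 0.001]
force: [-1.7, 3.8, 1.6]
width: 0.144
t 42.2 pos [0.5707 0.0884 0.1218] F [-1.7  3.8  1.6] w 13.3 jaw -82.0 tilt 0.53 q [-0.92  0.59  1.03  1.83 -0.6   1.05 -1.08]
r 0.0688791727658005 ang 2.148216985524735
```

View pics/w18.png

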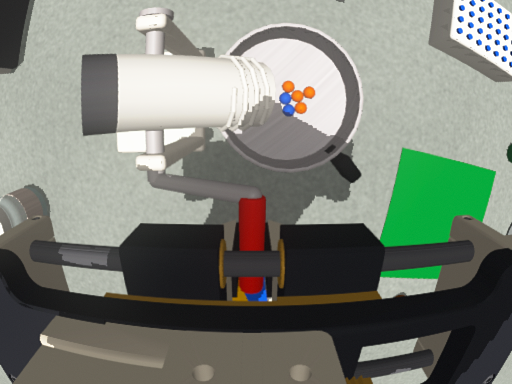

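View pics/s18c.png

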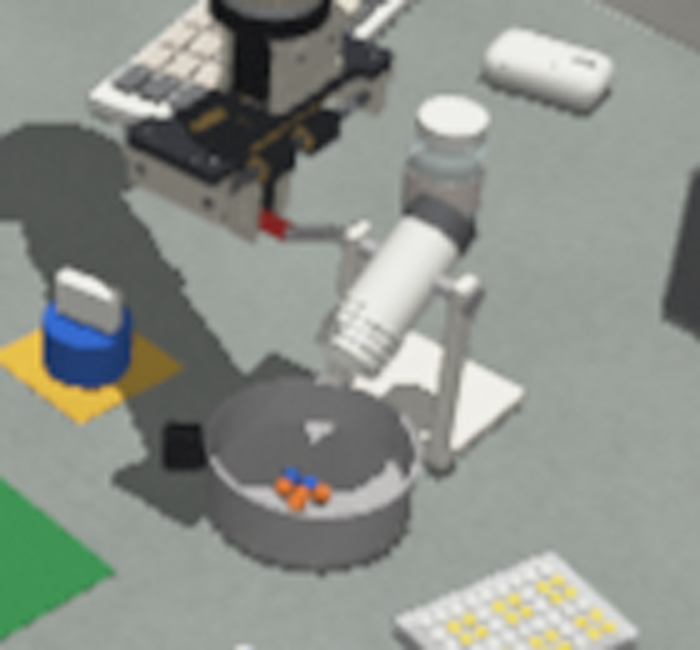

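```bash
python3 -m pendant '[{"dp":[0,0,0],"rotation":[0,0,0],"fingers":1},{"dp":[0,0,0],"rotation":[0,0,0],"fingers":1},{"dp":[0,0,0],"rotation":[0,0,0],"fingers":1},{"dp":[-0.0078,0,-0.0138],"rotation":[0,0,0],"fingers":1},{"dp":[-0.0157,0,-0.0217],"rotation":[0,0,0],"fingers":1},{"dp":[-0.0247,0,-0.0283],"rotation":[0,0,0],"fingers":1},{"dp":[-0.0347,0,-0.0334],"rotation":[0,0,0],"fingers":1},{"dp":[-0.0454,0,-0.0368],"rotation":[0,0,0],"fingers":1},{"dp":[-0.0564,0,-0.0384],"rotation":[0,0,0],"fingers":1},{"dp":[-0.0676,0,-0.0383],"rotation":[0,0,0],"fingers":1},{"dp":[-0.0787,0,-0.0364],"rotation":[0,0,0],"fingers":1},{"dp":[-0.0892,0,-0.0328],"rotation":[0,0,0],"fingers":1},{"dp":[-0.0991,0,-0.0275],"rotation":[0,0,0],"fingers":1},{"dp":[-0.108,0,-0.0207],"rotation":[0,0,0],"fingers":1},{"dp":[-0.1157,0,-0.0126],"rotation":[0,0,0],"fingers":1},{"dp":[-0.122,0,-0.0034],"rotation":[0,0,0],"fingers":1},{"dp":[-0.1235,0,-0.0015],"rotation":[0,0,0],"fingers":1},{"dp":[-0.1235,0,-0.0015],"rotation":[0,0,0],"fingers":1}]' 15;python3 - <<'E'
from h import *
st();im,_=snap('wrist','w19');im,_=snap('top','t19');crop(im,'t19c',(140,120,240,200),7)
s=arm.observe()['position'];p0=np.array([.5547,.2094,.1252]);e=np.array([-.1357,.9907,0])
y=.0607+(s-p0)@e;z=.0348+s[2]-p0[2];print('r',np.hypot(y,z),'ang',np.radians(np.degrees(np.arctan2(z,y))-29.8))
E
```

```text
clock: 44.55
position: [0.5541, 0.2097, 0.1249]
ee_rot: [-2.363, 2.056, -0.001]
force: [-0.1, -6.4, 10.8]
width: 0.146
t 44.55 pos [0.5541 0.2097 0.1249] F [-0.1 -6.4 10.8] w 13.4 jaw -82.0 tilt 0.54 q [-1.12  0.62  1.05  1.8  -0.62  1.08 -1.28]
r 0.07014684930647073 ang -0.006591039645826257
```

View pics/w19.png

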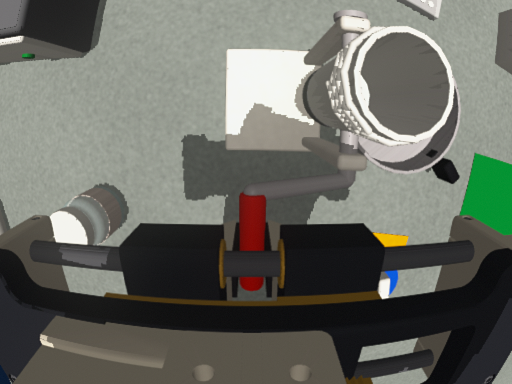

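View pics/t19c.png

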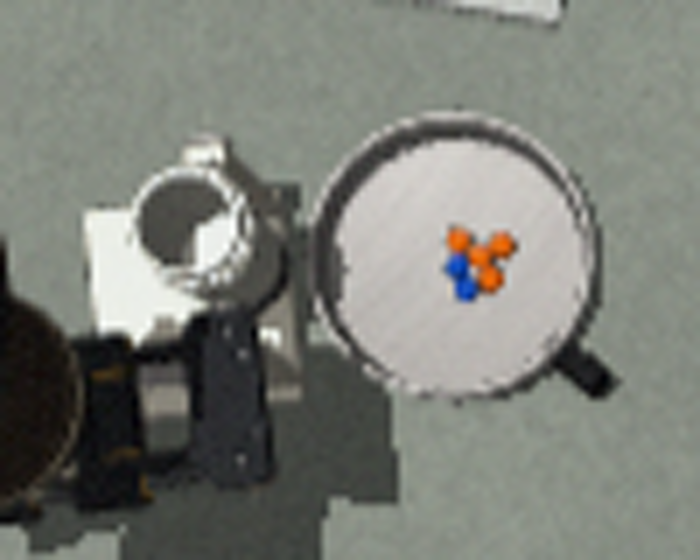

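```bash
python3 -m pendant '[{"dp":[0.001,0,0],"rotation":[0,0,0],"fingers":-1},{"dp":[0.001,0,0],"rotation":[0,0,0],"fingers":-1},{"dp":[0.001,0,0],"rotation":[0,0,0],"fingers":-1},{"dp":[0.001,0,-0.05],"rotation":[0,0,0],"fingers":-1},{"dp":[0.001,0,-0.11],"rotation":[0,0,0],"fingers":-1},{"dp":[0.03,-0.008,-0.15],"rotation":[0,0,0],"fingers":-1},{"dp":[0.061,-0.016,-0.15],"rotation":[0,0,0],"fingers":-1},{"dp":[0.061,-0.016,-0.15],"rotation":[0,0,0],"fingers":-1}]' 40;python3 - <<'E'
from h import *
st();im,_=snap('wrist','w20')
plan((.459,.0497,.20),np.radians(106.4))
E
```

```text
clock: 45.65
position: [0.5779, 0.1478, 0.2752]
ee_rot: [-2.358, 2.06, -0.002]
force: [-0.1, -0.2, -0.2]
width: 0.962
t 45.65 pos [0.5779 0.1478 0.2752] F [-0.1 -0.2 -0.2] w 88.5 jaw -82.3 tilt 0.59 q [-1.07  0.5   1.15  1.58 -0.47  1.37 -1.3 ]
dp [0.0835 0.1315 0.0731] rot [-0.008   0.0056 -0.1492] j7 -1.302
```

View pics/w20.png

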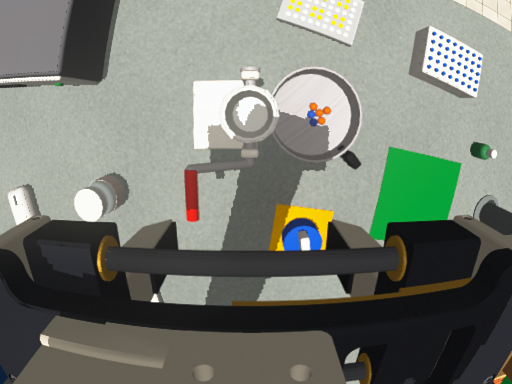

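Run:
```python
from h import *
im=cv2.imread('pics/w20.png');crop(im,'w20a',(210,60,290,160),6);crop(im,'w20b',(260,190,350,260),7)
```

```text
(no output)
```

View pics/w20a.png

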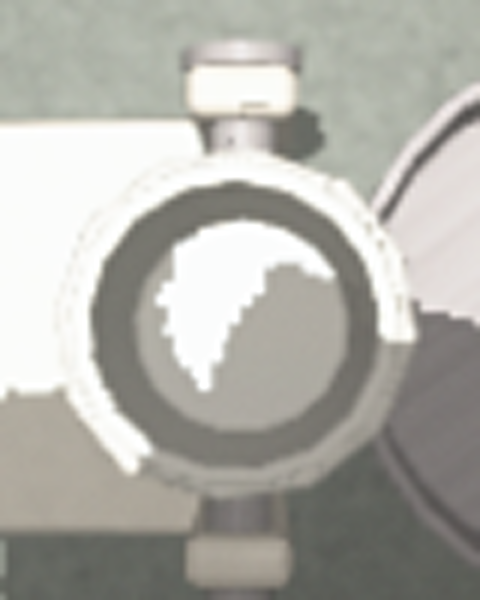

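View pics/w20b.png

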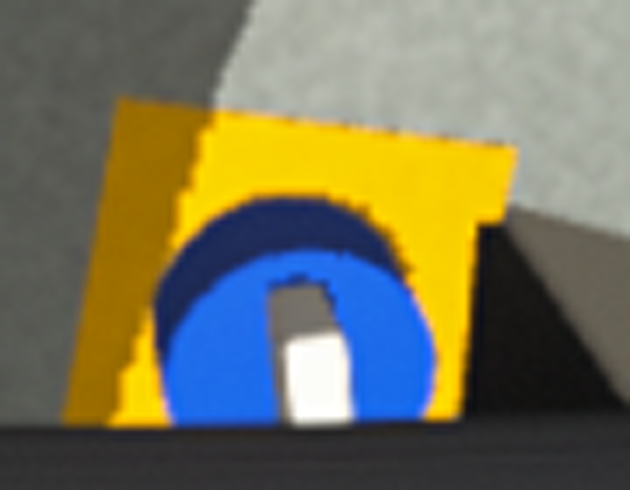

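```bash
python3 - <<'E'
from h import *
print('mouth',onz('wrist',(249.9,113.6),.215), 'floor',onz('wrist',(250.0,114.0),.12))
E
python3 -m pendant '[{"dp":[0.02,0.03,0],"rotation":[0,0,-0.18],"fingers":-1},{"dp":[0.05,0.08,0],"rotation":[0,0,-0.36],"fingers":-1},{"dp":[0.0835,0.1315,0],"rotation":[0,0,-0.54],"fingers":-1},{"dp":[0.0835,0.1315,0.03],"rotation":[0,0,-0.72],"fingers":-1},{"dp":[0.0835,0.1315,0.06],"rotation":[0,0,-0.9],"fingers":-1},{"dp":[0.0835,0.1315,0.08],"rotation":[0,0,-1.08],"fingers":-1},{"dp":[0.0835,0.1315,0.1],"rotation":[0,0,-1.26],"fingers":-1},{"dp":[0.0835,0.1315,0.12],"rotation":[0,0,-1.44],"fingers":-1},{"dp":[0.0835,0.1315,0.12],"rotation":[0,0,-1.62],"fingers":-1},{"dp":[0.0835,0.1315,0.12],"rotation":[0,0,-1.8],"fingers":-1},{"dp":[0.0835,0.1315,0.12],"rotation":[0,0,-1.98],"fingers":-1},{"dp":[0.0835,0.1315,0.12],"rotation":[0,0,-2.16],"fingers":-1},{"dp":[0.0835,0.1315,0.12],"rotation":[0,0,-2.34],"fingers":-1},{"dp":[0.0835,0.1315,0.12],"rotation":[0,0,-2.52],"fingers":-1},{"dp":[0.0835,0.1315,0.12],"rotation":[0,0,-2.7],"fingers":-1},{"dp":[0.0835,0.1315,0.12],"rotation":[0,0,-2.88],"fingers":-1},{"dp":[0.0835,0.1315,0.12],"rotation":[0,0,-2.99],"fingers":-1},{"dp":[0.0835,0.1315,0.12],"rotation":[0,0,-2.99],"fingers":-1}]' 40;python3 - <<'E'
from h import *
st();im,_=snap('wrist','w21');plan((.4592,.0497,.008),np.radians(106.4))
E
```

```text
mouth [0.6461139  0.16258495 0.215     ] floor [0.64576766 0.16351632 0.12      ]
clock: 47.95
position: [0.4587, 0.0511, 0.1527]
ee_rot: [-2.236, -2.205, -0.014]
force: [0.4, -0.1, 0.6]
width: 1.0
t 47.95 pos [0.4587 0.0511 0.1527] F [ 0.4 -0.1  0.6] w 92.0 jaw 89.2 tilt 0.52 q [-0.69  0.21  0.56  2.04 -0.15  0.92  1.51]
dp [-0.0022 -0.0004  0.1447] rot [ 0.0065 -0.0064 -0.302 ] j7 1.506
```

View pics/w21.png

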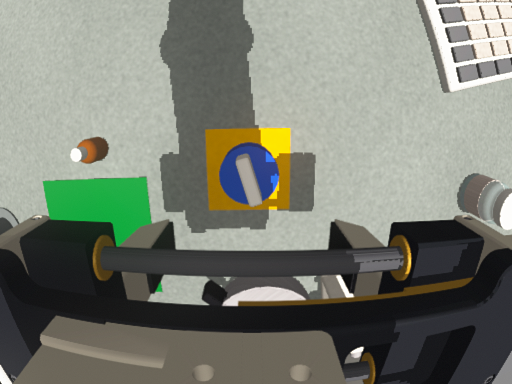

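```bash
python3 -m pendant '[{"dp":[-0.0022,-0.0004,0.03],"rotation":[0.0065,-0.0064,-0.15],"fingers":-1},{"dp":[-0.0022,-0.0004,0.07],"rotation":[0.0065,-0.0064,-0.302],"fingers":-1},{"dp":[-0.0022,-0.0004,0.12],"rotation":[0.0065,-0.0064,-0.302],"fingers":-1},{"dp":[-0.0022,-0.0004,0.14],"rotation":[0.0065,-0.0064,-0.302],"fingers":-1},{"dp":[-0.0022,-0.0004,0.147],"rotation":[0.0065,-0.0064,-0.302],"fingers":-1},{"dp":[-0.0022,-0.0004,0.147],"rotation":[0.0065,-0.0064,-0.302],"fingers":-1}]' 40;python3 - <<'E'
from h import *
st();plan((.4592,.0497,.006),np.radians(106.4))
E
```

```text
clock: 48.75
position: [0.4593, 0.0499, 0.0058]
ee_rot: [-1.883, -2.515, 0.0]
force: [-0.5, -0.4, 0.1]
width: 1.003
t 48.75 pos [0.4593 0.0499 0.0058] F [-0.5 -0.4  0.1] w 92.3 jaw 106.4 tilt 0.01 q [-0.53  0.45  0.4   2.18 -0.32  0.57  1.96]
dp [-0.0002 -0.0002 -0.0002] rot [-0.0002  0.     -0.0009] j7 1.962
```

```bash
python3 -m pendant '[{"dp":[0,0,0],"rotation":[0,0,0],"fingers":1},{"dp":[0,0,0],"rotation":[0,0,0],"fingers":1},{"dp":[0,0,0],"rotation":[0,0,0],"fingers":1},{"dp":[0,0,0],"rotation":[0,0,0],"fingers":1},{"dp":[0,0,0],"rotation":[0,0,0],"fingers":1},{"dp":[0,0,0],"rotation":[0,0,0],"fingers":1},{"dp":[0,0,0],"rotation":[0,0,0],"fingers":1},{"dp":[0,0,0],"rotation":[0,0,0],"fingers":1},{"dp":[0,0,0],"rotation":[0,0,0],"fingers":1},{"dp":[0,0,0],"rotation":[0,0,0],"fingers":1}]' 40;python3 - <<'E'
from h import *
st();plan((.6468,.1606,.29),np.radians(106.4))
E
```

```text
clock: 50.0
position: [0.4592, 0.0499, 0.0058]
ee_rot: [-1.883, -2.515, 0.0]
force: [-1.0, -0.5, -0.5]
width: 0.15
t 50.0 pos [0.4592 0.0499 0.0058] F [-1.  -0.5 -0.5] w 13.8 jaw 106.3 tilt 0.02 q [-0.53  0.45  0.4   2.18 -0.32  0.57  1.96]
dp [ 0.0534  0.2111 -0.2843] rot [-0.0003  0.     -0.0009] j7 1.962
```

```bash
cat >> h.py <<'E'
def wcam(p,rv):
    s=arm.observe();T=R.from_rotvec(s['ee_rot']).as_matrix();K,Rm,tv=cam('wrist')
    Rc=T.T@Rm.T; oc=T.T@(-Rm.T@tv-s['position']);T1=R.from_rotvec(rv).as_matrix();Rm1=(T1@Rc).T
    return (K,Rm1,-Rm1@(np.array(p)+T1@oc))
def fit(P):
    P=np.array(P)[:,:2];A=np.c_[2*P,np.ones(len(P))];x=np.linalg.lstsq(A,(P**2).sum(1),rcond=None)[0];return x[:2],np.sqrt(x[2]+x[0]**2+x[1]**2)
E
python3 - <<'E'
from h import *
c=wcam([.4587,.0511,.1527],[-2.236,-2.205,-.014])
im=cv2.imread('pics/w21.png');crop(im,'w21c',(200,120,300,220),6)
q=blob(im,(100,120,40),(125,255,255),(200,120,300,220))[0][2]
print(cv2.minEnclosingCircle(q))
P=[onz('wrist',u,.038,c) for u in cv2.convexHull(q).reshape(-1,2)+.0]
print(fit(P))
E
```

```text
((248.61509704589844, 173.1261749267578), 30.132543563842773)
(array([0.45510138, 0.05029254]), np.float64(0.03217634329757917))
```

View pics/w21c.png

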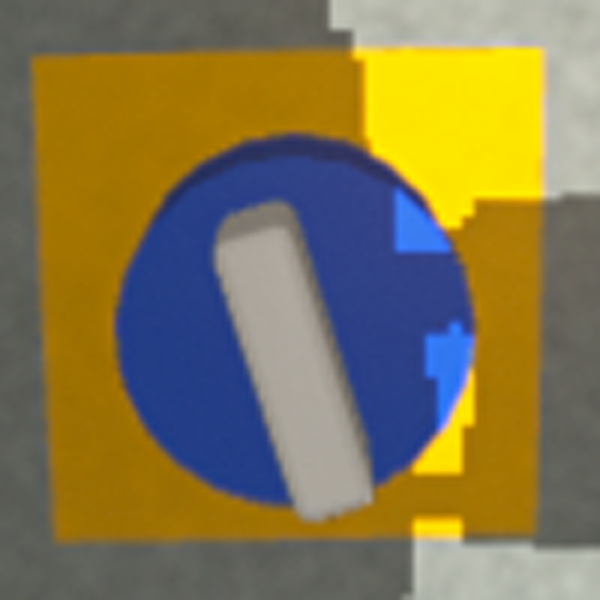

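Run:
```python
from h import *
c=wcam([.4587,.0511,.1527],[-2.236,-2.205,-.014])
P=[onz('wrist',np.array(u)/6+[200,120]-np.array([.4,.4]),.07,c) for u in((217,252),(288,228),(371,498),(307,520))]
print(np.mean(P,0), np.linalg.norm(P[0]-P[3]))
im=cv2.imread('pics/w21.png');q=blob(im,(100,120,40),(125,255,255),(200,120,300,220))[0][2]
h=cv2.convexHull(q).reshape(-1,2)+.0; h=h[h[:,1]>172]; print(fit([onz('wrist',u,.038,c) for u in h]))
y=blob(im,(15,120,80),(32,255,255),(200,120,300,215));print(onz('wrist',cv2.minAreaRect(np.vstack([b[2] for b in y]))[0],0,c))
```

```text
[0.45637372 0.0508658  0.07      ] 0.04714171864347669
(array([0.45607607, 0.05039429]), np.float64(0.03171689421436772))
[0.45664175 0.04962033 0.        ]
```

```bash
python3 -m pendant '[{"dp":[0,0,0],"rotation":[0,0,0],"fingers":-1},{"dp":[0,0,0],"rotation":[0,0,0],"fingers":-1},{"dp":[0,-0.0026,0],"rotation":[0,0,0],"fingers":-1},{"dp":[0,-0.0026,0],"rotation":[0,0,0],"fingers":1},{"dp":[0,-0.0026,0],"rotation":[0,0,0],"fingers":1},{"dp":[0,-0.0026,0],"rotation":[0,0,0],"fingers":1},{"dp":[0,-0.0026,0],"rotation":[0,0,0],"fingers":1},{"dp":[0,-0.0026,0],"rotation":[0,0,0],"fingers":1},{"dp":[0,-0.0026,0],"rotation":[0,0,0],"fingers":1}]' 40;python3 - <<'E'
from h import *
st();plan((.6467,.1605,.29),np.radians(106.4))
E
```

```text
clock: 51.12
position: [0.4568, 0.0492, 0.0058]
ee_rot: [-1.883, -2.515, 0.0]
force: [-0.3, 0.9, 0.7]
width: 0.152
t 51.12 pos [0.4568 0.0492 0.0058] F [-0.3  0.9  0.7] w 13.9 jaw 106.4 tilt 0.01 q [-0.53  0.45  0.4   2.18 -0.32  0.56  1.96]
dp [ 0.0533  0.2135 -0.2843] rot [-0.0002  0.     -0.0008] j7 1.963
```

```bash
python3 -m pendant '[{"dp":[0,0,-0.04],"rotation":[0,0,0],"fingers":1},{"dp":[0,0,-0.1],"rotation":[0,0,0],"fingers":1},{"dp":[0,0,-0.16],"rotation":[0,0,0],"fingers":1},{"dp":[0,0,-0.22],"rotation":[0,0,0],"fingers":1},{"dp":[0,0,-0.284],"rotation":[0,0,0],"fingers":1},{"dp":[0.0133,0.0534,-0.284],"rotation":[0,0,0],"fingers":1},{"dp":[0.0266,0.1067,-0.284],"rotation":[0,0,0],"fingers":1},{"dp":[0.04,0.16,-0.284],"rotation":[0,0,0],"fingers":1},{"dp":[0.0533,0.2135,-0.284],"rotation":[0,0,0],"fingers":1},{"dp":[0.0533,0.2135,-0.284],"rotation":[0,0,0],"fingers":1},{"dp":[0.0533,0.2135,-0.284],"rotation":[0,0,0],"fingers":1}]' 40;python3 - <<'E'
from h import *
st();plan((.6467,.1605,.235),np.radians(106.4));snap('wrist','w22')
E
```

```text
clock: 52.5
position: [0.6463, 0.1597, 0.2891]
ee_rot: [-1.884, -2.514, 0.003]
force: [-0.2, 0.5, -0.1]
width: 0.149
t 52.5 pos [0.6463 0.1597 0.2891] F [-0.2  0.5 -0.1] w 13.7 jaw 106.3 tilt 0.11 q [-0.66  0.48  0.55  1.33 -0.25  1.4   1.74]
dp [0.0007 0.0007 0.0541] rot [-0.0018  0.0008 -0.0015] j7 1.741
```

View pics/w22.png

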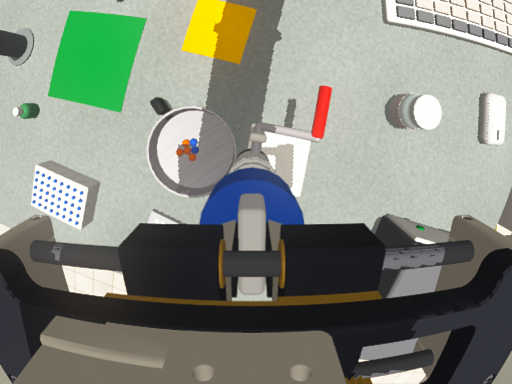

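Good hold. Lower with force checks.

```bash
python3 -m pendant '[{"dp":[0.0007,0.0007,0.03],"rotation":[-0.0018,0.0008,0],"fingers":1},{"dp":[0.0007,0.0007,0.055],"rotation":[-0.0018,0.0008,0],"fingers":1},{"dp":[0.0007,0.0007,0.06],"rotation":[-0.0018,0.0008,0],"fingers":1},{"dp":[0.0007,0.0007,0.06],"rotation":[-0.0018,0.0008,0],"fingers":1}]' 40;python3 -m pendant '[{"dp":[0,0,0.006],"rotation":[0,0,0],"fingers":1},{"dp":[0,0,0.012],"rotation":[0,0,0],"fingers":1},{"dp":[0,0,0.016],"rotation":[0,0,0],"fingers":1},{"dp":[0,0,0.016],"rotation":[0,0,0],"fingers":1}]' 40
python3 - <<'E'
from h import *
st()
E
```

```text
clock: 53.05
position: [0.6464, 0.1599, 0.2309]
ee_rot: [1.885, 2.513, 0.003]
force: [0.2, 0.1, 0.1]
width: 0.151
clock: 53.55
position: [0.6462, 0.1599, 0.2145]
ee_rot: [1.885, 2.513, 0.002]
force: [0.6, -0.1, -0.2]
width: 0.15
t 53.55 pos [0.6462 0.1599 0.2145] F [ 0.6 -0.1 -0.2] w 13.8 jaw 106.3 tilt 0.08 q [-0.66  0.51  0.53  1.46 -0.27  1.24  1.76]
```

```bash
python3 -m pendant '[{"dp":[0,0,0.002],"rotation":[0,0,0],"fingers":1},{"dp":[0,0,0.004],"rotation":[0,0,0],"fingers":1},{"dp":[0,0,0.004],"rotation":[0,0,0],"fingers":1}]' 40
python3 - <<'E'
from h import *
st()
E
```

```text
clock: 53.92
position: [0.6462, 0.1599, 0.2103]
ee_rot: [1.885, 2.513, 0.002]
force: [-0.4, 0.9, -0.5]
width: 0.149
t 53.92 pos [0.6462 0.1599 0.2103] F [-0.4  0.9 -0.5] w 13.7 jaw 106.3 tilt 0.07 q [-0.66  0.52  0.53  1.46 -0.27  1.23  1.76]
```

```bash
python3 -m pendant '[{"dp":[0,0,0.0004],"rotation":[0,0,0.17],"fingers":1},{"dp":[0,0,0.0009],"rotation":[0,0,0.35],"fingers":1},{"dp":[0,0,0.0013],"rotation":[0,0,0.52],"fingers":1},{"dp":[0,0,0.0018],"rotation":[0,0,0.7],"fingers":1},{"dp":[0,0,0.0022],"rotation":[0,0,0.87],"fingers":1},{"dp":[0,0,0.0027],"rotation":[0,0,1.05],"fingers":1},{"dp":[0,0,0.0031],"rotation":[0,0,1.22],"fingers":1},{"dp":[0,0,0.0036],"rotation":[0,0,1.4],"fingers":1},{"dp":[0,0,0.004],"rotation":[0,0,1.57],"fingers":1},{"dp":[0,0,0.004],"rotation":[0,0,1.57],"fingers":1}]' 40
python3 - <<'E'
from h import *
st();print(arm.observe()['ft_torque']);snap('wrist','w23');im,_=snap('scene','s23');crop(im,'s23c',(300,100,390,220),5)
E
```

```text
clock: 55.18
position: [0.6462, 0.1601, 0.2062]
ee_rot: [-3.109, -0.448, -0.001]
force: [0.4, 0.3, -1.8]
width: 0.148
t 55.17 pos [0.6462 0.1601 0.2062] F [ 0.4  0.3 -1.8] w 13.6 jaw 16.4 tilt 0.04 q [-0.87  0.62  0.94  1.49 -0.51  1.29  0.41]
[-0.12444093  0.05375126  0.04346577]
```

View pics/s23c.png

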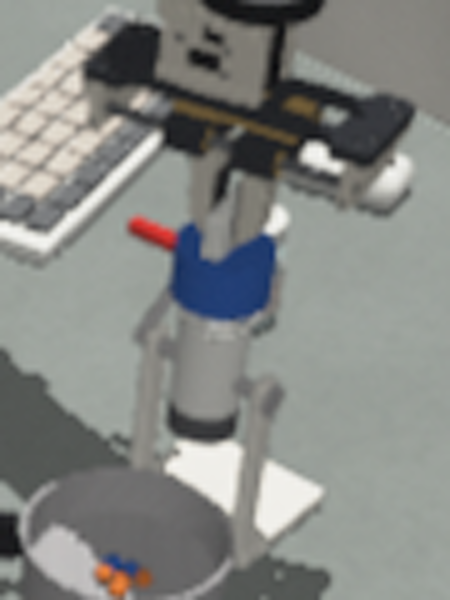

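View pics/w23.png

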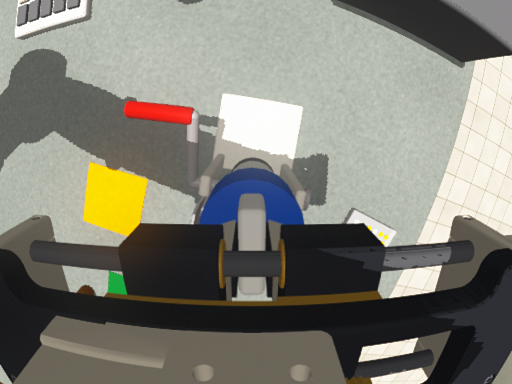

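```bash
python3 -m pendant '[{"dp":[0,0,0.0004],"rotation":[0,0,0.17],"fingers":1},{"dp":[0,0,0.0009],"rotation":[0,0,0.35],"fingers":1},{"dp":[0,0,0.0013],"rotation":[0,0,0.52],"fingers":1},{"dp":[0,0,0.0018],"rotation":[0,0,0.7],"fingers":1},{"dp":[0,0,0.0018],"rotation":[0,0,0.7],"fingers":1}]' 40
python3 - <<'E'
from h import *
st()
E
```

```text
clock: 55.9
position: [0.6462, 0.1599, 0.2044]
ee_rot: [-3.076, 0.636, -0.001]
force: [-0.4, -1.2, 0.8]
width: 0.152
t 55.9 pos [0.6462 0.1599 0.2044] F [-0.4 -1.2  0.8] w 14.0 jaw -23.4 tilt 0.03 q [-0.94  0.7   1.12  1.49 -0.63  1.35 -0.18]
```

```bash
python3 -m pendant '[{"dp":[0,0,0],"rotation":[0,0,0],"fingers":-1},{"dp":[0,0,0],"rotation":[0,0,0],"fingers":-1},{"dp":[0,0,0],"rotation":[0,0,0],"fingers":-1},{"dp":[0,0,0],"rotation":[0,0,0],"fingers":-1},{"dp":[0,0,0],"rotation":[0,0,0],"fingers":-1},{"dp":[0,0,0],"rotation":[0,0,-0.18],"fingers":-1},{"dp":[0,0,0],"rotation":[0,0,-0.36],"fingers":-1},{"dp":[0,0,0],"rotation":[0,0,-0.54],"fingers":-1},{"dp":[0,0,0],"rotation":[0,0,-0.72],"fingers":-1},{"dp":[0,0,0],"rotation":[0,0,-0.9],"fingers":-1},{"dp":[0,0,0],"rotation":[0,0,-1.08],"fingers":-1},{"dp":[0,0,0],"rotation":[0,0,-1.26],"fingers":-1},{"dp":[0,0,0],"rotation":[0,0,-1.44],"fingers":-1},{"dp":[0,0,0],"rotation":[0,0,-1.57],"fingers":-1},{"dp":[0,0,0],"rotation":[0,0,-1.57],"fingers":-1}]' 40
python3 - <<'E'
from h import *
st();plan((.6463,.160,.2044),np.radians(-23.4))
E
```

```text
clock: 57.78
position: [0.6462, 0.1597, 0.2045]
ee_rot: [-2.627, -1.723, -0.001]
force: [0.7, 0.2, 1.2]
width: 1.0
t 57.77 pos [0.6462 0.1597 0.2045] F [0.7 0.2 1.2] w 92.0 jaw 66.5 tilt 0.05 q [-0.75  0.55  0.7   1.48 -0.37  1.24  1.16]
dp [ 0.0003 -0.0001  0.0001] rot [-3.0000e-04 -9.0000e-04  1.5697e+00] j7 1.157
```

```bash
python3 -m pendant '[{"dp":[0,0,0],"rotation":[0,0,-0.18],"fingers":-1},{"dp":[0,0,0],"rotation":[0,0,-0.36],"fingers":-1},{"dp":[0,0,0],"rotation":[0,0,-0.54],"fingers":-1},{"dp":[0,0,0],"rotation":[0,0,-0.72],"fingers":-1},{"dp":[0,0,0],"rotation":[0,0,-0.9],"fingers":-1},{"dp":[0,0,0],"rotation":[0,0,-1.08],"fingers":-1},{"dp":[0,0,0],"rotation":[0,0,-1.26],"fingers":-1},{"dp":[0,0,0],"rotation":[0,0,-1.44],"fingers":-1},{"dp":[0.0003,0.0003,0],"rotation":[0,0,-1.57],"fingers":-1},{"dp":[0.0003,0.0003,0],"rotation":[0,0,-1.57],"fingers":1},{"dp":[0.0003,0.0003,0],"rotation":[0,0,-1.57],"fingers":1},{"dp":[0.0003,0.0003,0],"rotation":[0,0,-1.57],"fingers":1},{"dp":[0.0003,0.0003,0],"rotation":[0,0,-1.57],"fingers":1},{"dp":[0.0003,0.0003,0],"rotation":[0,0,-1.57],"fingers":1},{"dp":[0.0003,0.0003,0],"rotation":[0,0,-1.57],"fingers":1},{"dp":[0.0003,0.0003,0],"rotation":[0,0,-1.57],"fingers":1},{"dp":[0.0003,0.0003,0],"rotation":[0,0,-1.57],"fingers":1},{"dp":[0.0003,0.0003,0],"rotation":[0,0,-1.57],"fingers":1},{"dp":[0.0003,0.0003,0],"rotation":[0,0,-1.57],"fingers":1}]' 40
python3 - <<'E'
from h import *
st()
E
```

```text
clock: 60.15
position: [0.6467, 0.1599, 0.2045]
ee_rot: [0.64, 3.075, 0.001]
force: [0.7, 0.8, 0.5]
width: 0.153
t 60.15 pos [0.6467 0.1599 0.2045] F [0.7 0.8 0.5] w 14.1 jaw 156.5 tilt 0.05 q [-0.52  0.5   0.31  1.46 -0.16  1.21  2.54]
```

Turn a half turn clockwise, then open.

```bash
python3 -m pendant '[{"dp":[0,0,0.0004],"rotation":[0,0,0.17],"fingers":1},{"dp":[0,0,0.0009],"rotation":[0,0,0.35],"fingers":1},{"dp":[0,0,0.0013],"rotation":[0,0,0.52],"fingers":1},{"dp":[0,0,0.0018],"rotation":[0,0,0.7],"fingers":1},{"dp":[0,0,0.0022],"rotation":[0,0,0.87],"fingers":1},{"dp":[0,0,0.0027],"rotation":[0,0,1.05],"fingers":1},{"dp":[0,0,0.0031],"rotation":[0,0,1.22],"fingers":1},{"dp":[0,0,0.0036],"rotation":[0,0,1.4],"fingers":1},{"dp":[0,0,0.004],"rotation":[0,0,1.57],"fingers":1},{"dp":[0,0,0.0044],"rotation":[0,0,1.75],"fingers":1},{"dp":[0,0,0.0049],"rotation":[0,0,1.92],"fingers":1},{"dp":[0,0,0.0053],"rotation":[0,0,2.09],"fingers":1},{"dp":[0,0,0.0058],"rotation":[0,0,2.27],"fingers":1},{"dp":[0,0,0.0062],"rotation":[0,0,2.44],"fingers":1},{"dp":[0,0,0.0067],"rotation":[0,0,2.62],"fingers":1},{"dp":[0,0,0.0071],"rotation":[0,0,2.79],"fingers":1},{"dp":[0,0,0.0076],"rotation":[0,0,2.97],"fingers":1},{"dp":[0,0,0.008],"rotation":[0,0,3.13],"fingers":1},{"dp":[0,0,0.008],"rotation":[0,0,3.13],"fingers":1}]' 40
python3 - <<'E'
from h import *
st();im,_=snap('scene','s24');crop(im,'s24c',(300,100,390,220),5)
E
```

```text
clock: 62.52
position: [0.6468, 0.1602, 0.1965]
ee_rot: [-3.079, 0.62, -0.001]
force: [-0.9, 1.0, 0.9]
width: 0.153
t 62.52 pos [0.6468 0.1602 0.1965] F [-0.9  1.   0.9] w 14.1 jaw -22.8 tilt 0.05 q [-0.93  0.7   1.1   1.5  -0.63  1.33 -0.17]
```

View pics/s24c.png

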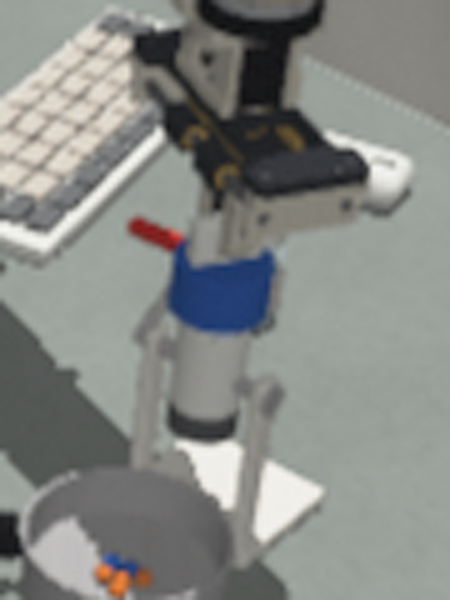

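```bash
python3 -m pendant '[{"dp":[0,0,0],"rotation":[0,0,0],"fingers":-1},{"dp":[0,0,0],"rotation":[0,0,0],"fingers":-1},{"dp":[0,0,0],"rotation":[0,0,0],"fingers":-1},{"dp":[0,0,0],"rotation":[0,0,0],"fingers":-1},{"dp":[0,0,0],"rotation":[0,0,0],"fingers":-1},{"dp":[0,0,0],"rotation":[0,0,-0.18],"fingers":-1},{"dp":[0,0,0],"rotation":[0,0,-0.36],"fingers":-1},{"dp":[0,0,0],"rotation":[0,0,-0.54],"fingers":-1},{"dp":[0,0,0],"rotation":[0,0,-0.72],"fingers":-1},{"dp":[0,0,0],"rotation":[0,0,-0.9],"fingers":-1},{"dp":[0,0,0],"rotation":[0,0,-1.08],"fingers":-1},{"dp":[0,0,0],"rotation":[0,0,-1.26],"fingers":-1},{"dp":[0,0,0],"rotation":[0,0,-1.44],"fingers":-1},{"dp":[0,0,0],"rotation":[0,0,-1.57],"fingers":-1},{"dp":[0,0,0],"rotation":[0,0,-1.57],"fingers":-1}]' 40;python3 -m pendant '[{"dp":[0,0,0],"rotation":[0,0,-0.18],"fingers":-1},{"dp":[0,0,0],"rotation":[0,0,-0.36],"fingers":-1},{"dp":[0,0,0],"rotation":[0,0,-0.54],"fingers":-1},{"dp":[0,0,0],"rotation":[0,0,-0.72],"fingers":-1},{"dp":[0,0,0],"rotation":[0,0,-0.9],"fingers":-1},{"dp":[0,0,0],"rotation":[0,0,-1.08],"fingers":-1},{"dp":[0,0,0],"rotation":[0,0,-1.26],"fingers":-1},{"dp":[0,0,0],"rotation":[0,0,-1.44],"fingers":-1},{"dp":[0,0,0],"rotation":[0,0,-1.57],"fingers":-1},{"dp":[0,0,0],"rotation":[0,0,-1.57],"fingers":1},{"dp":[0,0,0],"rotation":[0,0,-1.57],"fingers":1},{"dp":[0,0,0],"rotation":[0,0,-1.57],"fingers":1},{"dp":[0,0,0],"rotation":[0,0,-1.57],"fingers":1},{"dp":[0,0,0],"rotation":[0,0,-1.57],"fingers":1},{"dp":[0,0,0],"rotation":[0,0,-1.57],"fingers":1},{"dp":[0,0,0],"rotation":[0,0,-1.57],"fingers":1},{"dp":[0,0,0],"rotation":[0,0,-1.57],"fingers":1},{"dp":[0,0,0],"rotation":[0,0,-1.57],"fingers":1},{"dp":[0,0,0],"rotation":[0,0,-1.57],"fingers":1}]' 40; python3 -c "
from h import *
st()"
```

```text
clock: 64.45
position: [0.6468, 0.1599, 0.1967]
ee_rot: [2.616, 1.74, 0.002]
force: [0.6, -0.1, -0.5]
width: 1.001
clock: 66.82
position: [0.6468, 0.1599, 0.1967]
ee_rot: [0.62, 3.079, 0.001]
force: [-0.2, 0.4, 0.1]
width: 0.151
t 66.83 pos [0.6468 0.1599 0.1967] F [-0.2  0.4  0.1] w 13.9 jaw 157.2 tilt 0.07 q [-0.51  0.5   0.29  1.47 -0.15  1.19  2.55]
```

```bash
python3 -m pendant '[{"dp":[0,0,0.0004],"rotation":[0,0,0.17],"fingers":1},{"dp":[0,0,0.0009],"rotation":[0,0,0.35],"fingers":1},{"dp":[0,0,0.0013],"rotation":[0,0,0.52],"fingers":1},{"dp":[0,0,0.0018],"rotation":[0,0,0.7],"fingers":1},{"dp":[0,0,0.0022],"rotation":[0,0,0.87],"fingers":1},{"dp":[0,0,0.0027],"rotation":[0,0,1.05],"fingers":1},{"dp":[0,0,0.0031],"rotation":[0,0,1.22],"fingers":1},{"dp":[0,0,0.0036],"rotation":[0,0,1.4],"fingers":1},{"dp":[0,0,0.004],"rotation":[0,0,1.57],"fingers":1},{"dp":[0,0,0.0044],"rotation":[0,0,1.75],"fingers":1},{"dp":[0,0,0.0049],"rotation":[0,0,1.92],"fingers":1},{"dp":[0,0,0.0053],"rotation":[0,0,2.09],"fingers":1},{"dp":[0,0,0.0058],"rotation":[0,0,2.27],"fingers":1},{"dp":[0,0,0.0062],"rotation":[0,0,2.44],"fingers":1},{"dp":[0,0,0.0067],"rotation":[0,0,2.62],"fingers":1},{"dp":[0,0,0.0071],"rotation":[0,0,2.79],"fingers":1},{"dp":[0,0,0.0076],"rotation":[0,0,2.97],"fingers":1},{"dp":[0,0,0.008],"rotation":[0,0,3.13],"fingers":1},{"dp":[0,0,0.008],"rotation":[0,0,3.13],"fingers":1}]' 40; python3 -m pendant '[{"dp":[0,0,0],"rotation":[0,0,0],"fingers":-1},{"dp":[0,0,0],"rotation":[0,0,0],"fingers":-1},{"dp":[0,0,0],"rotation":[0,0,0],"fingers":-1},{"dp":[0,0,0],"rotation":[0,0,0],"fingers":-1},{"dp":[0,0,0],"rotation":[0,0,0],"fingers":-1},{"dp":[0,0,0],"rotation":[0,0,-0.18],"fingers":-1},{"dp":[0,0,0],"rotation":[0,0,-0.36],"fingers":-1},{"dp":[0,0,0],"rotation":[0,0,-0.54],"fingers":-1},{"dp":[0,0,0],"rotation":[0,0,-0.72],"fingers":-1},{"dp":[0,0,0],"rotation":[0,0,-0.9],"fingers":-1},{"dp":[0,0,0],"rotation":[0,0,-1.08],"fingers":-1},{"dp":[0,0,0],"rotation":[0,0,-1.26],"fingers":-1},{"dp":[0,0,0],"rotation":[0,0,-1.44],"fingers":-1},{"dp":[0,0,0],"rotation":[0,0,-1.57],"fingers":-1},{"dp":[0,0,0],"rotation":[0,0,-1.57],"fingers":-1}]' 40;python3 -m pendant '[{"dp":[0,0,0],"rotation":[0,0,-0.18],"fingers":-1},{"dp":[0,0,0],"rotation":[0,0,-0.36],"fingers":-1},{"dp":[0,0,0],"rotation":[0,0,-0.54],"fingers":-1},{"dp":[0,0,0],"rotation":[0,0,-0.72],"fingers":-1},{"dp":[0,0,0],"rotation":[0,0,-0.9],"fingers":-1},{"dp":[0,0,0],"rotation":[0,0,-1.08],"fingers":-1},{"dp":[0,0,0],"rotation":[0,0,-1.26],"fingers":-1},{"dp":[0,0,0],"rotation":[0,0,-1.44],"fingers":-1},{"dp":[0,0,0],"rotation":[0,0,-1.57],"fingers":-1},{"dp":[0,0,0],"rotation":[0,0,-1.57],"fingers":1},{"dp":[0,0,0],"rotation":[0,0,-1.57],"fingers":1},{"dp":[0,0,0],"rotation":[0,0,-1.57],"fingers":1},{"dp":[0,0,0],"rotation":[0,0,-1.57],"fingers":1},{"dp":[0,0,0],"rotation":[0,0,-1.57],"fingers":1},{"dp":[0,0,0],"rotation":[0,0,-1.57],"fingers":1},{"dp":[0,0,0],"rotation":[0,0,-1.57],"fingers":1},{"dp":[0,0,0],"rotation":[0,0,-1.57],"fingers":1},{"dp":[0,0,0],"rotation":[0,0,-1.57],"fingers":1},{"dp":[0,0,0],"rotation":[0,0,-1.57],"fingers":1}]' 40; python3 -c "
from h import *
st()"
```

```text
clock: 69.2
position: [0.6469, 0.1603, 0.1886]
ee_rot: [-3.083, 0.6, -0.002]
force: [0.1, 0.1, 0.9]
width: 0.149
clock: 71.08
position: [0.6469, 0.1601, 0.1887]
ee_rot: [2.607, 1.753, 0.002]
force: [0.2, 0.4, 0.7]
width: 1.001
clock: 73.45
position: [0.647, 0.1601, 0.1888]
ee_rot: [0.604, 3.082, 0.001]
force: [-0.2, -0.3, 1.0]
width: 0.152
t 73.45 pos [0.647  0.1601 0.1888] F [-0.2 -0.3  1. ] w 14.0 jaw 157.8 tilt 0.08 q [-0.5   0.51  0.28  1.48 -0.15  1.18  2.56]
```

```bash
python3 -m pendant '[{"dp":[0,0,0.0004],"rotation":[0,0,0.17],"fingers":1},{"dp":[0,0,0.0009],"rotation":[0,0,0.35],"fingers":1},{"dp":[0,0,0.0013],"rotation":[0,0,0.52],"fingers":1},{"dp":[0,0,0.0018],"rotation":[0,0,0.7],"fingers":1},{"dp":[0,0,0.0022],"rotation":[0,0,0.87],"fingers":1},{"dp":[0,0,0.0027],"rotation":[0,0,1.05],"fingers":1},{"dp":[0,0,0.0027],"rotation":[0,0,1.05],"fingers":1}]' 40; python3 -c "
from h import *
st();print(arm.observe()['ft_torque'])"; python3 -m pendant '[{"dp":[0,0,0.0004],"rotation":[0,0,0.06],"fingers":1},{"dp":[0,0,0.0006],"rotation":[0,0,0.12],"fingers":1},{"dp":[0,0,0.0006],"rotation":[0,0,0.12],"fingers":1}]' 40; python3 -c "
from h import *
st();print(arm.observe()['ft_torque'])"
```

```text
clock: 74.32
position: [0.6478, 0.1604, 0.1875]
ee_rot: [2.07, 2.361, 0.005]
force: [-1.5, 0.2, 8.9]
width: 0.151
t 74.33 pos [0.6478 0.1604 0.1875] F [-1.5  0.2  8.9] w 13.9 jaw 97.5 tilt 0.22 q [-0.66  0.54  0.54  1.49 -0.29  1.19  1.63]
[ 0.0220858   0.2831545  -0.07359254]
clock: 74.7
position: [0.6479, 0.1603, 0.1875]
ee_rot: [2.209, 2.231, 0.006]
force: [-2.2, -0.4, 5.3]
width: 0.149
t 74.7 pos [0.6479 0.1603 0.1875] F [-2.2 -0.4  5.3] w 13.7 jaw 90.6 tilt 0.24 q [-0.68  0.54  0.57  1.5  -0.3   1.19  1.52]
[-0.08899641  0.41626809 -0.05107344]
```

```bash
python3 -m pendant '[{"dp":[0,0,0],"rotation":[0,0,0],"fingers":-1},{"dp":[0,0,0],"rotation":[0,0,0],"fingers":-1},{"dp":[0,0,0],"rotation":[0,0,0],"fingers":-1},{"dp":[0,0,0],"rotation":[0,0,0],"fingers":-1},{"dp":[0,0,-0.05],"rotation":[0,0,0],"fingers":-1},{"dp":[0,-0.05,-0.1],"rotation":[0,0,0],"fingers":-1},{"dp":[0,-0.1,-0.1],"rotation":[0,0,0],"fingers":-1},{"dp":[0,-0.1,-0.1],"rotation":[0,0,0],"fingers":-1}]' 40;python3 - <<'E'
from h import *
st();im,_=snap('scene','s25');a=cv2.imread('pics/scene0.png');snap('wrist','w25')
v=np.hstack([a[130:220,310:380],im[130:220,310:380]]);cv2.imwrite('pics/cmp.png',cv2.resize(v,None,fx=5,fy=5,interpolation=cv2.INTER_CUBIC))
for i in(a,im):
    b=blob(i,(100,120,40),(125,255,255),(310,130,380,200))[0];print(cv2.boundingRect(b[2]),b[0])
E
```

```text
clock: 75.7
position: [0.5445, 0.1594, 0.288]
ee_rot: [-2.208, -2.234, -0.008]
force: [0.3, -0.1, -0.7]
width: 0.966
t 75.7 pos [0.5445 0.1594 0.288 ] F [ 0.3 -0.1 -0.7] w 88.8 jaw 90.7 tilt 0.29 q [-0.83  0.29  0.61  1.6  -0.17  1.3   1.39]
(334, 151, 21, 18) 223.5
(334, 150, 21, 19) 223.5
```

View pics/cmp.png

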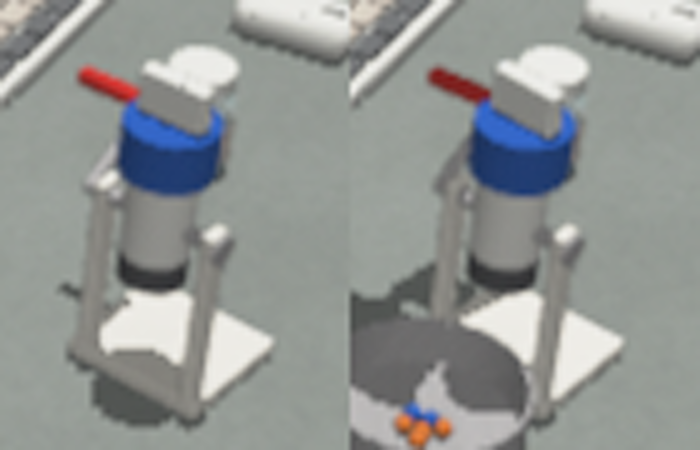

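View pics/w25.png

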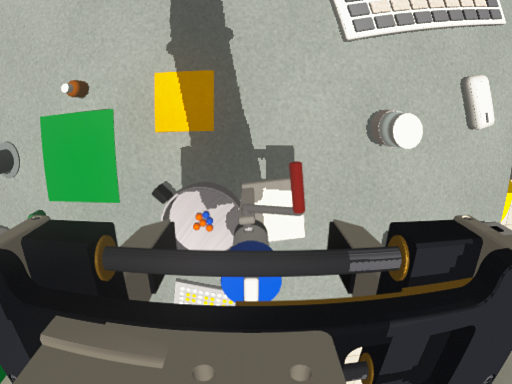

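Run:
```python
from h import *
print(onz('wrist',(163,191),.06)); plan((.6069,.0047,.15),np.radians(-42))
```

```text
[0.59515189 0.02710923 0.06      ]
dp [-0.1559  0.057   0.1375] rot [ 5.700e-03 -3.000e-04 -8.266e-01] j7 1.389
```

Run:
```python
from h import *
im,_=snap('top','t26');crop(im,'t26c',(130,120,290,240),5)
im=cv2.imread('pics/w25.png');crop(im,'w25c',(140,160,270,270),6)
```

```text
(no output)
```

View pics/t26c.png

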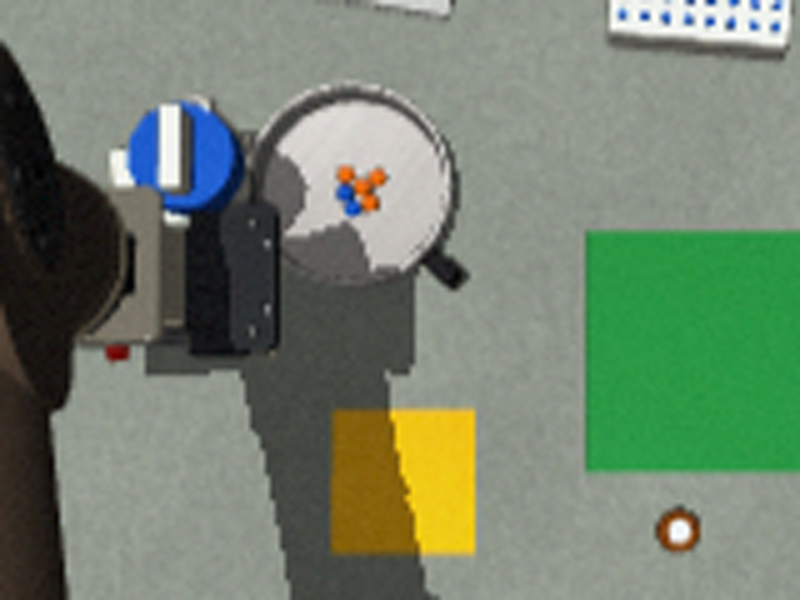

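View pics/w25c.png

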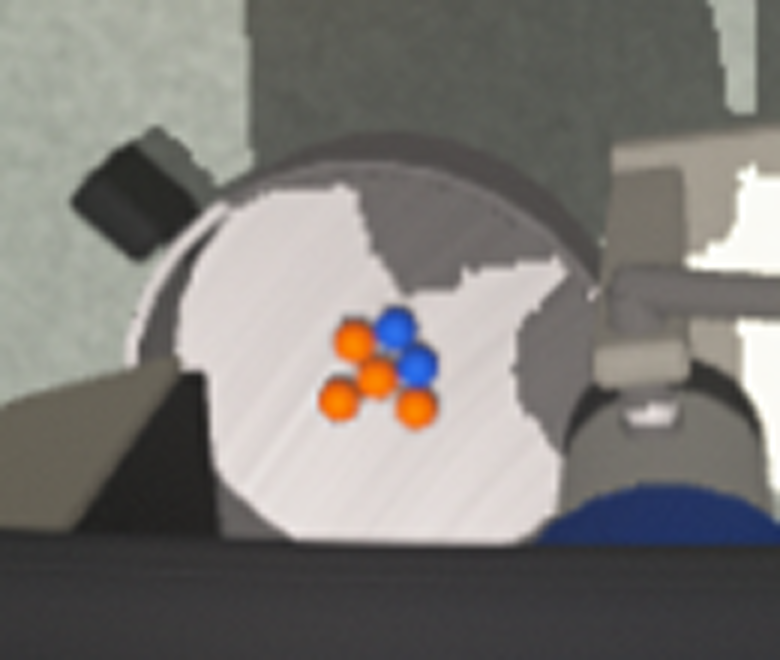

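Run:
```python
from h import *
print(onz('wrist',(161.5,193.3),.06),onz('top',np.array([447,268])/5+[130,120]-.25,.06)+[0,.005,0],onz('top',np.array([472,266])/5+[130,120]-.25,.06)+[0,.005,0]); 
h=lambda u:np.array(u)/5+np.array([130,120])-.25
print(onz('top',h((249,185)),.048),onz('top',h((458,185)),.048),onz('top',h((355,84)),.048),onz('top',h((355,287)),.048))
plan((.599,.02,.15),np.radians(-42))
```

```text
[0.5993073  0.02410249 0.06      ] [0.59813774 0.01739914 0.06      ] [5.99458322e-01 5.15321212e-04 6.00000000e-02]
[0.65718182 0.14937349 0.048     ] [0.65677866 0.00624124 0.048     ] [0.72710803 0.07741752 0.048     ] [0.58677732 0.07605438 0.048     ]
dp [-0.1402  0.0488  0.1373] rot [ 5.300e-03  4.000e-04 -8.271e-01] j7 1.389
```

```bash
python3 -m pendant '[{"dp":[-0.05,0.017,0],"rotation":[0,0,0.18],"fingers":-1},{"dp":[-0.1,0.034,0],"rotation":[0,0,0.36],"fingers":-1},{"dp":[-0.14,0.048,0],"rotation":[0,0,0.54],"fingers":-1},{"dp":[-0.14,0.048,0],"rotation":[0,0,0.72],"fingers":-1},{"dp":[-0.14,0.048,0],"rotation":[0,0,0.9],"fingers":-1},{"dp":[-0.14,0.048,0.02],"rotation":[0,0,1.08],"fingers":-1},{"dp":[-0.14,0.048,0.04],"rotation":[0,0,1.26],"fingers":-1},{"dp":[-0.14,0.048,0.06],"rotation":[0,0,1.44],"fingers":-1},{"dp":[-0.14,0.048,0.08],"rotation":[0,0,1.62],"fingers":-1},{"dp":[-0.14,0.048,0.1],"rotation":[0,0,1.8],"fingers":-1},{"dp":[-0.14,0.048,0.12],"rotation":[0,0,1.98],"fingers":-1},{"dp":[-0.14,0.048,0.137],"rotation":[0,0,2.16],"fingers":-1},{"dp":[-0.14,0.048,0.137],"rotation":[0,0,2.314],"fingers":-1},{"dp":[-0.14,0.048,0.137],"rotation":[0,0,2.314],"fingers":-1}]' 40;python3 - <<'E'
from h import *
st();im,_=snap('wrist','w27');crop(im,'w27c',(180,100,330,250),5)
E
```

```text
clock: 77.6
position: [0.599, 0.0196, 0.1494]
ee_rot: [-2.934, 1.123, -0.007]
force: [0.7, -0.3, -0.2]
width: 0.996
t 77.6 pos [0.599  0.0196 0.1494] F [ 0.7 -0.3 -0.2] w 91.7 jaw -41.9 tilt 0.24 q [-0.83  0.65  1.15  1.75 -0.65  1.17 -0.22]
```

View pics/w27.png

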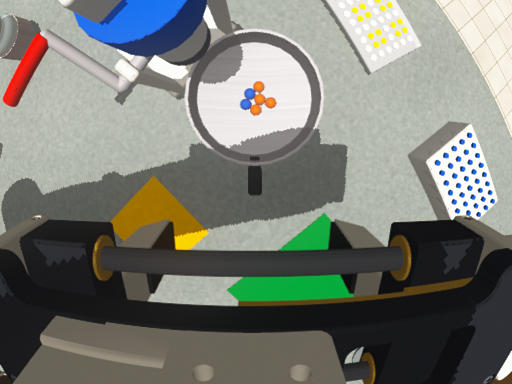

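View pics/w27c.png

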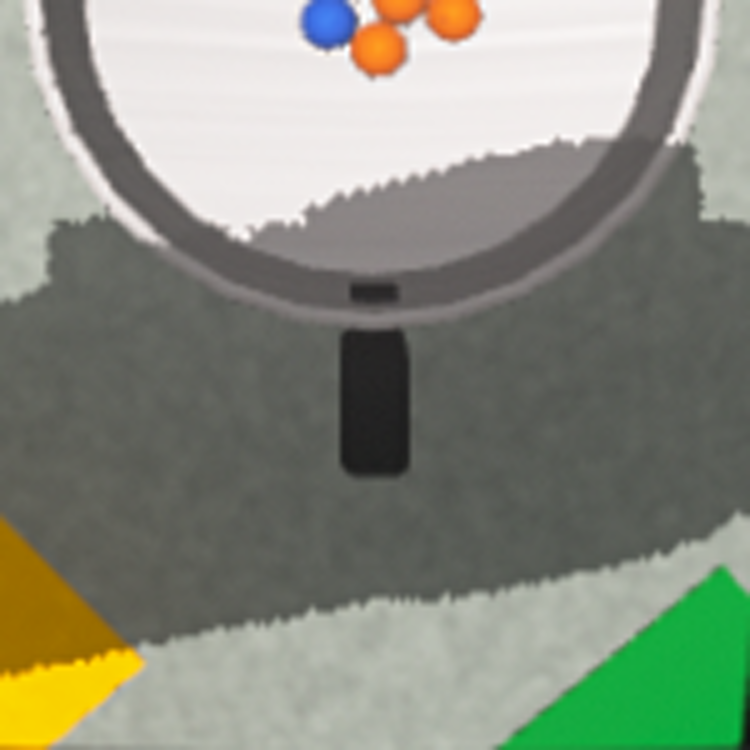

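Run:
```python
from h import *
f=lambda u:np.array(u)/5+np.array([180,100])-.3
a=onz('wrist',f((374,335)),.06);b=onz('wrist',f((375,474)),.06);print('tab',a,b,(a+b)/2,np.linalg.norm(a-b))
print('rim',onz('wrist',(254.5,29.5),.048),onz('wrist',f((377,325)),.048))
m=(a+b)/2;plan((m[0],m[1],.012))
```

```text
tab [0.61296934 0.03191764 0.06      ] [0.59427821 0.0105876  0.06      ] [0.60362377 0.02125262 0.06      ] 0.02836069411651276
rim [0.70559528 0.13546206 0.048     ] [0.61347914 0.03130683 0.048     ]
dp [ 0.0018 -0.004   0.1378] rot [0. 0. 0.] j7 -0.222
```

```bash
python3 -m pendant '[{"dp":[0.0018,-0.004,0.06],"rotation":[0,0,0],"fingers":-1},{"dp":[0.0018,-0.004,0.11],"rotation":[0,0,0],"fingers":-1},{"dp":[0.0018,-0.004,0.14],"rotation":[0,0,0],"fingers":-1},{"dp":[0.0018,-0.004,0.15],"rotation":[0,0,0],"fingers":-1},{"dp":[0.0018,-0.004,0.15],"rotation":[0,0,0],"fingers":1},{"dp":[0.0018,-0.004,0.15],"rotation":[0,0,0],"fingers":1},{"dp":[0.0018,-0.004,0.15],"rotation":[0,0,0],"fingers":1},{"dp":[0.0018,-0.004,0.15],"rotation":[0,0,0],"fingers":1},{"dp":[0.0018,-0.004,0.15],"rotation":[0,0,0],"fingers":1},{"dp":[0.0018,-0.004,0.15],"rotation":[0,0,0],"fingers":1},{"dp":[0.0018,-0.004,0.15],"rotation":[0,0,0],"fingers":1},{"dp":[0.0018,-0.004,0.15],"rotation":[0,0,0],"fingers":1},{"dp":[0.0018,-0.004,0.15],"rotation":[0,0,0],"fingers":1},{"dp":[0.0018,-0.004,0.15],"rotation":[0,0,0],"fingers":1}]' 40;python3 - <<'E'
from h import *
st()
t=cv2.imread('pics/t26.png');r=blob(t,(50,150,60),(75,255,255),None,100)[0];print(r[1],cv2.boundingRect(r[2]));print(onz('top',r[1][0],0))
w=blob(cv2.imread('pics/w25.png'),(50,150,60),(75,255,255),(20,90,140,210),100)[0];print(w[1][0])
c=wcam([.5445,.1594,.288],[-2.208,-2.234,-.008]);P=cv2.approxPolyDP(w[2],6,True).reshape(-1,2)+.0;Q=np.array([onz('wrist',u,0,c) for u in P]);print(Q.round(4),Q.mean(0))
s=arm.observe()['position']
M=np.array([.547,-.165]);C=np.array([.6595,.0834]);T=s[:2]+M-C;print(T);plan((T[0],T[1],s[2]))
E
```

```text
clock: 79.4
position: [0.6037, 0.0208, -0.0002]
ee_rot: [-2.934, 1.121, -0.008]
force: [1.2, -1.4, -1.5]
width: 0.147
t 79.4 pos [ 6.037e-01  2.080e-02 -2.000e-04] F [ 1.2 -1.4 -1.5] w 13.5 jaw -41.8 tilt 0.28 q [-0.72  0.81  0.96  1.87 -0.84  0.93 -0.08]
((271.0, 190.0), (46.0, 48.0), 90.0) (247, 167, 49, 47)
[ 0.54654267 -0.16465514  0.        ]
(79.07067108154297, 158.0611572265625)
[[ 0.4608 -0.085   0.    ]
 [ 0.4614 -0.2506  0.    ]
 [ 0.6289 -0.25    0.    ]
 [ 0.6292 -0.0842  0.    ]] [ 0.54505628 -0.16742398  0.        ]
[ 0.49124075 -0.22760376]
dp [ 0.0817  0.2601 -0.0003] rot [0. 0. 0.] j7 -0.084
```

```bash
python3 -m pendant '[{"dp":[0.003,0.0095,0],"rotation":[0,0,0],"fingers":1},{"dp":[0.0093,0.0285,0],"rotation":[0,0,0],"fingers":1},{"dp":[0.017,0.052,0],"rotation":[0,0,0],"fingers":1},{"dp":[0.0247,0.076,0],"rotation":[0,0,0],"fingers":1},{"dp":[0.0324,0.1,0],"rotation":[0,0,0],"fingers":1},{"dp":[0.04,0.1236,0],"rotation":[0,0,0],"fingers":1},{"dp":[0.0478,0.1474,0],"rotation":[0,0,0],"fingers":1},{"dp":[0.0556,0.171,0],"rotation":[0,0,0],"fingers":1},{"dp":[0.0633,0.195,0],"rotation":[0,0,0],"fingers":1},{"dp":[0.0695,0.214,0],"rotation":[0,0,0],"fingers":1},{"dp":[0.075,0.231,0],"rotation":[0,0,0],"fingers":1},{"dp":[0.0787,0.2425,0],"rotation":[0,0,0],"fingers":1},{"dp":[0.0809,0.249,0],"rotation":[0,0,0],"fingers":1},{"dp":[0.0815,0.251,0],"rotation":[0,0,0],"fingers":1},{"dp":[0.0815,0.251,0],"rotation":[0,0,0],"fingers":1}]' 40;python3 - <<'E'
from h import *
st();snap('wrist','w28');im,_=snap('scene','s28');crop(im,'s28c',(160,140,330,290),4);snap('top','t28')
E
```

```text
clock: 81.28
position: [0.4977, -0.2194, -0.0003]
ee_rot: [-2.933, 1.118, -0.007]
force: [2.0, 5.0, 4.6]
width: 0.147
t 81.28 pos [ 4.977e-01 -2.194e-01 -3.000e-04] F [2.  5.  4.6] w 13.5 jaw -41.7 tilt 0.32 q [-0.3   0.72  0.93  2.02 -0.81  0.82  0.38]
```

View pics/w28.png

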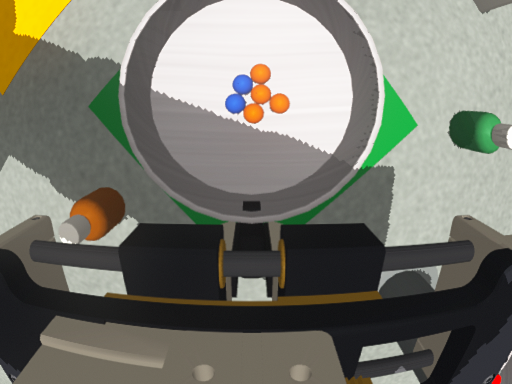

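View pics/s28c.png

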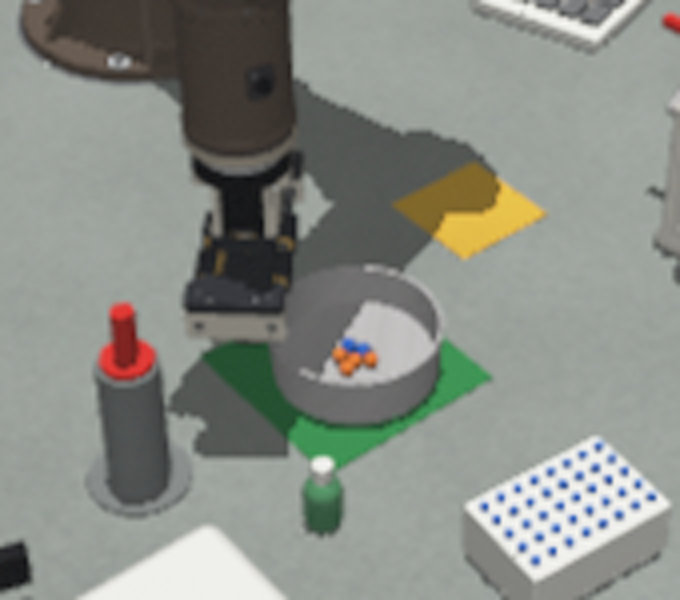

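```bash
python3 -m pendant '[{"dp":[0,0,0],"rotation":[0,0,0],"fingers":-1},{"dp":[0,0,0],"rotation":[0,0,0],"fingers":-1},{"dp":[0,0,0],"rotation":[0,0,0],"fingers":-1},{"dp":[0,0,0],"rotation":[0,0,0],"fingers":-1},{"dp":[0,0,-0.05],"rotation":[0,0,0],"fingers":-1},{"dp":[0,0,-0.11],"rotation":[0,0,0],"fingers":-1},{"dp":[0,0,-0.17],"rotation":[0,0,0],"fingers":-1},{"dp":[0,0,-0.22],"rotation":[0,0,0],"fingers":-1},{"dp":[0.06,0.05,-0.24],"rotation":[0,0,0],"fingers":-1},{"dp":[0.12,0.1,-0.24],"rotation":[0,0,0],"fingers":-1},{"dp":[0.124,0.104,-0.24],"rotation":[0,0,0],"fingers":-1},{"dp":[0.124,0.104,-0.24],"rotation":[0,0,0],"fingers":-1}]' 40;python3 - <<'E'
from h import *
st();im,_=snap('wrist','w29');snap('top','t29');crop(im,'w29c',(180,100,330,250),5)
E
```

```text
clock: 82.92
position: [0.518, -0.3836, 0.2397]
ee_rot: [-2.932, 1.126, -0.007]
force: [0.0, 0.5, -0.1]
width: 0.999
t 82.92 pos [ 0.518  -0.3836  0.2397] F [ 0.   0.5 -0.1] w 91.9 jaw -42.0 tilt 0.27 q [-0.08  0.61  1.1   1.5  -0.55  1.36  0.33]
```

View pics/w29.png

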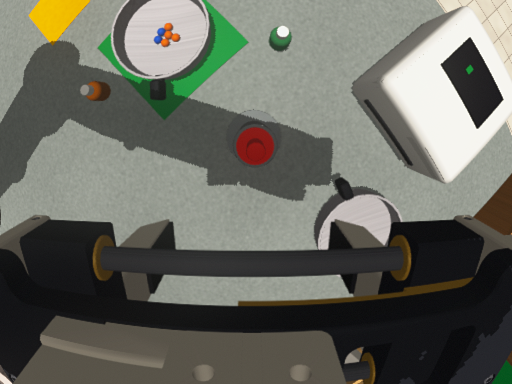

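View pics/t29.png

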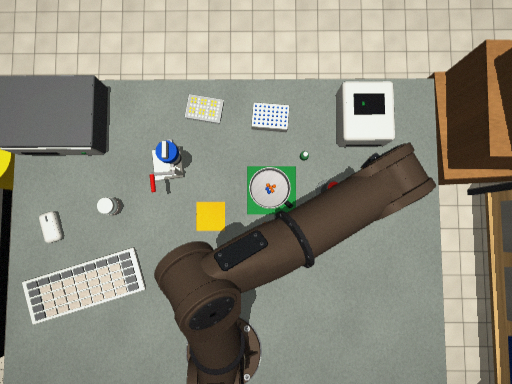

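Run:
```python
from h import *
im=cv2.imread('pics/w29.png');b=blob(im,(0,150,60),(8,255,255),(220,110,290,180))[0];print(b[1],cv2.minEnclosingCircle(b[2]))
h=cv2.convexHull(b[2]).reshape(-1,2)+.0;print(fit([onz('wrist',u,.125) for u in h]))
```

```text
((254.50003051757812, 145.50001525878906), (36.76955032348633, 36.76955032348633), 45.0) ((254.64285278320312, 145.74490356445312), 18.843950271606445)
(array([ 0.54568095, -0.35423403]), np.float64(0.019775304946250585))
```

View pics/w29c.png

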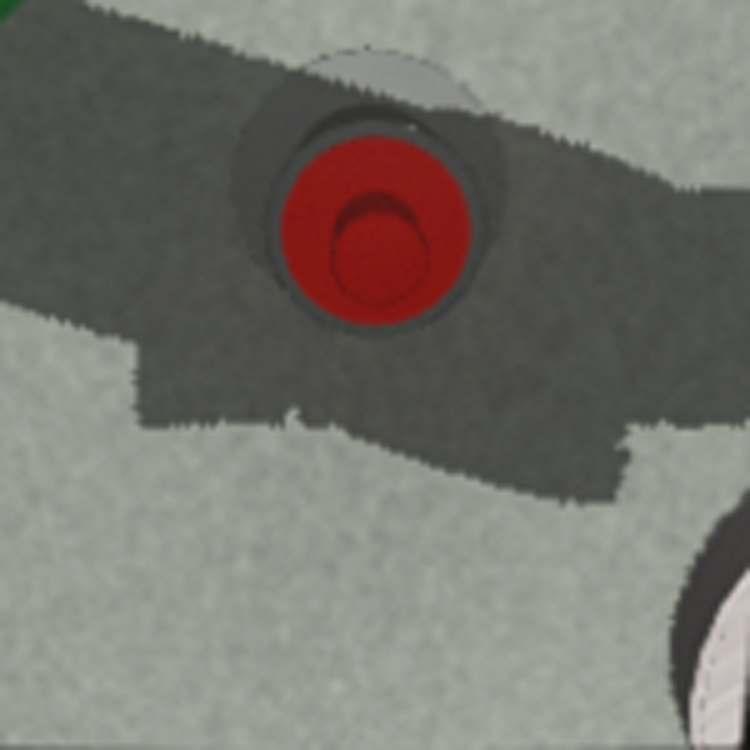

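Run:
```python
from h import *
print(onz('wrist',(255.9,150.7),.17)); plan((.5457,-.3542,.099),np.radians(-42)); plan((.5457,-.3542,.15),np.radians(-42))
```

```text
[ 0.5463421  -0.35421509  0.17      ]
dp [ 0.0022 -0.0361  0.1405] rot [-0.0042 -0.0027  0.0037] j7 0.324
dp [ 0.0024 -0.0363  0.0895] rot [-0.0042 -0.0027  0.0037] j7 0.324
```

```bash
python3 -m pendant '[{"dp":[0.0025,-0.036,0],"rotation":[-0.004,-0.003,0.004],"fingers":-1},{"dp":[0.0025,-0.036,0.05],"rotation":[-0.004,-0.003,0.004],"fingers":-1},{"dp":[0.0025,-0.036,0.1],"rotation":[-0.004,-0.003,0.004],"fingers":-1},{"dp":[0.0025,-0.036,0.135],"rotation":[-0.004,-0.003,0.004],"fingers":-1},{"dp":[0.0025,-0.036,0.1405],"rotation":[-0.004,-0.003,0.004],"fingers":1},{"dp":[0.0025,-0.036,0.1405],"rotation":[-0.004,-0.003,0.004],"fingers":1},{"dp":[0.0025,-0.036,0.1405],"rotation":[-0.004,-0.003,0.004],"fingers":1},{"dp":[0.0025,-0.036,0.1405],"rotation":[-0.004,-0.003,0.004],"fingers":1},{"dp":[0.0025,-0.036,0.1405],"rotation":[-0.004,-0.003,0.004],"fingers":1},{"dp":[0.0025,-0.036,0.1405],"rotation":[-0.004,-0.003,0.004],"fingers":1},{"dp":[0.0025,-0.036,0.1405],"rotation":[-0.004,-0.003,0.004],"fingers":1},{"dp":[0.0025,-0.036,0.1405],"rotation":[-0.004,-0.003,0.004],"fingers":1},{"dp":[0.0025,-0.036,0.1405],"rotation":[-0.004,-0.003,0.004],"fingers":1},{"dp":[0.0025,-0.036,0.1405],"rotation":[-0.004,-0.003,0.004],"fingers":1}]' 40;python3 - <<'E'
from h import *
st();im,_=snap('wrist','w30');im,_=snap('scene','s30');crop(im,'s30c',(130,140,290,290),4)
E
```

```text
clock: 84.78
position: [0.5459, -0.3546, 0.099]
ee_rot: [-2.933, 1.126, 0.0]
force: [0.7, -0.7, 0.4]
width: 0.184
t 84.78 pos [ 0.5459 -0.3546  0.099 ] F [ 0.7 -0.7  0.4] w 16.9 jaw -42.0 tilt 0.01 q [-0.09  0.74  1.    1.66 -0.68  1.13  0.36]
```

View pics/s30c.png

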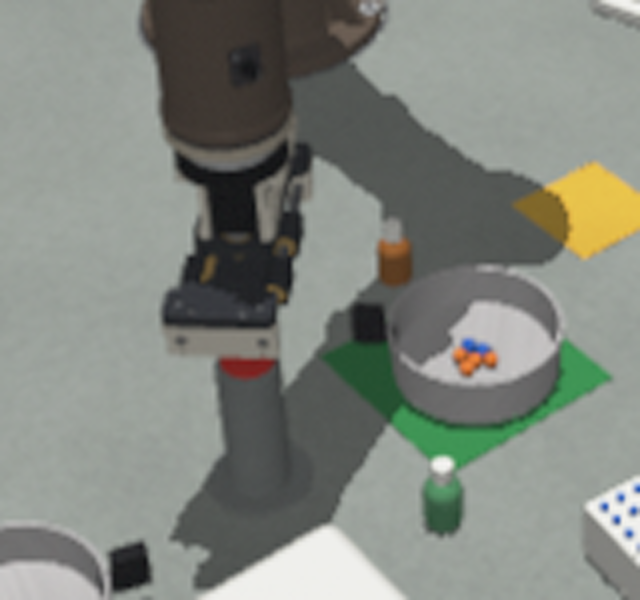

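View pics/w30.png

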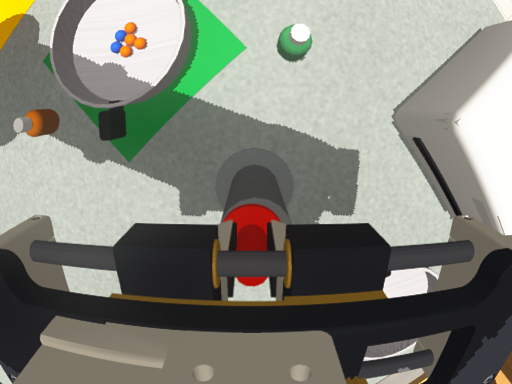

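```bash
python3 -m pendant '[{"dp":[0,0,-0.02],"rotation":[0,0,0],"fingers":1},{"dp":[0,0,-0.06],"rotation":[0,0,0],"fingers":1},{"dp":[0,0,-0.1],"rotation":[0,0,0],"fingers":1},{"dp":[0,0,-0.137],"rotation":[0,0,0],"fingers":1},{"dp":[0,0,-0.137],"rotation":[0,0,0],"fingers":1}]' 40;python3 - <<'E'
from h import *
st();im,_=snap('wrist','w31');im,_=snap('scene','s31');crop(im,'s31c',(130,100,290,280),4)
crop(cv2.imread('pics/w29.png'),'w29d',(90,0,230,130),5)
E
```

```text
clock: 85.5
position: [0.5464, -0.3563, 0.2402]
ee_rot: [2.931, -1.127, 0.008]
force: [-0.5, 0.1, -1.8]
width: 0.188
t 85.5 pos [ 0.5464 -0.3563  0.2402] F [-0.5  0.1 -1.8] w 17.3 jaw -42.1 tilt 0.31 q [-0.13  0.63  1.1   1.48 -0.56  1.37  0.27]
```

View pics/s31c.png

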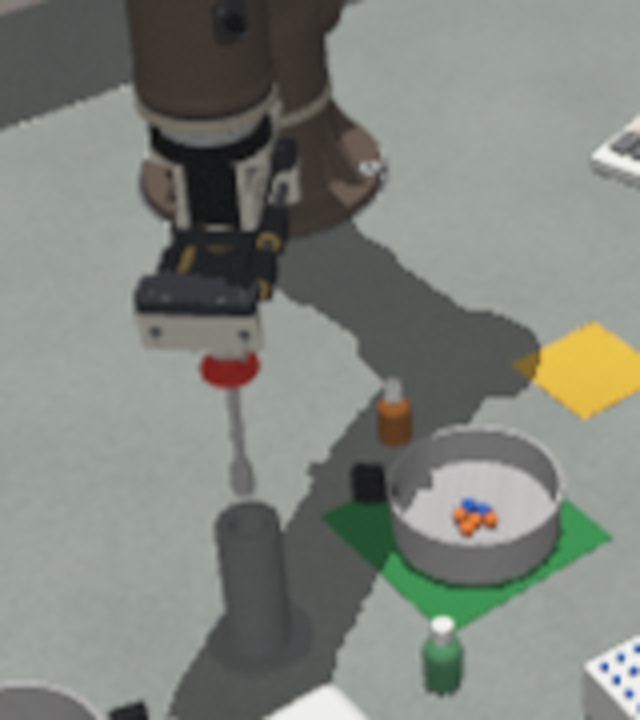

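View pics/w29d.png

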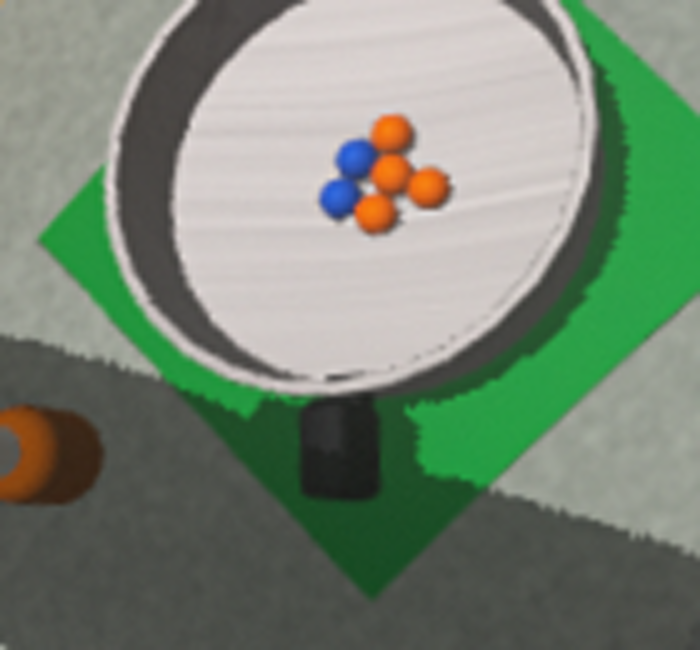

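View pics/w31.png

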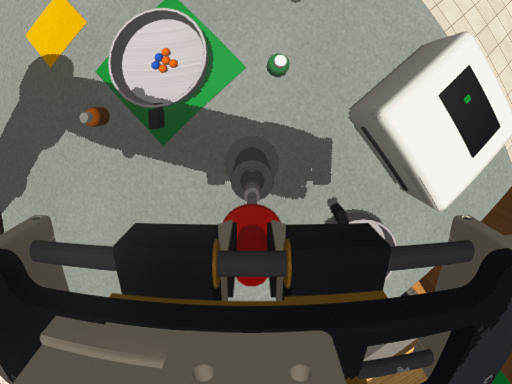

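Run:
```python
from h import *
im=cv2.imread('pics/w31.png');crop(im,'w31c',(95,0,225,130),6)
plan((.5535,-.1568,.24),np.radians(-42))
```

```text
dp [-0.1266 -0.1521 -0.0034] rot [-0.0006 -0.0003 -0.0004] j7 0.267
```

View pics/w31c.png

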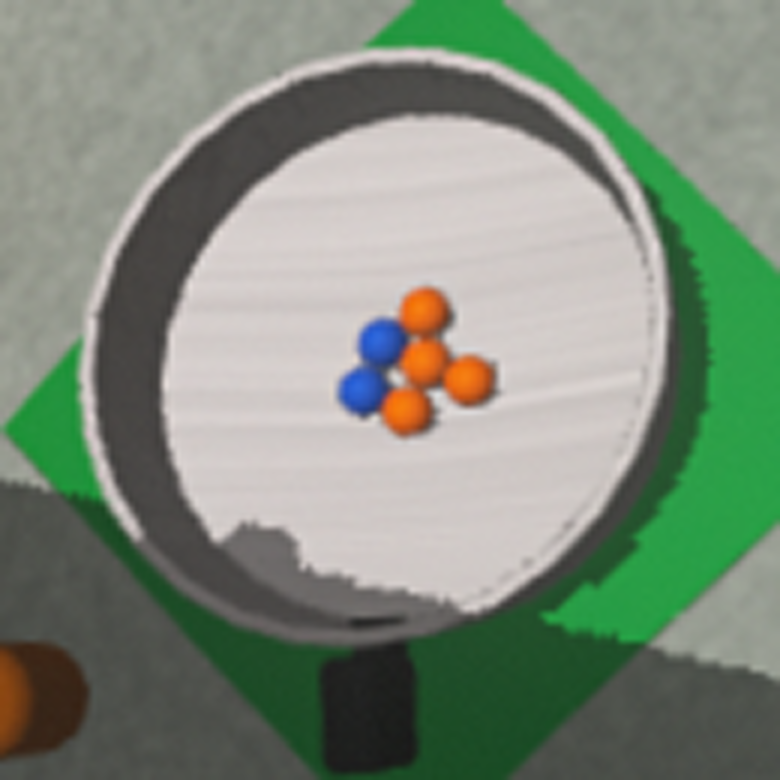

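Run:
```python
from h import *
f=lambda u:np.array(u)/6+np.array([95,0])-.4
pts=[(80,370),(669,300),(415,47),(345,646),(165,170),(590,130),(118,500),(590,530)]
P=[onz('wrist',f(u),.048) for u in pts];print(fit(P))
for u in((369,680),):print('tab',onz('wrist',f(u),.06))
B=[onz('wrist',f(u),.013)[:2] for u in((426,311),(384,342),(427,363),(469,380),(363,390),(407,411))]
C=fit(P)[0]
th=np.radians(-132);X=np.array([np.cos(th),np.sin(th)]);Y=np.array([-X[1],X[0]])
print([((b-C)@X*1e3).round(0) for b in B],[((b-C)@Y*1e3).round(0) for b in B])
```

```text
(array([ 0.55168811, -0.15569584]), np.float64(0.06936200474671915))
tab [ 0.50359637 -0.21658088  0.06      ]
[np.float64(-13.0), np.float64(-6.0), np.float64(0.0), np.float64(5.0), np.float64(5.0), np.float64(12.0)] [np.float64(5.0), np.float64(-6.0), np.float64(5.0), np.float64(16.0), np.float64(-11.0), np.float64(0.0)]
```

```bash
python3 -m pendant '[{"dp":[-0.03,-0.026,0],"rotation":[0,0,0],"fingers":1},{"dp":[-0.07,-0.06,0],"rotation":[0,0,0],"fingers":1},{"dp":[-0.11,-0.094,0],"rotation":[0,0,0],"fingers":1},{"dp":[-0.1293,-0.1107,0],"rotation":[0,0,0],"fingers":1},{"dp":[-0.1293,-0.1107,0],"rotation":[0,0,0],"fingers":1},{"dp":[-0.1293,-0.1107,0],"rotation":[0,0,0],"fingers":1}]' 40;python3 - <<'E'
from h import *
st();im,_=snap('wrist','w32');C=np.array([.5525,-.1563]);plan((C[0]-.042*.669,C[1]-.042*.743,.105),np.radians(-42))
E
```

```text
clock: 86.35
position: [0.5235, -0.1862, 0.2363]
ee_rot: [2.932, -1.127, -0.0]
force: [0.3, -0.3, -0.5]
width: 0.183
t 86.35 pos [ 0.5235 -0.1862  0.2363] F [ 0.3 -0.3 -0.5] w 16.9 jaw -42.0 tilt 0.0 q [-0.57  0.48  1.23  1.73 -0.48  1.27  0.03]
dp [ 1.100e-03 -1.000e-04  1.315e-01] rot [ 0.0001 -0.0004 -0.0018] j7 0.033
```

View pics/w32.png

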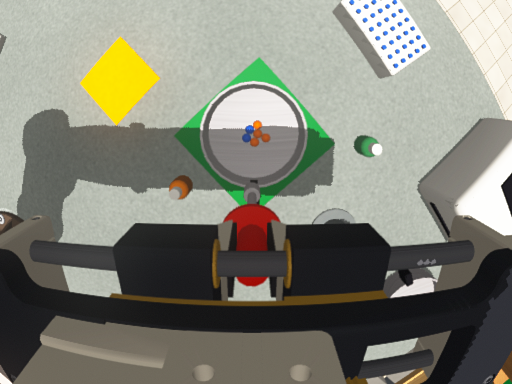

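```bash
python3 - <<'E'
from h import *
p=arm.observe()['position'];print(proj('wrist',[p[0],p[1],.147]),proj('wrist',[p[0],p[1],.171]))
crop(cv2.imread('pics/w32.png'),'w32c',(200,150,310,260),6)
E
python3 -m pendant '[{"dp":[0.001,0,0.04],"rotation":[0,0,0],"fingers":1},{"dp":[0.001,0,0.08],"rotation":[0,0,0],"fingers":1},{"dp":[0.001,0,0.11],"rotation":[0,0,0],"fingers":1},{"dp":[0.001,0,0.126],"rotation":[0,0,0],"fingers":1},{"dp":[0.001,0,0.13],"rotation":[0,0,0],"fingers":1},{"dp":[0.001,0,0.13],"rotation":[0,0,0],"fingers":1}]' 40
python3 - <<'E'
from h import *
st();im,_=snap('wrist','w33');im,_=snap('scene','s33');crop(im,'s33c',(180,140,320,270),5)
E
```

```text
[252.53850176 184.85328171] [252.65732345 191.19344133]
clock: 87.15
position: [0.5246, -0.1883, 0.1071]
ee_rot: [2.931, -1.129, 0.002]
force: [0.2, 0.2, -0.5]
width: 0.189
t 87.15 pos [ 0.5246 -0.1883  0.1071] F [ 0.2  0.2 -0.5] w 17.4 jaw -42.1 tilt 0.08 q [-0.46  0.61  1.08  1.89 -0.63  1.03  0.16]
```

View pics/w32c.png

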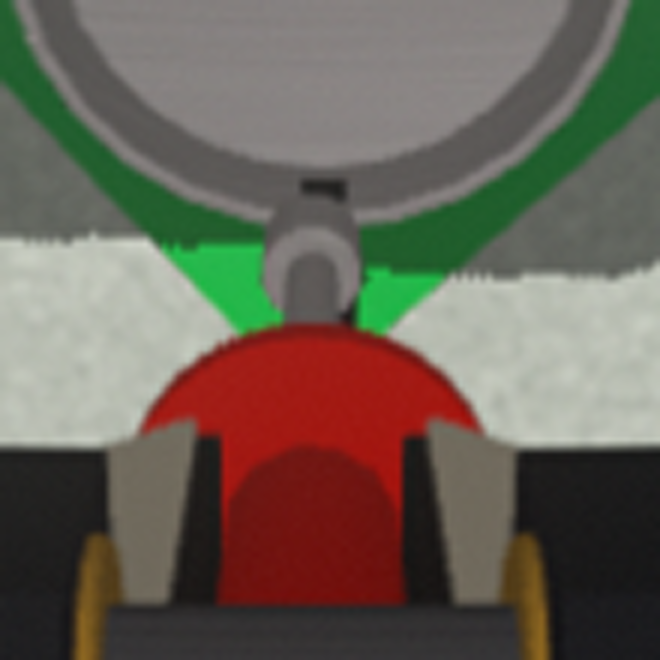

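View pics/w33.png

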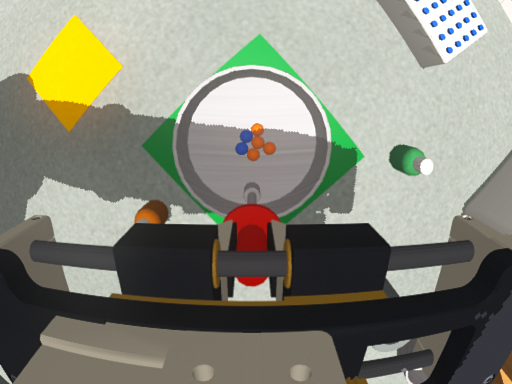

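View pics/s33c.png

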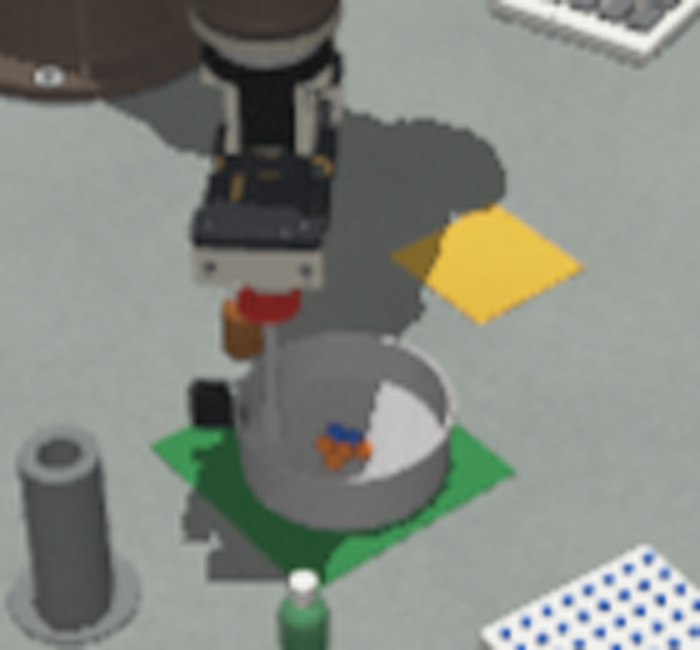

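```bash
python3 -m pendant '[{"dp":[-0.0007,-0.012,0.004],"rotation":[0,0,0],"fingers":1},{"dp":[-0.0007,-0.0225,0.0066],"rotation":[0,0,0],"fingers":1},{"dp":[0.007,-0.024,0.0066],"rotation":[0,0,0],"fingers":1},{"dp":[0.0134,-0.0284,0.0066],"rotation":[0,0,0],"fingers":1},{"dp":[0.0178,-0.0348,0.0066],"rotation":[0,0,0],"fingers":1},{"dp":[0.0193,-0.0425,0.0066],"rotation":[0,0,0],"fingers":1},{"dp":[0.0178,-0.0502,0.0066],"rotation":[0,0,0],"fingers":1},{"dp":[0.0134,-0.0566,0.0066],"rotation":[0,0,0],"fingers":1},{"dp":[0.007,-0.061,0.0066],"rotation":[0,0,0],"fingers":1},{"dp":[-0.0007,-0.0625,0.0066],"rotation":[0,0,0],"fingers":1},{"dp":[-0.0084,-0.061,0.0066],"rotation":[0,0,0],"fingers":1},{"dp":[-0.0148,-0.0566,0.0066],"rotation":[0,0,0],"fingers":1},{"dp":[-0.0192,-0.0502,0.0066],"rotation":[0,0,0],"fingers":1},{"dp":[-0.0207,-0.0425,0.0066],"rotation":[0,0,0],"fingers":1},{"dp":[-0.0192,-0.0348,0.0066],"rotation":[0,0,0],"fingers":1},{"dp":[-0.0148,-0.0284,0.0066],"rotation":[0,0,0],"fingers":1},{"dp":[-0.0084,-0.024,0.0066],"rotation":[0,0,0],"fingers":1},{"dp":[-0.0007,-0.0225,0.0066],"rotation":[0,0,0],"fingers":1}]' 40
python3 - <<'E'
from h import *
st();im,_=snap('wrist','w34');C=np.array([.5525,-.1563]);plan((C[0],C[1],.1005),np.radians(-42));im,_=snap('scene','s34');crop(im,'s34c',(180,140,320,270),5)
E
```

```text
clock: 89.5
position: [0.5397, -0.1716, 0.1009]
ee_rot: [2.931, -1.129, 0.003]
force: [-0.6, 0.3, -1.3]
width: 0.186
t 89.5 pos [ 0.5397 -0.1716  0.1009] F [-0.6  0.3 -1.3] w 17.1 jaw -42.1 tilt 0.11 q [-0.48  0.63  1.07  1.88 -0.65  1.03  0.13]
dp [-0.0019 -0.02    0.0006] rot [-0.0003 -0.0031 -0.0026] j7 0.131
```

View pics/w34.png

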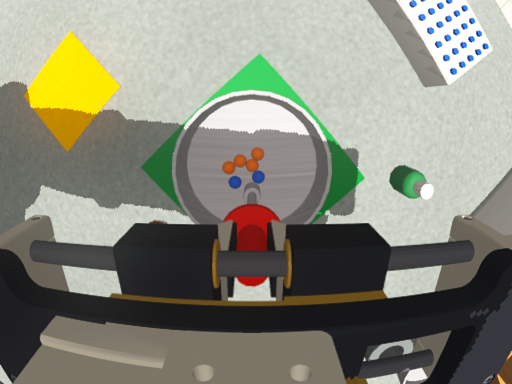

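View pics/s34c.png

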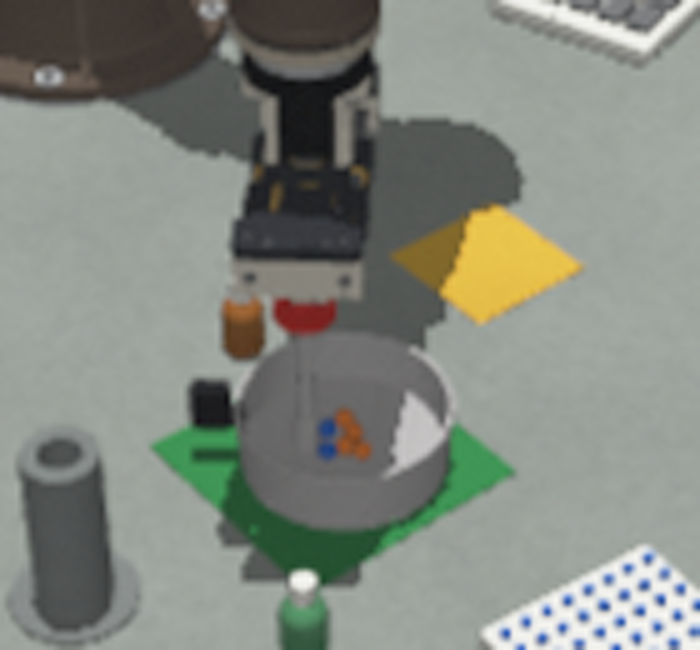

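```bash
python3 -m pendant '[{"dp":[0.0058,-0.0015,0.0003],"rotation":[0,0,0],"fingers":1},{"dp":[0.0122,-0.0059,0.0003],"rotation":[0,0,0],"fingers":1},{"dp":[0.0166,-0.0123,0.0003],"rotation":[0,0,0],"fingers":1},{"dp":[0.0181,-0.02,0.0003],"rotation":[0,0,0],"fingers":1},{"dp":[0.0166,-0.0277,0.0003],"rotation":[0,0,0],"fingers":1},{"dp":[0.0122,-0.0341,0.0003],"rotation":[0,0,0],"fingers":1},{"dp":[0.0058,-0.0385,0.0003],"rotation":[0,0,0],"fingers":1},{"dp":[-0.0019,-0.04,0.0003],"rotation":[0,0,0],"fingers":1},{"dp":[-0.0096,-0.0385,0.0003],"rotation":[0,0,0],"fingers":1},{"dp":[-0.016,-0.0341,0.0003],"rotation":[0,0,0],"fingers":1},{"dp":[-0.0204,-0.0277,0.0003],"rotation":[0,0,0],"fingers":1},{"dp":[-0.0219,-0.02,0.0003],"rotation":[0,0,0],"fingers":1},{"dp":[-0.0204,-0.0123,0.0003],"rotation":[0,0,0],"fingers":1},{"dp":[-0.016,-0.0059,0.0003],"rotation":[0,0,0],"fingers":1},{"dp":[-0.0096,-0.0015,0.0003],"rotation":[0,0,0],"fingers":1},{"dp":[-0.0019,0,0.0003],"rotation":[0,0,0],"fingers":1}]' 40
python3 - <<'E'
from h import *
st();im,_=snap('wrist','w35');C=np.array([.5525,-.1563]);plan((C[0],C[1],.1005),np.radians(-42))
E
```

```text
clock: 91.6
position: [0.539, -0.1714, 0.1007]
ee_rot: [2.931, -1.13, 0.004]
force: [-0.1, 0.7, -0.2]
width: 0.189
t 91.6 pos [ 0.539  -0.1714  0.1007] F [-0.1  0.7 -0.2] w 17.4 jaw -42.2 tilt 0.17 q [-0.48  0.63  1.07  1.88 -0.65  1.03  0.13]
dp [-0.0012 -0.0203  0.0003] rot [-0.0001 -0.004  -0.0031] j7 0.13
```

View pics/w35.png

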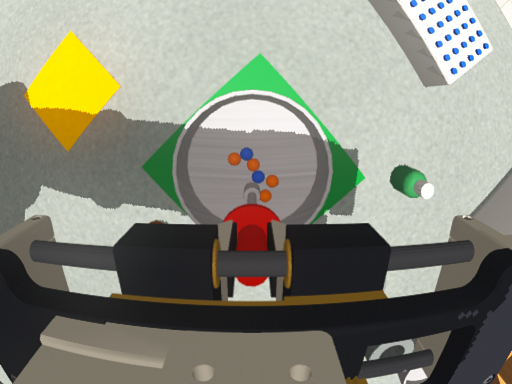

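One more full round for margin.

```bash
python3 -m pendant '[{"dp":[0.0065,-0.0015,0.0003],"rotation":[0,0,0],"fingers":1},{"dp":[0.0129,-0.0059,0.0003],"rotation":[0,0,0],"fingers":1},{"dp":[0.0173,-0.0123,0.0003],"rotation":[0,0,0],"fingers":1},{"dp":[0.0188,-0.02,0.0003],"rotation":[0,0,0],"fingers":1},{"dp":[0.0173,-0.0277,0.0003],"rotation":[0,0,0],"fingers":1},{"dp":[0.0129,-0.0341,0.0003],"rotation":[0,0,0],"fingers":1},{"dp":[0.0065,-0.0385,0.0003],"rotation":[0,0,0],"fingers":1},{"dp":[-0.0012,-0.04,0.0003],"rotation":[0,0,0],"fingers":1},{"dp":[-0.0089,-0.0385,0.0003],"rotation":[0,0,0],"fingers":1},{"dp":[-0.0153,-0.0341,0.0003],"rotation":[0,0,0],"fingers":1},{"dp":[-0.0197,-0.0277,0.0003],"rotation":[0,0,0],"fingers":1},{"dp":[-0.0212,-0.02,0.0003],"rotation":[0,0,0],"fingers":1},{"dp":[-0.0197,-0.0123,0.0003],"rotation":[0,0,0],"fingers":1},{"dp":[-0.0153,-0.0059,0.0003],"rotation":[0,0,0],"fingers":1},{"dp":[-0.0089,-0.0015,0.0003],"rotation":[0,0,0],"fingers":1},{"dp":[-0.0012,0,0.0003],"rotation":[0,0,0],"fingers":1},{"dp":[0.0065,-0.0015,0.0003],"rotation":[0,0,0],"fingers":1},{"dp":[0.0065,-0.0015,-0.03],"rotation":[0,0,0],"fingers":1},{"dp":[0.0065,-0.0015,-0.08],"rotation":[0,0,0],"fingers":1},{"dp":[0.0065,-0.0015,-0.137],"rotation":[0,0.004,0.003],"fingers":1}]' 40
python3 - <<'E'
from h import *
st();im,_=snap('wrist','w36');plan((.5459,-.3546,.24),np.radians(-42))
E
```

```text
clock: 94.15
position: [0.5452, -0.1749, 0.2389]
ee_rot: [2.926, -1.133, 0.01]
force: [1.4, 0.5, -1.1]
width: 0.189
t 94.15 pos [ 0.5452 -0.1749  0.2389] F [ 1.4  0.5 -1.1] w 17.4 jaw -42.3 tilt 0.43 q [-0.57  0.51  1.21  1.69 -0.49  1.28 -0.  ]
dp [0.1178 0.132  0.0079] rot [-0.0024 -0.0159 -0.0072] j7 -0.004
```

View pics/w36.png

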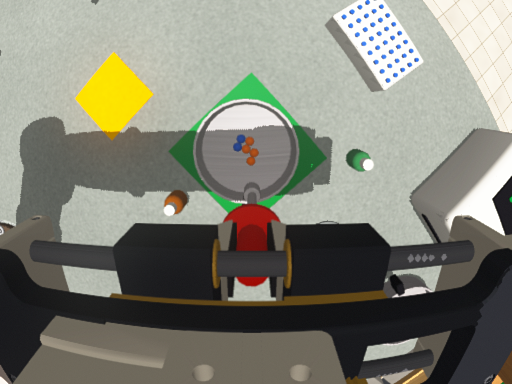

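```bash
python3 -m pendant '[{"dp":[0.03,0.034,0],"rotation":[0,0,0],"fingers":1},{"dp":[0.06,0.067,0],"rotation":[0,0,0],"fingers":1},{"dp":[0.09,0.1,0],"rotation":[0,0,0],"fingers":1},{"dp":[0.111,0.124,0],"rotation":[0,0,0],"fingers":1},{"dp":[0.118,0.132,0],"rotation":[0,0,0],"fingers":1},{"dp":[0.118,0.132,0],"rotation":[0,0,0],"fingers":1},{"dp":[0.118,0.132,0],"rotation":[0,0,0],"fingers":1}]' 40
python3 - <<'E'
from h import *
st();im,_=snap('wrist','w37');plan((.5459,-.3546,.24),np.radians(-42));crop(im,'w37c',(190,110,320,260),4.5)
E
```

```text
clock: 95.08
position: [0.5467, -0.3531, 0.2476]
ee_rot: [2.927, -1.133, 0.024]
force: [0.3, 0.1, -0.0]
width: 0.19
t 95.08 pos [ 0.5467 -0.3531  0.2476] F [ 0.3  0.1 -0. ] w 17.5 jaw -42.3 tilt 0.89 q [-0.14  0.61  1.1   1.49 -0.55  1.37  0.25]
dp [0.0004 0.0017 0.0077] rot [-0.0031 -0.0153 -0.0051] j7 0.248
```

View pics/w37c.png

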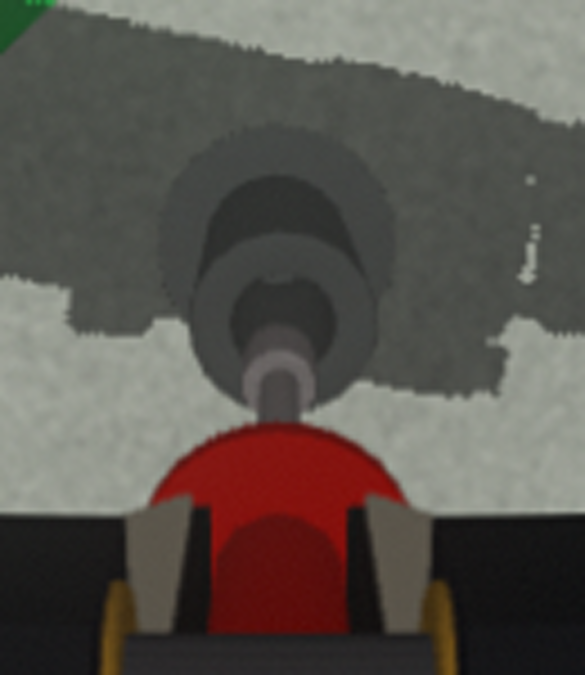

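```bash
python3 -m pendant '[{"dp":[0.0004,0.0017,0.003],"rotation":[-0.003,-0.015,-0.005],"fingers":1},{"dp":[0.0004,0.0017,0.006],"rotation":[-0.003,-0.015,-0.005],"fingers":1},{"dp":[0.0004,0.0017,0.006],"rotation":[-0.003,-0.015,-0.005],"fingers":1}]' 40
python3 - <<'E'
from h import *
st();im,_=snap('wrist','w38');plan((.5459,-.3546,.22),np.radians(-42));crop(im,'w38c',(200,130,310,230),7)
E
```

```text
clock: 95.5
position: [0.5459, -0.3542, 0.2412]
ee_rot: [-2.933, 1.126, 0.0]
force: [-0.2, -0.7, -0.8]
width: 0.185
t 95.5 pos [ 0.5459 -0.3542  0.2412] F [-0.2 -0.7 -0.8] w 17.1 jaw -42.0 tilt 0.02 q [-0.13  0.62  1.09  1.48 -0.55  1.38  0.26]
dp [0.0001 0.0001 0.0214] rot [ 0. -0. -0.] j7 0.257
```

View pics/w38c.png

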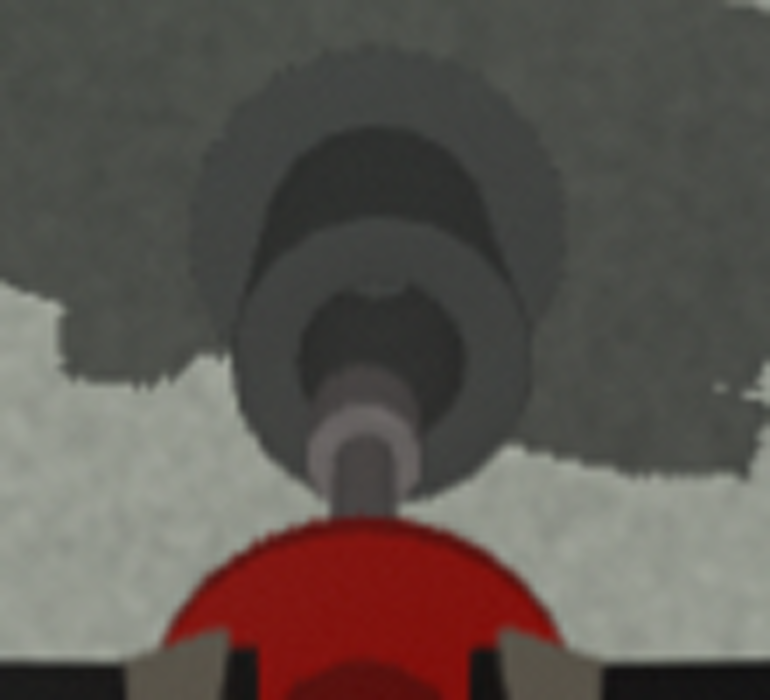

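Run:
```python
from h import *
f=lambda u:np.array(u)/7+np.array([200,130])-.4
print('tube',onz('wrist',f((382.5,359)),.12),onz('wrist',f((383,357)),.12))
print('foot',onz('wrist',f((364,458)),.1762), 'rod bottom edge',onz('wrist',f((364,420)),.1522))
print(arm.observe()['position'])
```

```text
tube [ 0.54508476 -0.35830633  0.12      ] [ 0.54535924 -0.35811805  0.12      ]
foot [ 0.54278584 -0.35640807  0.1762    ] rod bottom edge [ 0.54198295 -0.35734155  0.1522    ]
[ 0.54590548 -0.35441417  0.2414484 ]
```

```bash
python3 -m pendant '[{"dp":[0.0028,0,0],"rotation":[0,0,0],"fingers":1},{"dp":[0.0028,0,0.015],"rotation":[0,0,0],"fingers":1},{"dp":[0.0028,0,0.025],"rotation":[0,0,0],"fingers":1},{"dp":[0.0028,0,0.035],"rotation":[0,0,0],"fingers":1},{"dp":[0.0028,0,0.045],"rotation":[0,0,0],"fingers":1},{"dp":[0.0028,0,0.045],"rotation":[0,0,0],"fingers":1}]' 40
python3 - <<'E'
from h import *
st();im,_=snap('wrist','w39');crop(im,'w39c',(200,130,310,230),7)
E
```

```text
clock: 96.3
position: [0.5477, -0.3558, 0.1955]
ee_rot: [-2.933, 1.126, 0.002]
force: [0.1, 0.3, -0.5]
width: 0.187
t 96.3 pos [ 0.5477 -0.3558  0.1955] F [ 0.1  0.3 -0.5] w 17.2 jaw -42.0 tilt 0.08 q [-0.12  0.66  1.06  1.54 -0.59  1.3   0.29]
```

View pics/w39c.png

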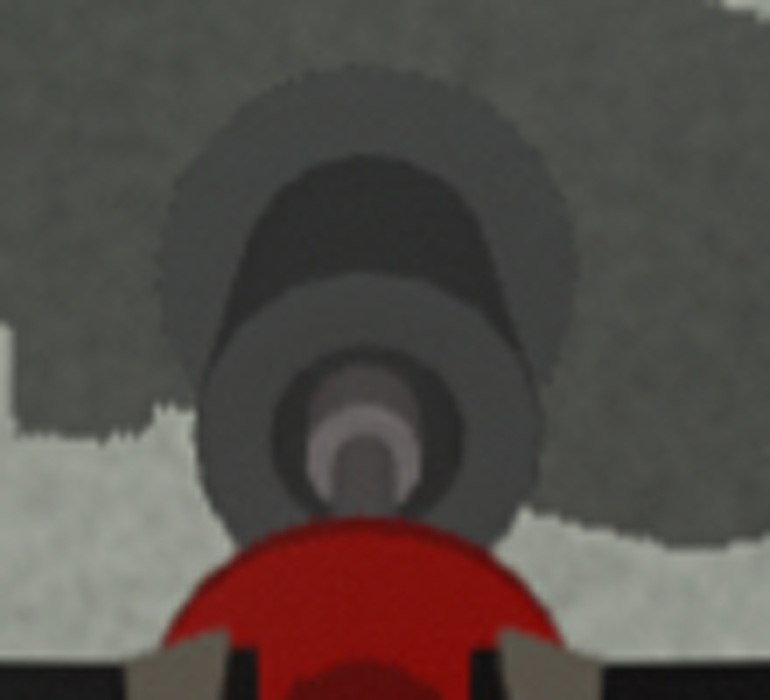

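```bash
python3 -m pendant '[{"dp":[0,0,0.02],"rotation":[0,0,0],"fingers":1},{"dp":[0,0,0.04],"rotation":[0,0,0],"fingers":1},{"dp":[0,0,0.06],"rotation":[0,0,0],"fingers":1},{"dp":[0,0,0.078],"rotation":[0,0,0],"fingers":1},{"dp":[0,0,0.088],"rotation":[0,0,0],"fingers":1},{"dp":[0,0,0.092],"rotation":[0,0,0],"fingers":1},{"dp":[0,0,0.092],"rotation":[0,0,0],"fingers":1}]' 40; python3 -c "
from h import *
st()"; python3 -m pendant '[{"dp":[0,0,0.002],"rotation":[0,0,0],"fingers":1},{"dp":[0,0,0.0035],"rotation":[0,0,0],"fingers":1},{"dp":[0,0,0.0045],"rotation":[0,0,0],"fingers":1}]' 40
python3 - <<'E'
from h import *
st();im,_=snap('wrist','w40');im,_=snap('scene','s40');crop(im,'s40c',(130,140,290,290),4)
E
```

```text
clock: 97.22
position: [0.5479, -0.3564, 0.1043]
ee_rot: [2.933, -1.126, -0.0]
force: [-0.1, 0.5, -0.7]
width: 0.188
t 97.22 pos [ 0.5479 -0.3564  0.1043] F [-0.1  0.5 -0.7] w 17.3 jaw -42.0 tilt 0.02 q [-0.09  0.74  0.99  1.65 -0.67  1.14  0.35]
clock: 97.6
position: [0.548, -0.3564, 0.0999]
ee_rot: [2.933, -1.126, 0.0]
force: [-0.0, 0.3, -0.0]
width: 0.185
t 97.6 pos [ 0.548  -0.3564  0.0999] F [-0.   0.3 -0. ] w 17.0 jaw -42.0 tilt 0.01 q [-0.09  0.74  0.99  1.65 -0.67  1.13  0.35]
```

View pics/s40c.png

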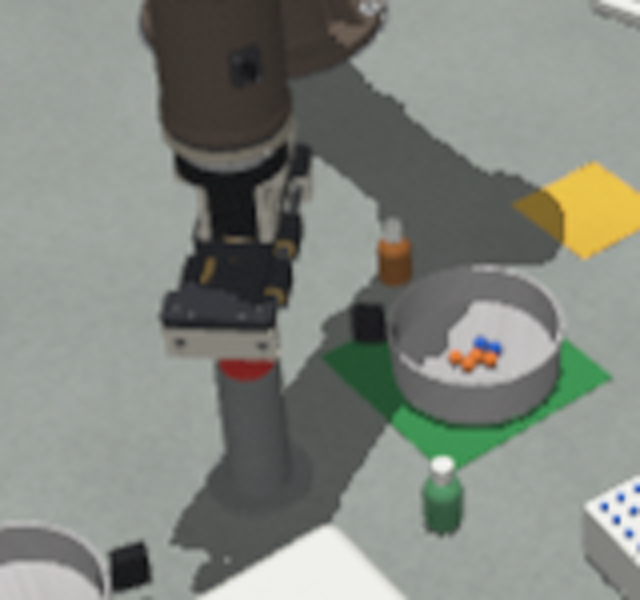

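Lower another couple of mm until it rests, release and rise.

```bash
python3 -m pendant '[{"dp":[0,0,0.001],"rotation":[0,0,0],"fingers":1},{"dp":[0,0,0.0018],"rotation":[0,0,0],"fingers":1},{"dp":[0,0,0.0018],"rotation":[0,0,0],"fingers":1}]' 40; python3 -c "
from h import *
st()"; python3 -m pendant '[{"dp":[0,0,0],"rotation":[0,0,0],"fingers":-1},{"dp":[0,0,0],"rotation":[0,0,0],"fingers":-1},{"dp":[0,0,0],"rotation":[0,0,0],"fingers":-1},{"dp":[0,0,0],"rotation":[0,0,0],"fingers":-1},{"dp":[0,0,0],"rotation":[0,0,0],"fingers":-1},{"dp":[0,0,-0.02],"rotation":[0,0,0],"fingers":-1},{"dp":[0,0,-0.07],"rotation":[0,0,0],"fingers":-1},{"dp":[0,0,-0.12],"rotation":[0,0,0],"fingers":-1},{"dp":[0,0.04,-0.14],"rotation":[0,0,0],"fingers":-1},{"dp":[0,0.04,-0.14],"rotation":[0,0,0],"fingers":-1},{"dp":[0,0.04,-0.14],"rotation":[0,0,0],"fingers":-1}]' 40;python3 - <<'E'
from h import *
st();im,_=snap('wrist','w41');im,_=snap('scene','s41');crop(im,'s41c',(130,100,290,290),3.5);im,_=snap('top','t41')
im=cv2.imread('pics/w41.png')
b=blob(im,(0,150,60),(8,255,255),(200,100,300,200))[0];h=cv2.convexHull(b[2]).reshape(-1,2)+.0;print(fit([onz('wrist',u,.125) for u in h]))
E
```

```text
clock: 98.08
position: [0.548, -0.3564, 0.0989]
ee_rot: [-2.933, 1.126, -0.001]
force: [-2.4, 2.2, 7.8]
width: 0.188
t 98.08 pos [ 0.548  -0.3564  0.0989] F [-2.4  2.2  7.8] w 17.3 jaw -42.0 tilt 0.03 q [-0.09  0.74  0.99  1.65 -0.68  1.13  0.36]
clock: 99.45
position: [0.5213, -0.3861, 0.2397]
ee_rot: [-2.932, 1.126, -0.002]
force: [0.4, -0.0, -0.1]
width: 0.998
t 99.45 pos [ 0.5213 -0.3861  0.2397] F [ 0.4 -0.  -0.1] w 91.9 jaw -42.0 tilt 0.09 q [-0.07  0.62  1.08  1.49 -0.55  1.37  0.32]
(array([ 0.54492257, -0.35720621]), np.float64(0.01973076823377512))
```

View pics/s41.png

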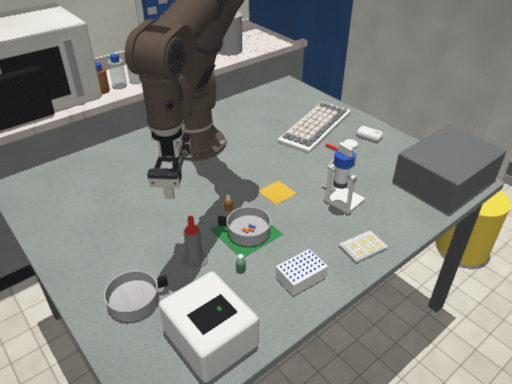

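View pics/w41.png

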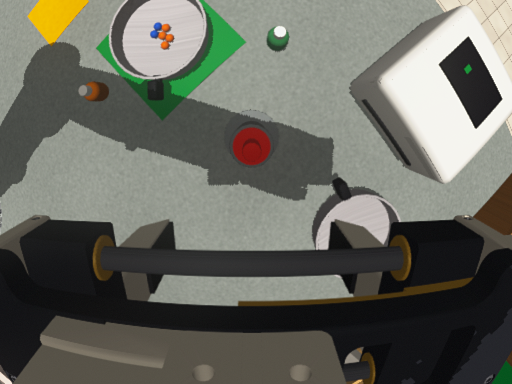

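View pics/s41c.png

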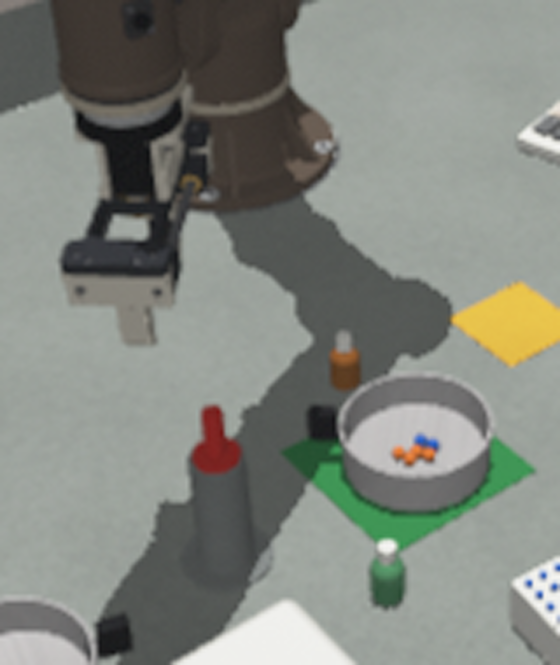

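Run:
```python
from h import *
print(proj('scene',[.6467,.1603,.181]),proj('scene',[.6467,.1603,.186]))
A=cv2.imread('pics/scene0.png').astype(float)
for n in('s24','s25','s31','s41'):
    B=cv2.imread(f'pics/{n}.png').astype(float)
    for lab,I in(('0',A),(n,B)):
        sat=(I[...,0]-I[...,2])/(I.sum(2)+1)  # blueness ratio
        rows=[]
        for c in range(338,351):
            p=sat[155:178,c]; hi=p[:8].max(); lo=p[-5:].mean(); th=(hi+lo)/2
            k=np.where((p[:-1]>=th)&(p[1:]<th))[0]
            rows.append(155+k[-1]+(p[k[-1]]-th)/(p[k[-1]]-p[k[-1]+1]) if len(k) else np.nan)
        print(lab,np.round(rows,2),round(np.nanmean(rows),3))
im=cv2.imread('pics/s41.png');a=cv2.imread('pics/scene0.png')
v=np.hstack([a[140:215,320:375],im[140:215,320:375]]);cv2.imwrite('pics/cmp2.png',cv2.resize(v,None,fx=7,fy=7,interpolation=cv2.INTER_CUBIC))
```

```text
[342.43901255 162.69256046] [342.61513615 161.430847  ]
0 [167.07 167.5  167.63 167.83 168.21 168.36 168.34 168.38 168.38 168.12
 167.75 167.62 167.12] 167.87
s24 [164.58 165.08 165.54 165.65 165.7  165.8  165.87 165.87 165.87 165.8
 165.65 165.28 165.21] 165.531
0 [167.07 167.5  167.63 167.83 168.21 168.36 168.34 168.38 168.38 168.12
 167.75 167.62 167.12] 167.87
s25 [167.   167.54 167.7  167.99 168.35 168.5  168.59 168.56 168.56 168.42
 168.1  167.66 167.15] 168.01
0 [167.07 167.5  167.63 167.83 168.21 168.36 168.34 168.38 168.38 168.12
 167.75 167.62 167.12] 167.87
s31 [167.03 167.55 167.68 168.   168.36 168.5  168.57 168.58 168.58 168.44
 168.13 167.64 167.12] 168.015
0 [167.07 167.5  167.63 167.83 168.21 168.36 168.34 168.38 168.38 168.12
 167.75 167.62 167.12] 167.87
s41 [167.04 167.54 167.68 168.01 168.36 168.5  168.57 168.58 168.58 168.46
 168.13 167.65 167.08] 168.014
```

View pics/cmp2.png

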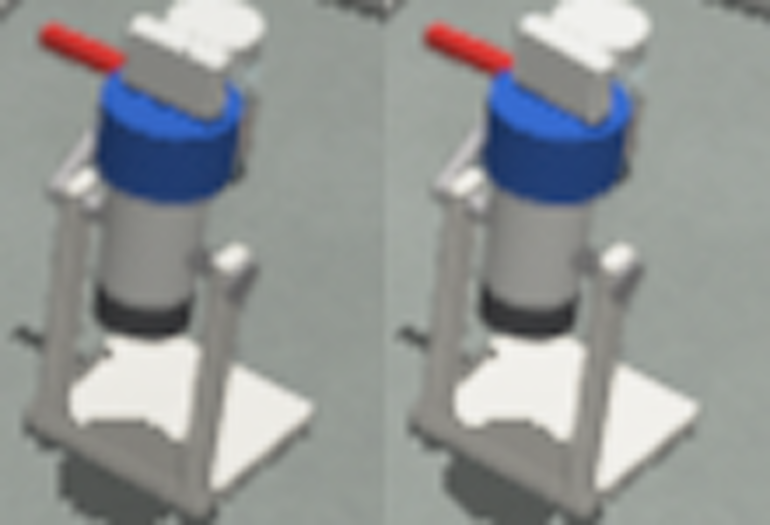

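```bash
python3 -c "
from cell import arm
print(arm.sign_off())"
```

```text
the job is handed in; nothing more can be done
None
```

I handed the job in at about 100 s of the 210 s allowed. All the steps were done in order; `sign_off()` reports no verdict.

**What I did:** I unscrewed the cap and set it on the yellow mat. I then slid the near dish (the one with the blue beads) under the pouring side and tipped the canister to about 2.15 rad. Four orange beads came out. After turning the canister upright I looked inside and it was empty. I screwed the cap back on, slid the dish to the green mat, stirred three full rounds and hung the rod back in its stand.

**Last checks:**
- **Cap:** in the scene picture its lower edge is within about 0.5 mm of where it started. The arm readings alone put it up to about 1.5 mm high. I trust the picture more, because a slipping grip would affect the readings.
- **Canister:** it looks upright in the pictures, and its crank was last read at about 0 rad.
- **Dish:** all six beads, four orange and two blue, are in it. Its centre was about 10–12 mm from the mat's centre before stirring, and it looked unmoved in the last picture.
- **Rod:** it hangs by its flange, within about 1 mm of the tube's centre.
- **Other labware:** the vials and the jar look untouched, and the gripper is clear of everything.

**Disagreements:**
- **Fingertip height:** the fingertips sit about 36 mm above the reported TCP, so my first grasp of the cap closed on air. I shifted every later grasp by that amount.
- **Camera offset:** the top and wrist cameras differed by about 5 mm at the canister, so I relied on the wrist camera and on contact.
- **Dish knocked:** the dish was pushed about 17 mm towards the stand while I was refitting the cap, so I measured it again before gripping it.

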